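Unlock the ring-sealed paste tins and stack them

TASK

Two of the honing-paste tins on the bench still have a spring locking ring in the mouth. With the pick from the tool block, lift the tailed end of each ring out of its groove (do not pull at a ring with the gripper while its end is still in the groove), take the rings off and lay them in the steel tray, then stack all the tins of the front row squarely in one column on the tin that stands behind them, farthest from you, each one's foot seated in the mouth below. Put the pick back upright in its slot, and leave the other things on the bench alone.

Things in the scene. Friction and masses are not known exactly. Their poses are not given: they have to be found in the camera images.
- tin_base: the tin behind the row, farthest from the robot, loose, ring already out: the bottom of the stack; same make as the others. Origin at the centre of its underside, x and y along its sides, z up. Tins: the foot of one drops 5 mm into the mouth of the one below (about 4 mm play all round) once the ring is out of it, so stacked tins stand 40 mm apart in height
- tin_base_top (a point): centre of the mouth of the far tin, level with its rim, 45 mm above its underside
- tin_a: closed square oxide-red tin a, its locking ring still in; 60 x 60 mm, 45 mm high over all, about 0.5 kg; origin at the centre of its underside, x and y along its sides. Lowest 5 mm: bevelled round foot, 44 mm diameter. Top: round mouth, 50 mm diameter; in it the lid, its dished middle (39 mm across) 16 mm below the rim, and from 1 mm below the rim a flared groove for the ring
- tin_a_mid (a point): centre of tin a, 25 mm above its underside; grasp across two opposite sides (60 mm)
- tin_b: closed square oxide-red tin b, its locking ring still in; 60 x 60 mm, 45 mm high over all, about 0.5 kg; origin at the centre of its underside, x and y along its sides. Lowest 5 mm: bevelled round foot, 44 mm diameter. Top: round mouth, 50 mm diameter; in it the lid, its dished middle (39 mm across) 16 mm below the rim, and from 1 mm below the rim a flared groove for the ring
- tin_b_mid (a point): centre of tin b, 25 mm above its underside; grasp across two opposite sides (60 mm)
- tin_c: closed square oxide-red tin c, ring already out, perhaps absent; 60 x 60 mm, 45 mm high over all, about 0.5 kg; origin at the centre of its underside, x and y along its sides. Lowest 5 mm: bevelled round foot, 44 mm diameter. Top: round mouth, 50 mm diameter; in it the lid, its dished middle (39 mm across) 16 mm below the rim, and from 1 mm below the rim a flared groove for the ring
- tin_c_mid (a point): centre of tin c, 25 mm above its underside; grasp across two opposite sides (60 mm)
- tin_d: closed square oxide-red tin d, ring already out, perhaps absent; 60 x 60 mm, 45 mm high over all, about 0.5 kg; origin at the centre of its underside, x and y along its sides. Lowest 5 mm: bevelled round foot, 44 mm diameter. Top: round mouth, 50 mm diameter; in it the lid, its dished middle (39 mm across) 16 mm below the rim, and from 1 mm below the rim a flared groove for the ring
- tin_d_mid (a point): centre of tin d, 25 mm above its underside; grasp across two opposite sides (60 mm)
- ring_a: split ring of tin a: dark spring wire 5 mm thick, about 52 mm across, 42 g; origin at its centre, level with the wire's underside, z up. Snapped in, its origin is 35 mm above the tin's underside, at any turn. With the tailed end out, the rest is only tucked under the lip and follows when the tail is pulled up
- ring_a_tail (a point): middle of the tail of ring a: one end bent inwards, straight, 5 mm thick, 17 mm long, its free tip 2 mm higher; x points along it, outwards. In the groove: 15 mm from the mouth's centre, 43 mm above the tin's underside, 11 mm clear of the lid. Raised about 10 mm by 2 to 5 N from below, the end snaps over the lip and then stays on the rim, tail 51 mm above the tin's underside
- ring_b: split ring of tin b: dark spring wire 5 mm thick, about 52 mm across, 42 g; origin at its centre, level with the wire's underside, z up. Snapped in, its origin is 35 mm above the tin's underside, at any turn. With the tailed end out, the rest is only tucked under the lip and follows when the tail is pulled up
- ring_b_tail (a point): middle of the tail of ring b: one end bent inwards, straight, 5 mm thick, 17 mm long, its free tip 2 mm higher; x points along it, outwards. In the groove: 15 mm from the mouth's centre, 43 mm above the tin's underside, 11 mm clear of the lid. Raised about 10 mm by 2 to 5 N from below, the end snaps over the lip and then stays on the rim, tail 51 mm above the tin's underside
- pick: ring pick, 60 g, upright in its block: origin on the shaft's axis at the underside of the bent tip, z up, x along the bent tip. Tip: bar 3.2 mm thick, reaching 9 mm along +x from the shaft's axis; shaft 4.4 mm thick, 80 mm long; above it a collar, 24 mm diameter, 4 mm thick, then the handle
- pick_handle (a point): centre of the pick's upright wooden handle: square, 14 x 14 mm, faces square to the pick's x and y, 60 mm long; 114 mm above the underside of the tip
- tool_block: fixed wooden tool block, 50 x 110 x 85 mm high, origin at the centre of its underside; x along the 50 mm side
- slot (a point): middle of the slot in the block's top: 21 mm along the block's x, 13 mm along its y, 82 mm deep. The pick stands in it with its collar on the block's top, bent tip along the block's +x, shaft axis 3.5 mm from here towards the block's -x. The two round holes beside it stay empty
- tray: loose steel tray, 160 x 130 mm outside, walls 3 mm thick and 24 mm high, origin at the centre of its underside, x along the 160 mm side
- offcut: pale wooden offcut, 40 x 50 x 24 mm: stays where it is
- rubber: eraser, white with a blue sleeve, 19 x 42 x 13 mm: stays where it is

How it is judged:
On the way:
1. the end of a ring has been lifted clear of its groove on the pick's tip (((contact force between pick and ring_a above 0.1 N and z of ring_a_tail in the frame of tin_a above 0.049 m and horizontal distance between ring_a_tail and tin_a below 0.04 m) or (contact force between pick and ring_b above 0.1 N and z of ring_b_tail in the frame of tin_b above 0.049 m and horizontal distance between ring_b_tail and tin_b below 0.04 m))), for 0.05 s.
At the end, for the whole second after the job is handed in: all tins present nested in one column on the far tin (upright, axes within 10 mm, sides parallel within 0.14 rad at any quarter turn), the bottom one on the bench; both rings inside the tray; the pick upright in its slot, collar down (within 14 mm, 0.15 rad); all at rest (horizontal distance between each of tin_a, tin_b, tin_c, tin_d and tin_base below 0.01 m and angle between each of tin_a, tin_b, tin_c, tin_d, tin_base's own z axis and vertical below 0.05 rad and height (world z) of each of tin_a, tin_b, tin_c, tin_d above 0.034 m and linear speed of each of tin_a, tin_b, tin_c, tin_d below 0.01 m/s and (angle between the x axis of tin_a and the x axis of tin_base, either way round below 0.14 rad or angle between the x axis of tin_a and the y axis of tin_base, either way round below 0.14 rad) and x of ring_a in the frame of tray between -0.08 and 0.08 m and y of ring_a in the frame of tray between -0.065 and 0.065 m and z of ring_a in the frame of tray between -0.005 and 0.04 m and linear speed of each of ring_a, ring_b below 0.02 m/s and (angle between the x axis of tin_b and the x axis of tin_base, either way round below 0.14 rad or angle between the x axis of tin_b and the y axis of tin_base, either way round below 0.14 rad) and x of ring_b in the frame of tray between -0.08 and 0.08 m and y of ring_b in the frame of tray between -0.065 and 0.065 m and z of ring_b in the frame of tray between -0.005 and 0.04 m and (angle between the x axis of tin_c and the x axis of tin_base, either way round below 0.14 rad or angle between the x axis of tin_c and the y axis of tin_base, either way round below 0.14 rad) and (angle between the x axis of tin_d and the x axis of tin_base, either way round below 0.14 rad or angle between the x axis of tin_d and the y axis of tin_base, either way round below 0.14 rad) and height (world z) of tin_base below 0.005 m and height (world z) of tray below 0.01 m and horizontal distance between pick and slot below 0.014 m and height (world z) of pick below 0.012 m and angle between pick's own z axis and vertical below 0.15 rad); the robot touches nothing.
It fails at once if the fingers touch a ring whose tailed end is still in its groove ((contact force between the fingers and ring_a above 0.5 N and z of ring_a_tail in the frame of tin_a between 0.03 and 0.046 m and horizontal distance between ring_a_tail and tin_a below 0.026 m and horizontal distance between ring_a and tin_a below 0.01 m) or (contact force between the fingers and ring_b above 0.5 N and z of ring_b_tail in the frame of tin_b between 0.03 and 0.046 m and horizontal distance between ring_b_tail and tin_b below 0.026 m and horizontal distance between ring_b and tin_b below 0.01 m)).
It fails at once if a tin is tipped over (angle between any of tin_a, tin_b, tin_c, tin_d, tin_base's own z axis and vertical above 0.6 rad).
It fails at once if the offcut or the eraser is shifted (distance of any of offcut, rubber from where it was at the start of the episode above 0.03 m).
Of tin_c, tin_d only 1 to 2 are there at a start; the rules pass over those that are not, and their reading is None.
At some moment in a run one of tray, tin_base, tin_a, tin_b, tin_c, tin_d may be knocked a few centimetres aside while the robot is not near it.
It also fails if it takes over 210 s, if anything falls off the work surface, if the arm or the gripper's body presses on something with over 40 N, if the wrist force passes 120 N, or if a joint passes its speed limit or range.

ROBOT

A 6-joint arm with a two-finger parallel gripper is mounted at the origin on a cart in front of the work surface, level with it; the furniture and walls round the work are solid. World frame = base frame: x ahead of the robot, y to its left, z up, the work surface at z = 0. Lengths are in m, angles in rad, forces in N, time in s.
With the tool pointing down it reaches from about 0.35 to 0.975 m from the base axis. Payload 7.1 kg.
Tool frame: the origin (TCP) lies where the fingers leave the gripper's body, on its centre line; the fingertips stand 80 mm ahead of it and the grasp point (between the pads) lies env.grasp_offset ahead of it (env.grasp_offset is the distance from the TCP to the grasp point, in m); z points along the fingers, y is the direction in which the jaws open and shut (so a half turn about z gives the same grasp; the last joint's range is limited). The gripper opens to 88 mm and grips with 3 to 60 N. Pads are 20 mm wide; open, the fingers measure 115 mm over their backs; the gripper's body (75 mm by 178 mm) begins 61 mm behind the grasp point.
Start: joints at [-1.27, 0.423, 1.63, -0, 1.089, -0.019], TCP at [0.197, -0.593, 0.303] pointing down, gripper open.
Joint ranges: [-3, 3], [-0.9, 2.11], [0.09, 2.58], [-1.31, 4.45], [0.11, 2.69], [-2.54, 2.54]. Speed limits (rad/s): [2.39, 2.39, 3.01, 3.14, 3.14, 3.14].

INTERFACE

Orientations are given as a unit quaternion [x, y, z, w].
In Python, from cell import env gives the robot as it stands.
- The arm moves only by the tool jog_arm, never from a script. Its argument "series" is a list that holds one entry, the list of rows, each a list of 4 numbers: the shift along the tool's x, y, z in m, then the turn about the tool's z in rad. In form: [[[x, y, z, turn], ...]]. A call has 1 to 20 rows; each row shifts and turns the commanded pose from where the row before left it, along the tool's axes as they then stand; what a row does not reach is not made up. A row lasts 1/12 s, in which the tool goes at most 41.7 mm and 7.16 degrees, less where a joint would pass 70% of its speed; a pose out of reach is approached as far as the arm can. A call is refused whole if a number of a shift passes 0.0417 or a number of a turn 0.125, either way. A call with a gripper value outside its range is refused whole. "hand" is the opening, from 0 (shut) to 1 (fully open), set as the call begins (left out, the last holds). The fingers move at their own pace and stop on an object; the grip force is fixed at half the most. Time passes only in rows, so rows that do not move let the fingers close. It gives the time, the measured TCP pose, the force and the opening at its end, in the units of the state.
- env.read_state(): the state, without advancing time (a new reading comes with each control period).
- env.grab_frame(name): name is "side" or "top" or "wrist"; returns a dict with "img" (480x640x3 uint8, red, green, blue), "intrinsics" (3x3 intrinsics, pixels), "origin" and "rotation" of the camera in the world; the wrist camera has in their place "hand_eye" (4x4, takes a point from camera to tool coordinates, whose origin is the TCP and whose axes are the flange's). Camera axes: x right, y up, looking along -z (the intrinsics and any distortion apply to the point x, -y, -z); pixel columns grow to the right and rows downward; lengths in m; the calibration is good to about 2 mm. A picture is of the moment at which its call begins: read the wrist's pose just before it. There is no depth.
- env.sign_off(): hands the job in, once; it reports no verdict.
The state is a dict: "time": time; "q": joint angles; "joint_velocities": joint speeds; "joint_efforts": joint torques, N m; "eef_pos": TCP position; "tool_rot": TCP orientation; "force": force on the tool from outside, world axes, zero at the start; "torque": the same for the moment, N m; "width": opening from 0.0 (shut) to 1.0 (fully open).
Only numpy, scipy, OpenCV 4.12 (cv2) and the standard library are available. Lean on these libraries where they do the work, as an engineer would, in place of code of your own. Each camera call takes 0.05 s, during which the arm holds its last target.

## Working session

There is one attempt and no reset: what is moved stays moved. The work goes in short steps, Python scripts to look and compute and a tool call to move; the robot and the scene stay as the last step left them, time stands still between calls to the robot, and variables do not carry over. Pictures are saved under pics/ and viewed, and the job is handed in when it is done.

Besides the shell and the picture viewer there is one more tool, called after "Emit:" as name(argument=value, ...) on one line, values as JSON. jog_arm: Moves the arm, as the interface text tells. Its arguments: {"type":"object","properties":{"series":{"type":"array"},"hand":{"type":"number"}},"required":["series"]}

```bash
ls; mkdir -p pics
python3 - <<'E'
from cell import env
import cv2
s=env.read_state()
for k,v in s.items(): print(k,v)
print(env.grasp_offset)
for n in ["side","top","wrist"]:
    f=env.grab_frame(n)
    cv2.imwrite(f"pics/{n}0.png",f["img"][:,:,::-1])
    for k,v in f.items():
        if k!="img": print(n,k,v)
E
```

```text
pics
time 0.0
q [-1.27001229e+00  4.23793735e-01  1.63068261e+00  7.09205560e-06
  1.08859865e+00 -1.89854771e-02]
joint_velocities [-0.00128149 -0.00089003  0.00024174 -0.00152061 -0.00125458  0.00084261]
joint_efforts [ 5.47885393e-04 -5.44625437e+01 -2.73663479e+01  6.44727540e-02
  2.27408926e-02 -1.35803721e-04]
eef_pos [ 0.19637378 -0.59289349  0.30193392]
tool_rot [ 9.87245628e-01  1.59202763e-01 -1.00975775e-04 -7.34266194e-04]
force [ 0.15280393 -0.08982947  0.42843675]
torque [-0.01770729 -0.00348931  0.02205764]
width 1.0037826230974403
0.0613
side intrinsics [[479.49327563   0.         329.2188128 ]
 [  0.         479.49327563 236.75187057]
 [  0.           0.           1.        ]]
side origin [ 0.4608272  -0.71489943  0.60888254]
side rotation [ 0.45372543 -0.03270365 -0.06721302  0.88800119]
top intrinsics [[546.60107777   0.         318.36695336]
 [  0.         546.60107777 238.06186869]
 [  0.           0.           1.        ]]
top origin [ 0.35348155 -0.0075841   1.27854812]
top rotation [-0.06016978  0.05054297  0.70831875 -0.7015052 ]
wrist intrinsics [[391.19499783   0.         317.5253315 ]
 [  0.         391.19499783 235.76865167]
 [  0.           0.           1.        ]]
wrist hand_eye [[-1.75786498e-03  9.53528515e-01  3.01297663e-01  8.25355921e-02]
 [ 9.99998438e-01  1.73143254e-03  3.54771859e-04  1.44652910e-03]
 [-1.83391495e-04  3.01297816e-01 -9.53530069e-01 -8.15155122e-02]
 [ 0.00000000e+00  0.00000000e+00  0.00000000e+00  1.00000000e+00]]
```

View pics/side0.png

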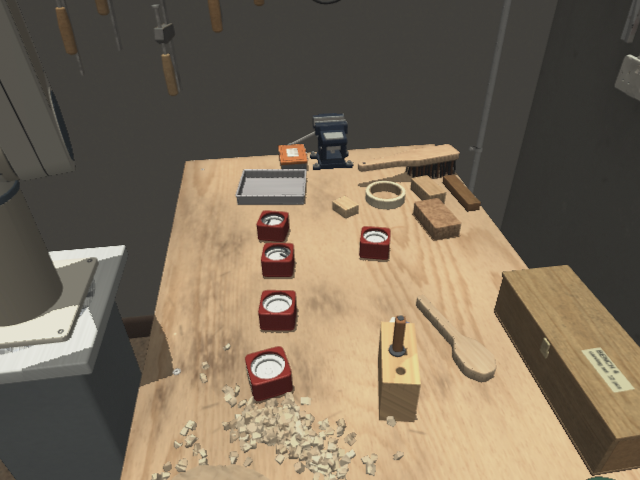

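View pics/top0.png

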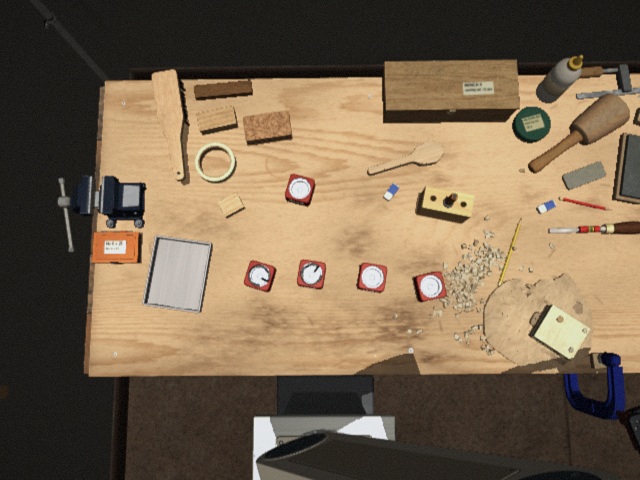

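View pics/wrist0.png

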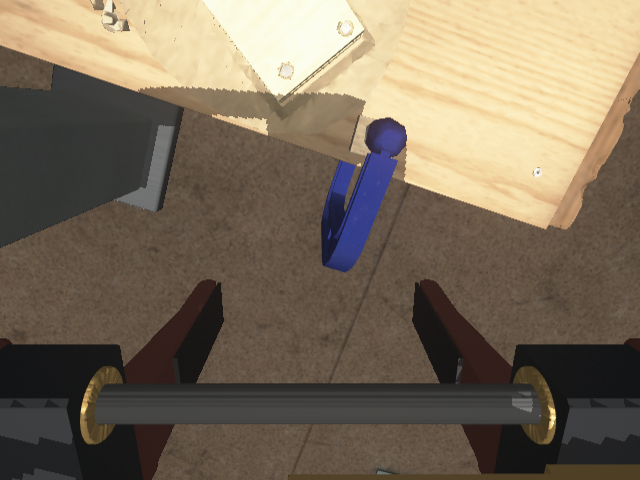

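```bash
cat > h.py <<'E'
from cell import env
import cv2, numpy as np
from scipy.spatial.transform import Rotation as R
D=np.diag([1,-1,-1.])
def grab(n,save=None):
    s=env.read_state(); f=env.grab_frame(n); K=np.array(f["intrinsics"])
    if n=="wrist":
        Rt=R.from_quat(s["tool_rot"]).as_matrix(); H=np.array(f["hand_eye"])
        Rc=Rt@H[:3,:3]; o=Rt@H[:3,3]+np.array(s["eef_pos"])
    else:
        Rc=R.from_quat(f["rotation"]).as_matrix(); o=np.array(f["origin"])
    img=f["img"][:,:,::-1].copy()
    if save: cv2.imwrite(f"pics/{save}.png",img)
    return dict(img=img,K=K,R=Rc,o=o)
def ray(c,uv):
    uv=np.atleast_2d(uv).astype(float)
    p=np.c_[uv,np.ones(len(uv))]@np.linalg.inv(c["K"]).T
    d=p@D@c["R"].T
    return d/np.linalg.norm(d,axis=1,keepdims=True)
def plane(c,uv,z):
    d=ray(c,uv); t=(z-c["o"][2])/d[:,2]
    return c["o"]+t[:,None]*d
def proj(c,P):
    P=np.atleast_2d(P); q=(P-c["o"])@c["R"]@D@c["K"].T
    return q[:,:2]/q[:,2:]
def tri(pairs):
    A=np.zeros((3,3));b=np.zeros(3);L=[]
    for c,uv in pairs:
        d=ray(c,uv)[0]; M=np.eye(3)-np.outer(d,d); A+=M; b+=M@c["o"]; L.append((M,c["o"]))
    X=np.linalg.solve(A,b); return X,[1000*np.linalg.norm(M@(X-o)) for M,o in L]
def tool():
    s=env.read_state(); Rt=R.from_quat(s["tool_rot"]).as_matrix()
    return np.array(s["eef_pos"]),Rt,np.arctan2(Rt[1,0],Rt[0,0])
def crop(c,u0,v0,u1,v1,k,name):
    cv2.imwrite(f"pics/{name}.png",cv2.resize(c["img"][v0:v1,u0:u1],None,fx=k,fy=k,interpolation=cv2.INTER_CUBIC))
def go(P,psi=None):
    """print the shift in tool axes to get TCP to P"""
    p,Rt,ps=tool(); d=Rt.T@(np.array(P)-p)
    print("shift",np.round(d,4),"turn",None if psi is None else round(((ps-psi+np.pi/2)%np.pi)-np.pi/2,4),"psi",round(ps,4))
def redblobs(c,amin=150):
    hsv=cv2.cvtColor(c["img"],cv2.COLOR_BGR2HSV)
    m=(((hsv[...,0]<6)|(hsv[...,0]>172))&(hsv[...,1]>140)&(hsv[...,2]>40)).astype(np.uint8)
    cs,_=cv2.findContours(m,cv2.RETR_EXTERNAL,cv2.CHAIN_APPROX_NONE)
    return [k for k in cs if cv2.contourArea(k)>amin]
E
python3 - <<'E'
from h import *
t=grab("top"); s=grab("side")
for c,n in((t,"top"),(s,"side")):
    for k in redblobs(c):
        print(n,np.round(cv2.minAreaRect(k)[0],1),np.round(cv2.minAreaRect(k)[1:][0],1),round(cv2.minAreaRect(k)[2],1), plane(c,cv2.minAreaRect(k)[0],.03)[0].round(3))
crop(t,220,150,470,310,3,"top_c"); crop(t,400,170,500,240,6,"top_blk"); crop(s,220,190,420,430,3,"side_c")
print(plane(t,[[446,203],[451,202]],.085), plane(t,[[178,274]],0.02))
E
```

```text
top [430.5 286. ] [26.4 26.7] 76.0 [ 0.438 -0.245  0.03 ]
top [259.2 275.4] [26.6 25.4] 15.9 [0.466 0.145 0.03 ]
top [310.9 273.6] [25.6 26. ] 9.5 [0.469 0.026 0.03 ]
top [299.7 188.3] [25.7 25. ] 15.9 [0.67  0.051 0.03 ]
side [269. 373.] [47.3 42.1] 75.3 [ 0.439 -0.25   0.03 ]
side [277. 310.] [38. 36.] 90.0 [ 0.459 -0.12   0.03 ]
side [277.  259.5] [33. 32.] 90.0 [0.467 0.018 0.03 ]
side [374.3 242.6] [29.  30.9] 4.4 [0.666 0.043 0.03 ]
side [272.1 225.7] [30.4 29.2] 4.4 [0.464 0.135 0.03 ]
[[ 0.61812533 -0.27688099  0.085     ]
 [ 0.62027078 -0.28807685  0.085     ]] [[0.47171826 0.33455492 0.02      ]]
```

View pics/top_c.png

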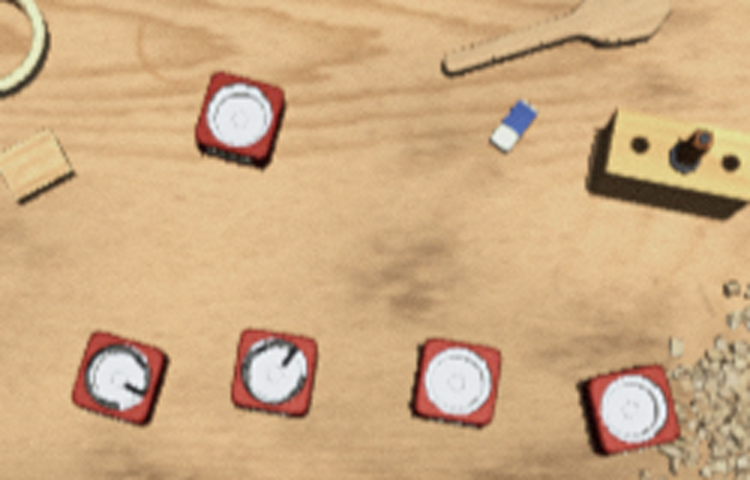

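View pics/top_blk.png

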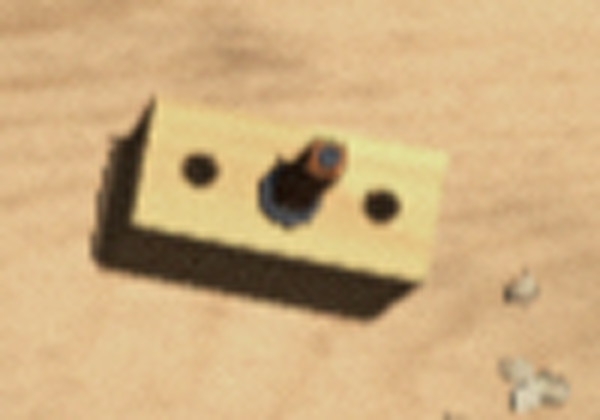

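View pics/side_c.png

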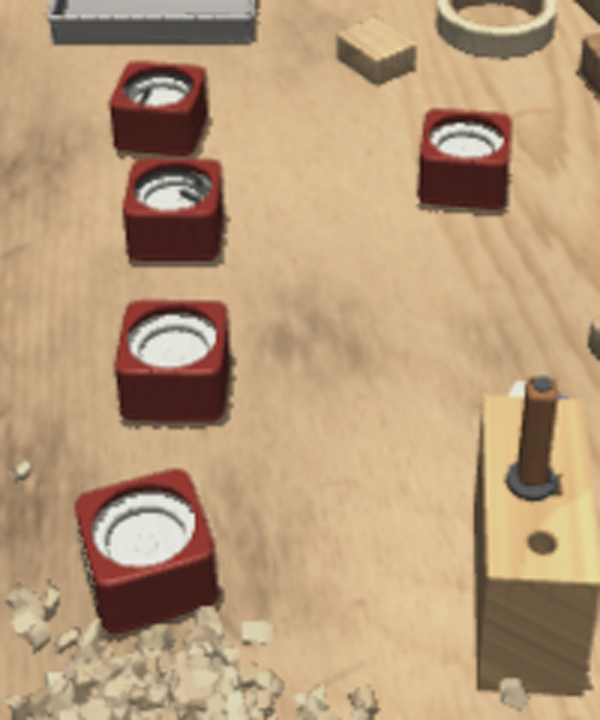

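Run:
```python
from h import *
t=grab("top")
uv=np.array([[157,97],[447,155],[418,282],[135,225]])/6+[400,170]
P=plane(t,uv,.085); print(P.round(4)); c=P.mean(0); print(c)
for a,b in((0,1),(3,2),(3,0),(2,1)): 
    d=P[b]-P[a]; print(np.linalg.norm(d),np.degrees(np.arctan2(d[1],d[0])))
go([.62,-.277,.30])
```

```text
[[ 0.6572 -0.2344  0.085 ]
 [ 0.6337 -0.3409  0.085 ]
 [ 0.5858 -0.3277  0.085 ]
 [ 0.6085 -0.2243  0.085 ]]
[ 0.62129436 -0.28183301  0.085     ]
0.10910060207893851 -102.41113162442231
0.10585240428116964 -102.38433684893984
0.049680375646057665 -11.666305441959938
0.04969486274243188 -15.412945340659993
shift [ 0.5014 -0.167   0.0025] turn None psi 0.3198
```

Emit:
jog_arm(series=[[[0.0358,-0.0119,0,0],[0.0358,-0.0119,0,0],[0.0358,-0.0119,0,0],[0.0358,-0.0119,0,0],[0.0358,-0.0119,0,0],[0.0358,-0.0119,0,0],[0.0358,-0.0119,0,0],[0.0358,-0.0119,0,0],[0.0358,-0.0119,0,0],[0.0358,-0.0119,0,0],[0.0358,-0.0119,0,0],[0.0358,-0.0119,0,0],[0.0358,-0.0119,0,0],[0.0358,-0.0119,0,0],[0,0,0,0.11],[0,0,0,0.11],[0,0,0,0.11],[0,0,0,0.11],[0,0,0,0.1],[0,0,0,0]]])

```text
time: 1.97
eef_pos: [0.6199, -0.2775, 0.3025]
tool_rot: [0.994, -0.112, -0.0, -0.0]
force: [0.5, 0.1, -0.1]
width: 1.003
```

Run:
```python
from h import *
print(tool())
grab("wrist","w1")
```

```text
(array([ 0.61991234, -0.27747101,  0.30251982]), array([[ 9.75110959e-01, -2.21717280e-01, -2.55855903e-04],
       [-2.21717252e-01, -9.75110990e-01,  1.32002199e-04],
       [-2.78755071e-04, -7.19891225e-05, -9.99999959e-01]]), np.float64(-0.22357521190165563))
```

View pics/w1.png

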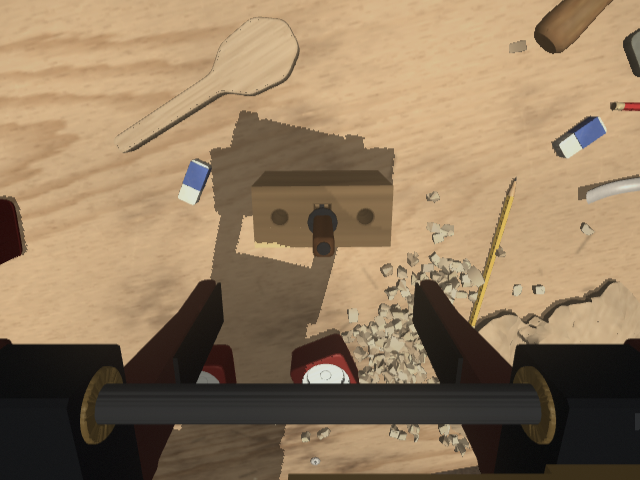

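Run:
```python
from h import *
c=grab("wrist"); crop(c,240,160,410,280,4,"w1c")
P=plane(c,[[322,221]],.089); Q=plane(c,[[323,248]],.149); print(P,Q)
t=grab("top","t1"); crop(t,400,160,500,240,6,"t1c")
s=grab("side"); crop(s,340,290,460,430,5,"s1c")
```

```text
[[ 0.62097333 -0.28287788  0.089     ]] [[ 0.61970732 -0.28253886  0.149     ]]
```

View pics/w1c.png

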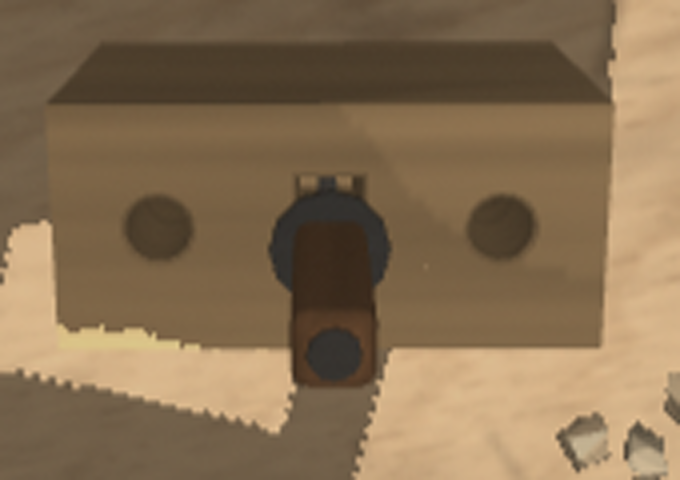

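View pics/s1c.png

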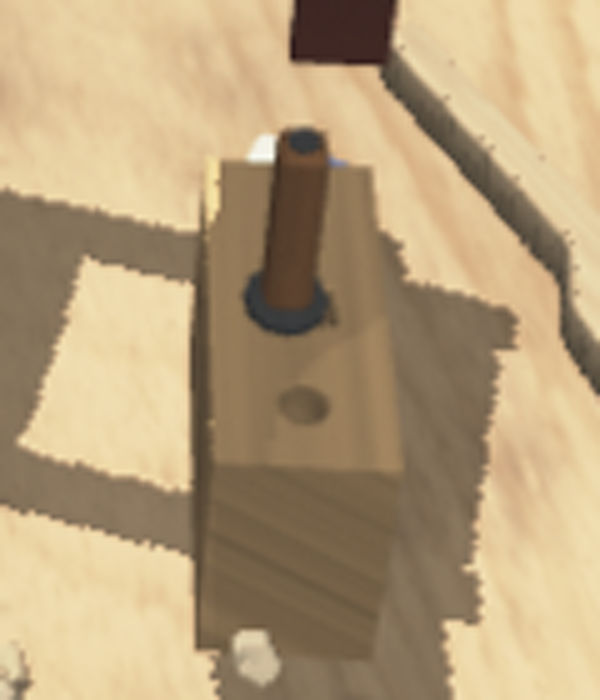

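Run:
```python
from h import *
c=grab("wrist");s=grab("side")
top=tri([(c,(323.5,248.2)),(s,(400.6,318))]); print("handle top",top)
col=tri([(c,(322.5,221)),(s,(397.3,349))]); print("collar",col)
X=np.r_[.5*(top[0]+col[0])[:2],.119+.0613]; print(X); go(X,-.2236)
```

```text
handle top (array([ 0.61993466, -0.2829911 ,  0.1499652 ]), [np.float64(0.11847238354225757), np.float64(0.11847238354210156)])
collar (array([ 0.62071578, -0.28318769,  0.08890114]), [np.float64(0.18876593854362464), np.float64(0.18876593854346735)])
[ 0.62032522 -0.28308939  0.1803    ]
shift [0.0016 0.0052 0.1224] turn 0.0049 psi -0.2187
```

Emit:
jog_arm(series=[[[0.0016,0.0052,0,0],[0,0,0.03,0],[0,0,0.03,0],[0,0,0.03,0],[0,0,0.0224,0],[0,0,0.01,0],[0,0,0,0],[0,0,0,0]]])

```text
time: 2.93
eef_pos: [0.6206, -0.2834, 0.1806]
tool_rot: [0.994, -0.11, 0.0, 0.0]
force: [0.6, -0.1, 0.2]
width: 1.005
```

Emit:
jog_arm(series=[[[0,0,0,0],[0,0,0,0],[0,0,0,0],[0,0,0,0],[0,0,0,0],[0,0,0,0],[0,0,0,0],[0,0,0,0]]], hand=0)

```text
time: 3.6
eef_pos: [0.6203, -0.283, 0.1803]
tool_rot: [0.994, -0.11, -0.0, -0.0]
force: [0.2, 0.2, -0.2]
width: 0.431
```

Emit:
jog_arm(series=[[[0,0,0,0],[0,0,0,0],[0,0,0,0],[0,0,0,0],[0,0,0,0],[0,0,0,0]]])

```text
time: 4.1
eef_pos: [0.6203, -0.283, 0.1802]
tool_rot: [0.994, -0.11, -0.0, -0.0]
force: [0.6, -0.4, -1.0]
width: 0.158
```

Emit:
jog_arm(series=[[[0,0,-0.01,0],[0,0,-0.02,0],[0,0,-0.025,0],[0,0,-0.025,0],[0,0,-0.025,0],[0,0,-0.025,0],[-0.0215,-0.0295,0,0],[-0.0215,-0.0295,0,0],[-0.0215,-0.0295,0,0],[-0.0215,-0.0295,0,0],[-0.0215,-0.0295,0,0],[-0.0215,-0.0295,0,0],[-0.0215,-0.0295,0,0],[-0.0215,-0.0295,0,0],[-0.0215,-0.0295,0,0],[-0.0215,-0.0295,0,0],[-0.0215,-0.0295,0,0],[0,0,0,0],[0,0,0,0]]])

```text
time: 5.68
eef_pos: [0.4599, 0.0867, 0.3111]
tool_rot: [0.994, -0.108, 0.001, -0.0]
force: [0.6, -1.0, -0.2]
width: 0.159
```

Run:
```python
from h import *
print(tool()[0],tool()[2],env.read_state()["width"])
c=grab("wrist","w2")
t=grab("top","t2"); s=grab("side","s2"); crop(s,200,150,420,350,3,"s2c")
```

```text
[0.45987993 0.08674504 0.31109046] -0.21643426443071245 0.15892275951300625
```

View pics/w2.png

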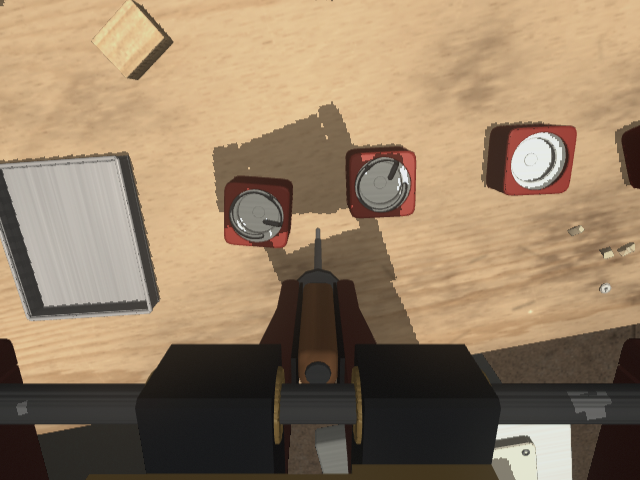

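View pics/s2c.png

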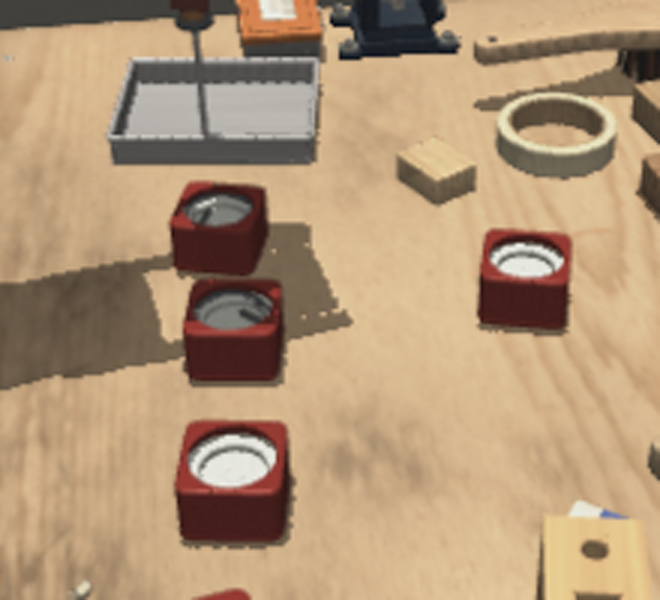

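Run:
```python
from h import *
c=grab("wrist"); crop(c,210,130,430,270,3.6,"w2c")
p,Rt,ps=tool()
print("tip exp", proj(c,[p+Rt@[0,0,.1753],p+Rt@[.009,0,.1737]]))
```

```text
tip exp [[315.76001342 238.76669462]
 [315.71880507 226.89370798]]
```

View pics/w2c.png

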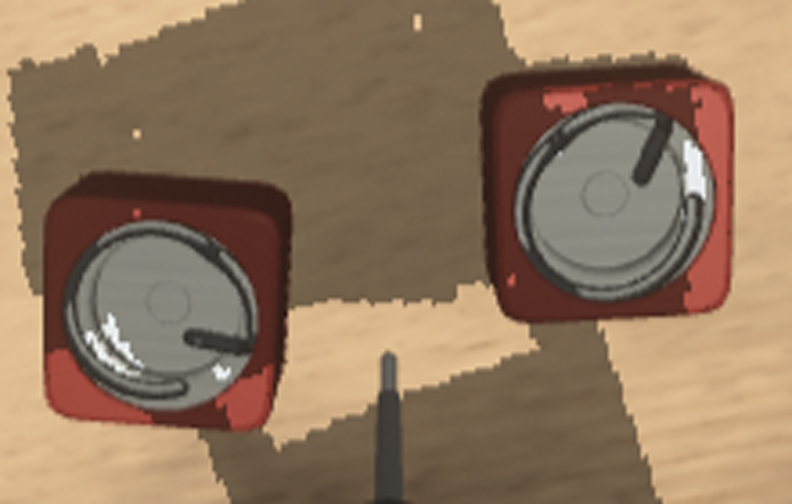

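Run:
```python
from h import *
c=grab("wrist");t=grab("top");s=grab("side")
f=lambda u,v:(u/3.6+210,v/3.6+130)
pts={"1in":(190,336.5),"1out":(250,346),"2in":(642,180),"2out":(666,124)}
for k,v in pts.items():
    X=plane(c,f(*v),.043)[0]; print(k,X.round(4),proj(t,X)[0].round(1),proj(s,X)[0].round(1))
for n,i,o in(("1","1in","1out"),("2","2in","2out")):
    a=plane(c,f(*pts[i]),.044)[0];b=plane(c,f(*pts[o]),.043)[0]
    print(n,"len",np.linalg.norm(b-a),"dir deg",np.degrees(np.arctan2(*(b-a)[[1,0]])))
# rims
print("rim",plane(c,f(160,315),.044),plane(c,f(615,200),.044))
crop(t,235,250,335,300,8,"t2c"); crop(s,245,200,305,280,8,"s2d")
```

```text
1in [0.4575 0.1357 0.043 ] [262.6 278.5] [268.4 220.7]
1out [0.4516 0.1213 0.043 ] [268.9 281. ] [265.9 224.8]
2in [0.4716 0.0154 0.043 ] [315.6 271.7] [278.8 254.8]
2out [0.484  0.0073 0.043 ] [319.1 266.3] [285.6 256.7]
1 len 0.01551378315184976 dir deg -113.31748155736095
2 len 0.014686745574892711 dir deg -34.13361070285034
rim [[0.46495992 0.14145075 0.044     ]] [[0.46838943 0.02297039 0.044     ]]
```

View pics/t2c.png

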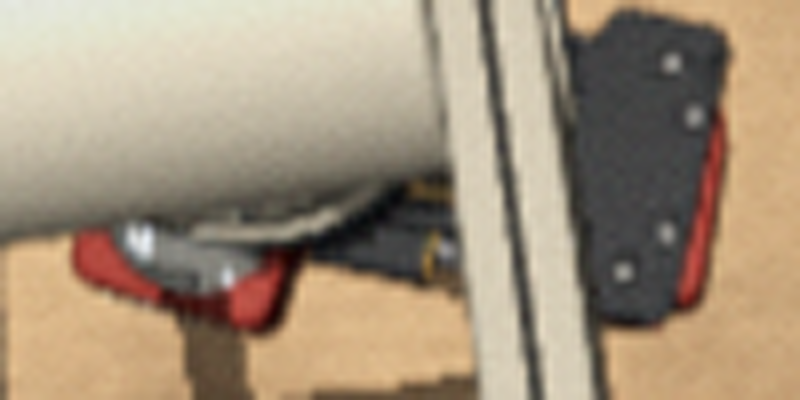

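View pics/s2d.png

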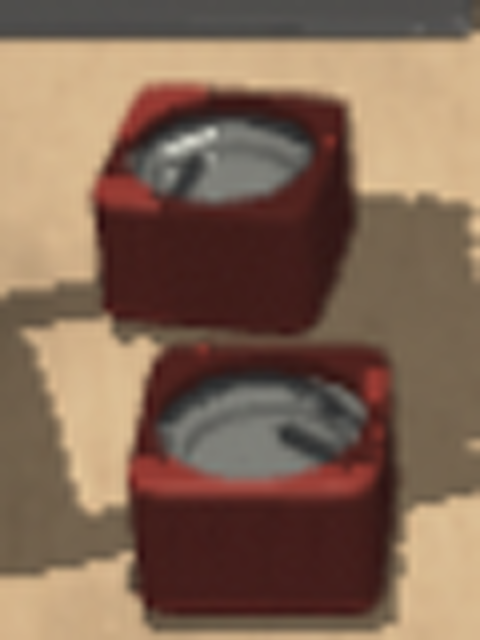

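Run:
```python
from h import *
c=grab("wrist")
f=lambda u,v:(u/3.6+210,v/3.6+130)
print("dish",plane(c,f(168,302),.029),plane(c,f(605,194),.029))
```

```text
dish [[0.46433785 0.14161899 0.029     ]] [[0.46701465 0.02343098 0.029     ]]
```

Emit:
jog_arm(series=[[[0,0,0,-0.123],[0,0,0,-0.123],[0,0,0,-0.123],[0,0,0,-0.123],[0,0,0,-0.123],[0,0,0,-0.123],[0,0,0,-0.123],[0,0,0,-0.123],[0,0,0,-0.123],[0,0,0,-0.123],[0,0,0,-0.123],[0,0,0,-0.123],[0,0,0,-0.123],[0,0,0,-0.123],[0,0,0,-0.123],[0,0,0,-0.123],[0,0,0,-0.123],[0,0,0,-0.123],[0,0,0,-0.123],[0,0,0,-0.123]]])

```text
time: 7.75
eef_pos: [0.4606, 0.0848, 0.3102]
tool_rot: [0.433, 0.901, -0.0, -0.0]
force: [0.3, 0.6, -1.7]
width: 0.156
```

Emit:
jog_arm(series=[[[0,0,0,-0.123],[0,0,0,-0.123],[0,0,0,-0.123],[0,0,0,-0.122],[0,0,0,0]]])

```text
time: 8.17
eef_pos: [0.4606, 0.0849, 0.3102]
tool_rot: [0.202, 0.979, -0.0, -0.0]
force: [-0.7, 0.7, -0.8]
width: 0.16
```

Run:
```python
from h import *
print(env.read_state()["q"][5])
go([.4696,.1269,.255],2.735)
```

```text
-1.0066677193573776
shift [0.0084 0.0422 0.0552] turn -0.0007 psi 2.7343
```

Emit:
jog_arm(series=[[[0.0042,0.0211,0,0],[0.0042,0.0211,0,0],[0,0,0.0276,0],[0,0,0.0276,0],[0,0,0,0],[0,0,0,0]]])

```text
time: 8.67
eef_pos: [0.4689, 0.127, 0.2542]
tool_rot: [0.205, 0.979, -0.001, -0.002]
force: [0.1, -0.8, -1.1]
width: 0.158
```

Run:
```python
from h import *
print(tool()[0])
c=grab("wrist"); crop(c,230,150,400,290,4.5,"w3c")
t=grab("top"); crop(t,235,250,335,300,8,"t3c"); s=grab("side"); crop(s,230,180,310,270,6,"s3c")
```

```text
[0.46893421 0.12698449 0.25423805]
```

View pics/w3c.png

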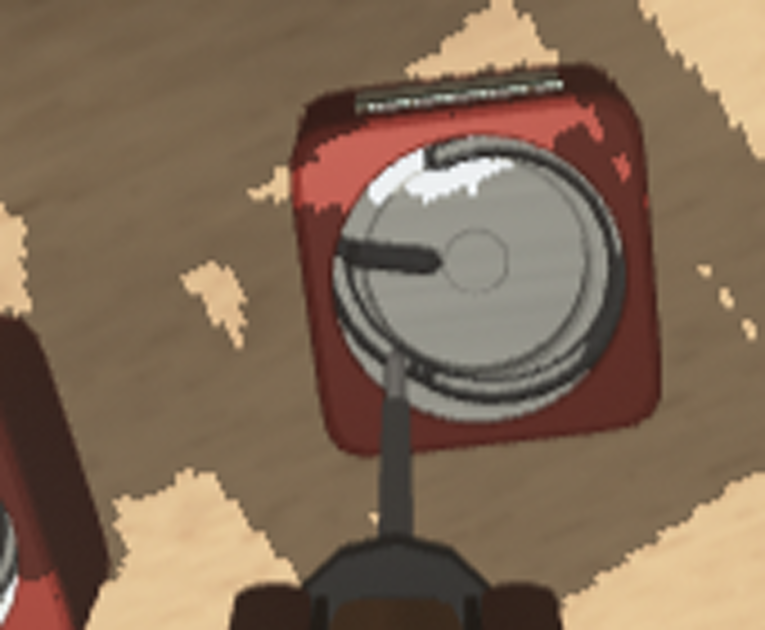

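View pics/s3c.png

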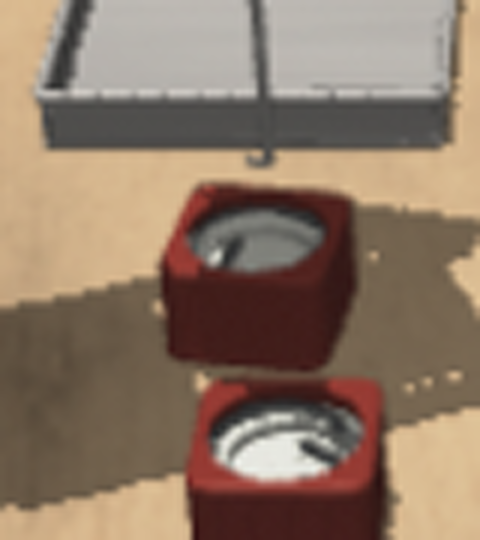

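Run:
```python
from h import *
c=grab("wrist"); s=grab("side")
f=lambda u,v:(u/4.5+230,v/4.5+150)
a=plane(c,f(433,261),.044)[0];b=plane(c,f(347,251),.043)[0]
print(a,b,(a+b)/2,np.linalg.norm(b-a),np.degrees(np.arctan2(*(b-a)[[1,0]])),"dish",plane(c,f(477,261),.029))
print("proj side",proj(s,[a,b]))
p,Rt,ps=tool()
print("tip exp", (proj(c,[p+Rt@[0,0,.1753],p+Rt@[.009,0,.1737]])-[230,150])*4.5)
print("tip side exp", (proj(s,[p+Rt@[0,0,.1753],p+Rt@[.009,0,.1737]])-[230,180])*6)
```

```text
[0.46161443 0.13691006 0.044     ] [0.45429084 0.12403237 0.043     ] [0.45795264 0.13047122 0.0435    ] 0.014848229899939763 -119.62705837160604 dish [[0.46823086 0.14303046 0.029     ]]
proj side [[270.31945491 219.82527174]
 [267.15435168 223.91258291]]
tip exp [[405.2930851  395.46886065]
 [405.31889939 341.82869718]]
tip side exp [[262.07039275 161.64166568]
 [237.02715777 154.1559542 ]]
```

```bash
python3 - <<'E'
s=open('h.py').read()
s=s.replace('''Rt=R.from_quat(s["tool_rot"]).as_matrix()''','''Rt=vert(R.from_quat(s["tool_rot"]).as_matrix())''')
s=s.replace('''def grab(''','''def vert(M):
    p=np.arctan2(M[1,0],M[0,0]); c,s=np.cos(p),np.sin(p)
    return np.array([[c,s,0],[s,-c,0],[0,0,-1.]])
def grab(''',1)
open('h.py','w').write(s)
E
python3 - <<'E'
from h import *
c=grab("wrist"); s=grab("side")
f=lambda u,v:(u/4.5+230,v/4.5+150)
a=plane(c,f(433,261),.044)[0];b=plane(c,f(347,251),.043)[0]
print(a,b,(a+b)/2,np.linalg.norm(b-a),np.degrees(np.arctan2(*(b-a)[[1,0]])),"dish",plane(c,f(477,261),.029))
p,Rt,ps=tool();print(p,ps)
print("tip exp", (proj(c,[p+Rt@[0,0,.1753],p+Rt@[.009,0,.1737]])-[230,150])*4.5)
print("tip side exp", (proj(s,[p+Rt@[0,0,.1753],p+Rt@[.009,0,.1737]])-[230,180])*6)
print("tri tail mid",tri([(c,f(390,256)),(s,(268.3,221.6))]))
E
```

```text
[0.46110238 0.13685162 0.044     ] [0.4537879 0.1239635 0.043    ] [0.45744514 0.13040756 0.0435    ] 0.014852790151543076 -119.57647441395166 dish [[0.46768135 0.1429711  0.029     ]]
[0.47008842 0.1273422  0.2561396 ] 2.7301094687630463
tip exp [[404.12863652 393.36310297]
 [404.15659205 339.76605135]]
tip side exp [[260.09577114 162.87250097]
 [235.05955262 155.34304931]]
tri tail mid (array([0.45717818, 0.13047608, 0.04427227]), [np.float64(0.10371742989585145), np.float64(0.10371742989577211)])
```

Run:
```python
from h import *
c=grab("wrist")
f=lambda u,v:(u/4.5+230,v/4.5+150)
p,Rt,ps=tool(); print(p)
T=plane(c,f(397,350),p[2]-.1737)[0]
for uv,z in(((433,261),.044),((390,256),.043),((347,251),.043),((477,261),.029)):
    print((Rt.T@(plane(c,f(*uv),z)[0]-T)).round(4))
```

```text
[0.46995376 0.12736727 0.25594304]
[0.0047 0.0062 0.0382]
[ 0.0053 -0.0012  0.0392]
[ 0.0062 -0.0085  0.0392]
[0.0011 0.0144 0.0532]
```

Emit:
jog_arm(series=[[[0,0.003,0,0],[0,0,0.01,0],[0,0,0.01,0],[0,0,0.01,0],[0,0,0.01,0],[0,0,0.0065,0],[0,0,0,0],[0,0,0,0]]])

```text
time: 9.73
eef_pos: [0.4705, 0.13, 0.2078]
tool_rot: [0.204, 0.979, -0.0, -0.001]
force: [0.6, 0.2, -0.8]
width: 0.158
```

Run:
```python
from h import *
print(tool()[0],env.read_state()["force"])
c=grab("wrist"); crop(c,230,150,400,290,4.5,"w4c")
s=grab("side"); crop(s,240,190,300,240,10,"s4c")
```

```text
[0.47050709 0.1300189  0.20781701] [ 0.5558309   0.19270706 -0.81485967]
```

View pics/w4c.png

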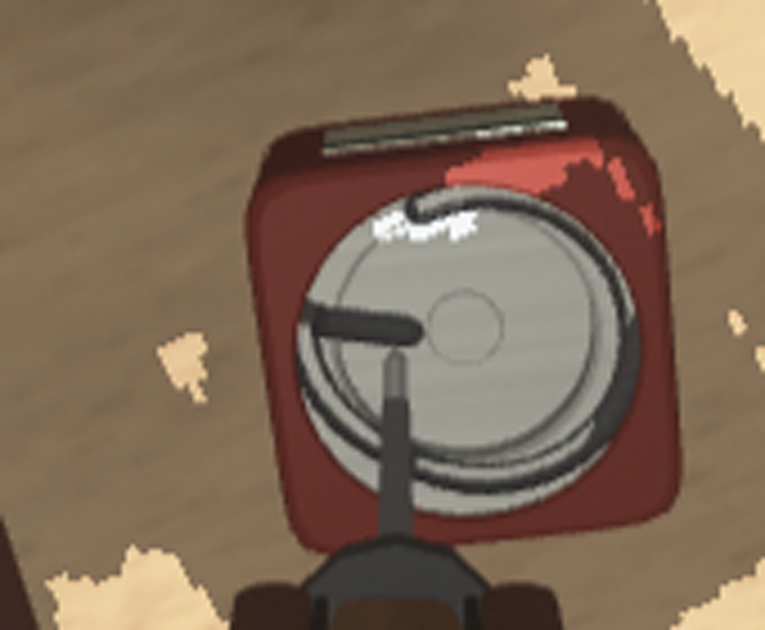

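View pics/s4c.png

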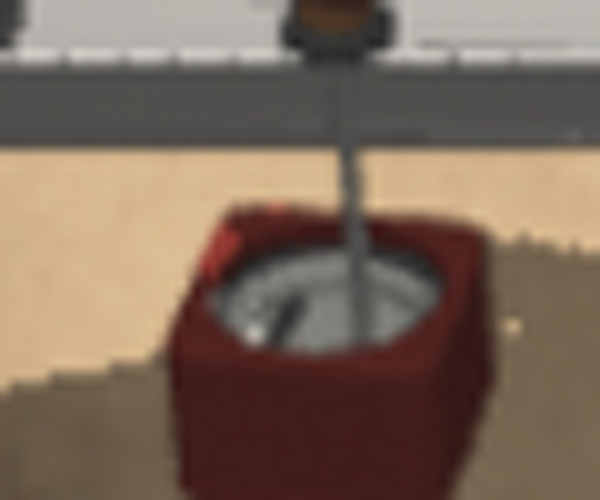

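Emit:
jog_arm(series=[[[0,-0.0015,0,0],[0.003,0,0,0],[0.003,0,0,0],[0,0,0,0],[0,0,0,0]]])

```text
time: 10.25
eef_pos: [0.4645, 0.1312, 0.2088]
tool_rot: [0.204, 0.979, 0.0, 0.0]
force: [0.9, 0.4, -1.1]
width: 0.16
```

Run:
```python
from h import *
print(tool()[0],env.read_state()["force"])
c=grab("wrist"); crop(c,230,150,400,290,4.5,"w5c")
s=grab("side"); crop(s,240,190,300,240,10,"s5c")
```

```text
[0.46449931 0.13122104 0.2087765 ] [ 0.88449563  0.36804381 -1.11054853]
```

View pics/w5c.png

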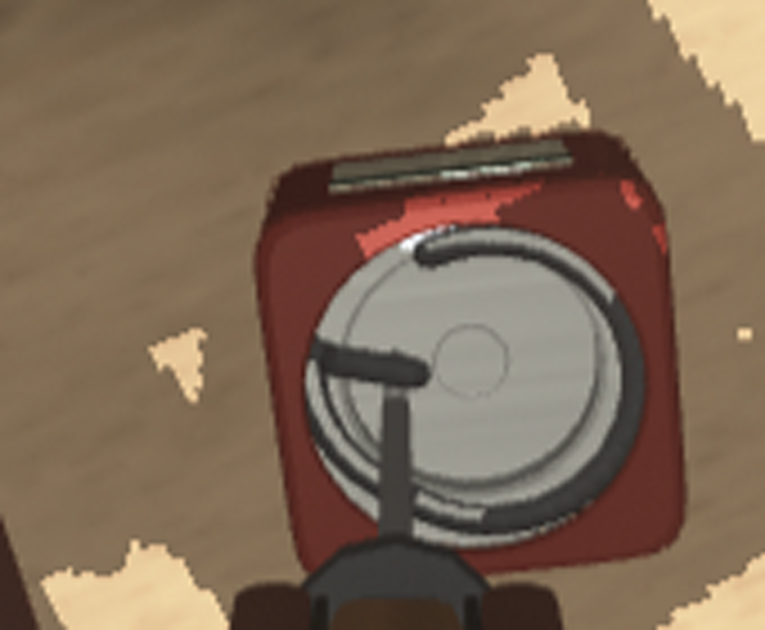

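View pics/s5c.png

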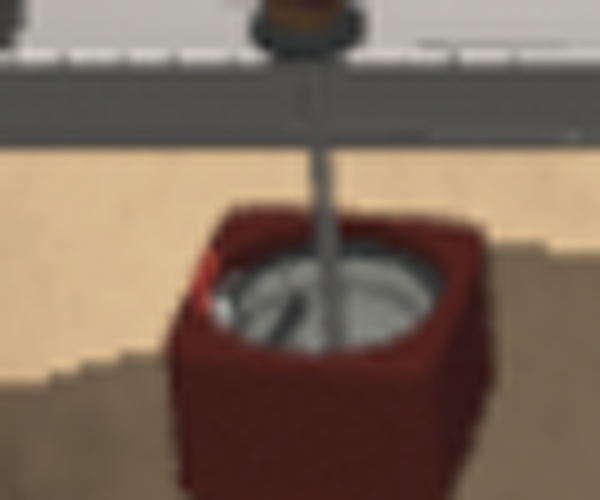

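Emit:
jog_arm(series=[[[0,0,-0.002,0],[0,0,-0.002,0],[0,0,-0.001,0],[0,0,-0.001,0],[0,0,-0.001,0],[0,0,-0.001,0],[0,0,-0.001,0],[0,0,-0.001,0],[0,0,-0.001,0],[0,0,-0.001,0],[0,0,-0.001,0],[0,0,-0.001,0],[0,0,0,0]]])

```text
time: 11.43
eef_pos: [0.4648, 0.1312, 0.2228]
tool_rot: [0.204, 0.979, 0.0, 0.0]
force: [-0.0, -0.6, 0.0]
width: 0.154
```

Run:
```python
from h import *
print(tool()[0],env.read_state()["force"])
c=grab("wrist"); crop(c,230,150,400,290,4.5,"w6c")
s=grab("side"); crop(s,240,190,300,240,10,"s6c")
```

```text
[0.4647694  0.13118284 0.22279701] [-0.02913629 -0.5664708   0.04626236]
```

View pics/w6c.png

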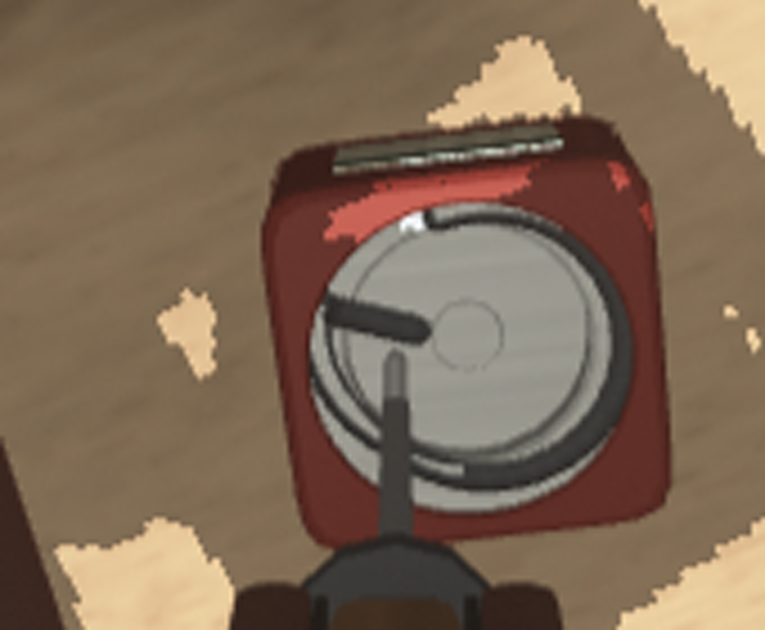

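View pics/s6c.png

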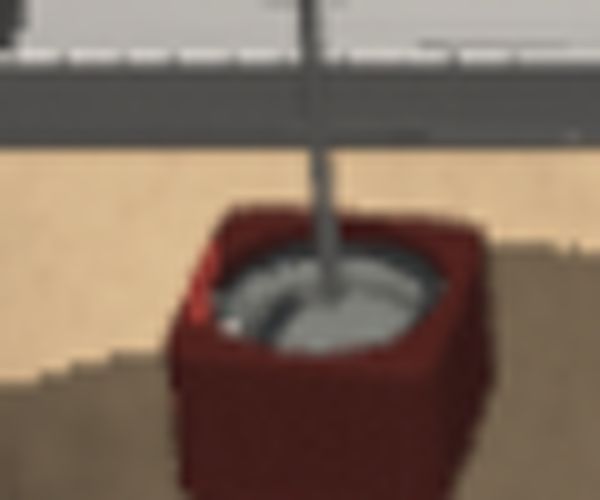

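Run:
```python
from h import *
c=grab("wrist"); s=grab("side"); crop(s,255,205,290,235,20,"s7c"); crop(c,290,180,340,250,10,"w7c")
f=lambda u,v:(u/4.5+230,v/4.5+150)
for z in(.043,.051):
    a=plane(c,f(425,331),z)[0];b=plane(c,f(330,307),z)[0]
    print(z,a,b,np.linalg.norm(b-a), ((proj(s,[a,b])-[255,205])*20).round())
```

```text
0.043 [0.45764206 0.13762932 0.043     ] [0.44829763 0.12579578 0.043     ] 0.015078165630923233 [[269. 304.]
 [185. 374.]]
0.051 [0.45553327 0.13839935 0.051     ] [0.44647509 0.1269283  0.051     ] 0.014616268842439962 [[243. 238.]
 [161. 306.]]
```

View pics/s7c.png

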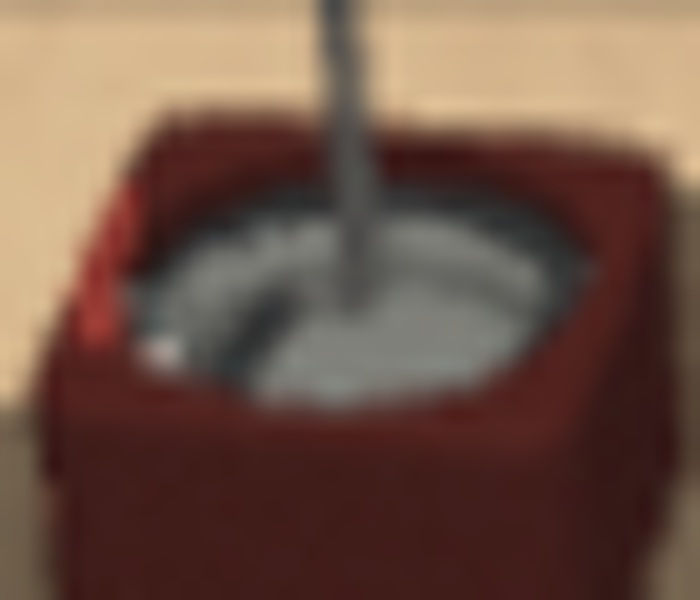

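View pics/w7c.png

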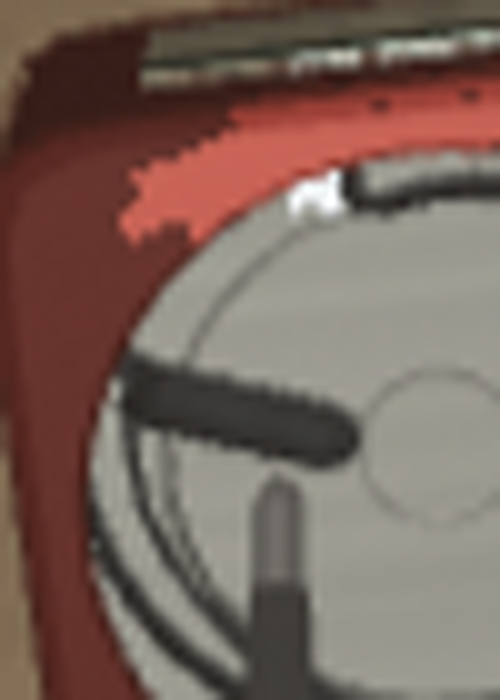

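Emit:
jog_arm(series=[[[-0.004,0,0,0],[0,0,0,0.125],[0,0,0,0.125],[0,0,0.005,0],[0,0,0.005,0],[0,0,0.004,0],[0,0,0,0],[0,0,0,0]]])

```text
time: 12.3
eef_pos: [0.4681, 0.1295, 0.208]
tool_rot: [0.324, 0.946, -0.0, -0.0]
force: [0.1, 0.3, -0.4]
width: 0.157
```

Run:
```python
from h import *
print(tool(),env.read_state()["force"])
c=grab("wrist"); crop(c,230,150,400,290,4.5,"w8c")
```

```text
(array([0.46811065, 0.12946701, 0.20804665]), array([[-0.79050861,  0.61245093,  0.        ],
       [ 0.61245093,  0.79050861,  0.        ],
       [ 0.        ,  0.        , -1.        ]]), np.float64(2.4824353314066188)) [ 0.06007162  0.29704815 -0.38733984]
```

View pics/w8c.png

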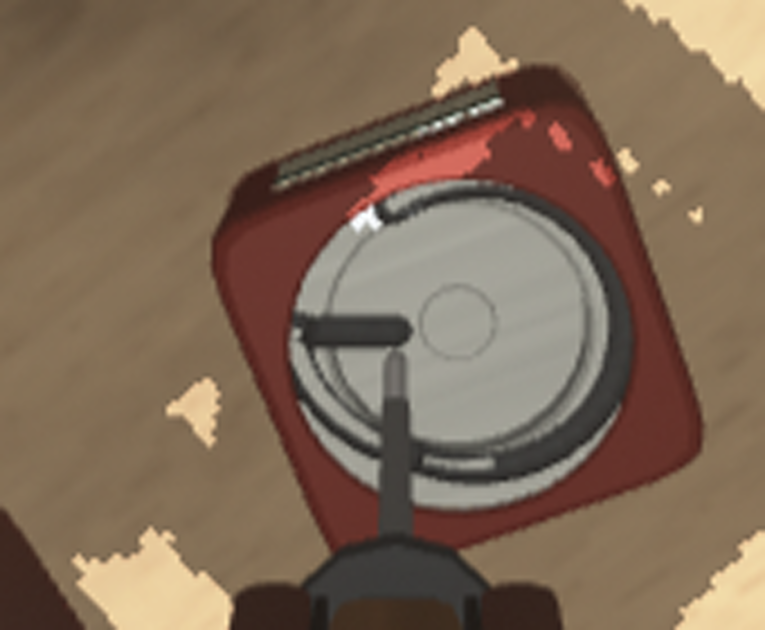

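Emit:
jog_arm(series=[[[0,-0.0025,0,0],[0.003,0,0,0],[0.003,0,0,0],[0.0015,0,0,0],[0,0,0,0],[0,0,0,0]]])

```text
time: 12.85
eef_pos: [0.4608, 0.1323, 0.2087]
tool_rot: [0.324, 0.946, 0.0, 0.0]
force: [0.5, 0.7, -0.6]
width: 0.161
```

Run:
```python
from h import *
print(tool()[0],env.read_state()["force"])
c=grab("wrist"); crop(c,230,150,400,290,4.5,"w9c")
```

```text
[0.46084618 0.13231157 0.20869467] [ 0.51778167  0.69426294 -0.59583228]
```

View pics/w9c.png

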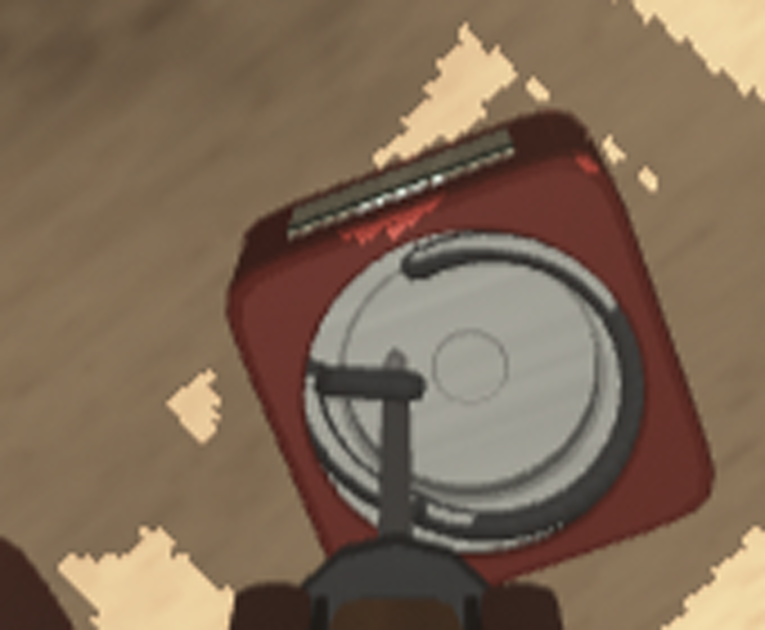

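Emit:
jog_arm(series=[[[0,0,-0.002,0],[0,0,-0.002,0],[0,0,-0.0015,0],[0,0,-0.0015,0],[0,0,-0.0015,0],[0,0,-0.0015,0],[0,0,-0.001,0],[0,0,0,0]]])

```text
time: 13.57
eef_pos: [0.461, 0.1322, 0.2199]
tool_rot: [0.324, 0.946, 0.0, 0.0]
force: [0.2, -0.0, 0.0]
width: 0.158
```

Run:
```python
from h import *
print(tool()[0],env.read_state()["force"])
c=grab("wrist"); crop(c,230,150,400,290,4.5,"w10c")
s=grab("side"); crop(s,255,205,290,235,20,"s10c")
```

```text
[0.46101834 0.13217594 0.21988807] [ 0.16500725 -0.03821321  0.01685724]
```

View pics/w10c.png

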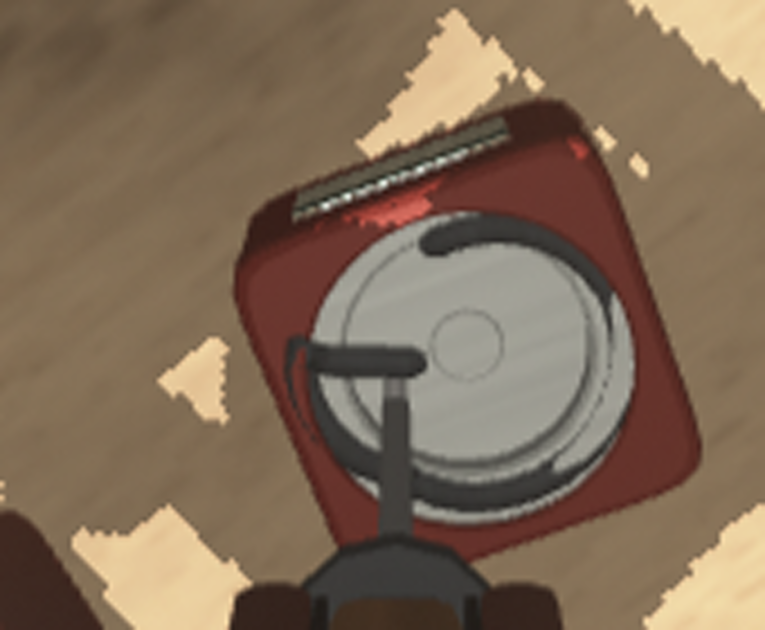

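View pics/s10c.png

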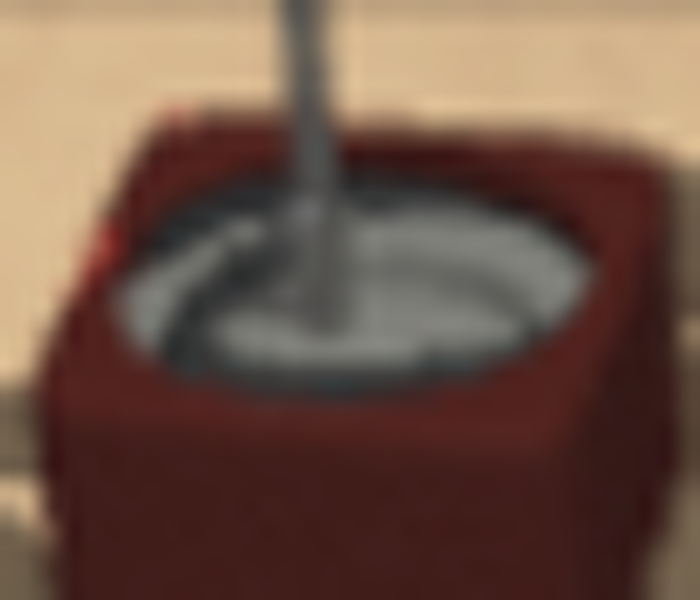

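Emit:
jog_arm(series=[[[0,0,-0.001,0],[0,0,-0.001,0],[0,0,-0.001,0],[0,0,-0.001,0],[0,0,0,0]]])

```text
time: 14.08
eef_pos: [0.461, 0.1322, 0.2238]
tool_rot: [0.324, 0.946, 0.0, 0.0]
force: [-0.3, 0.3, -1.3]
width: 0.157
```

Run:
```python
from h import *
print(tool()[0],env.read_state()["force"])
c=grab("wrist"); crop(c,230,150,400,290,4.5,"w11c")
s=grab("side"); crop(s,255,205,290,235,20,"s11c")
```

```text
[0.46098392 0.13217876 0.22377009] [-0.31228615  0.26599296 -1.32238182]
```

View pics/w11c.png

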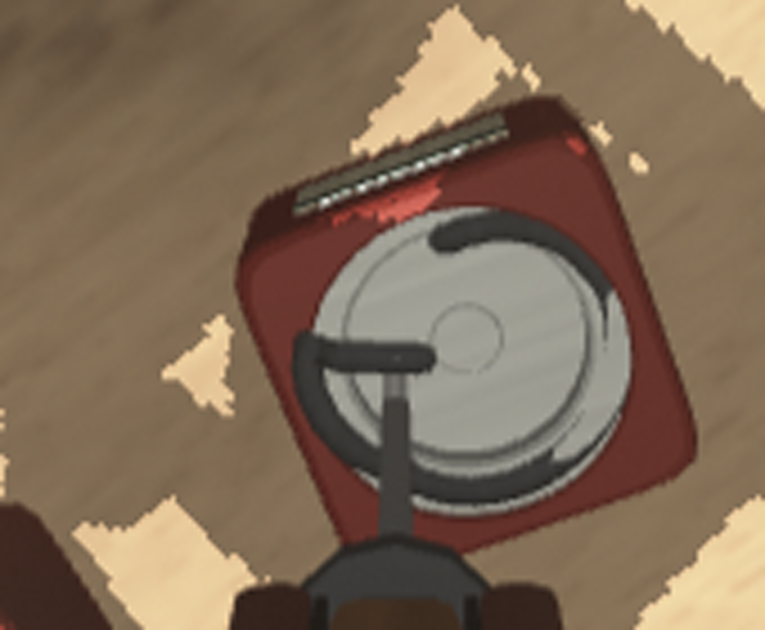

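View pics/s11c.png

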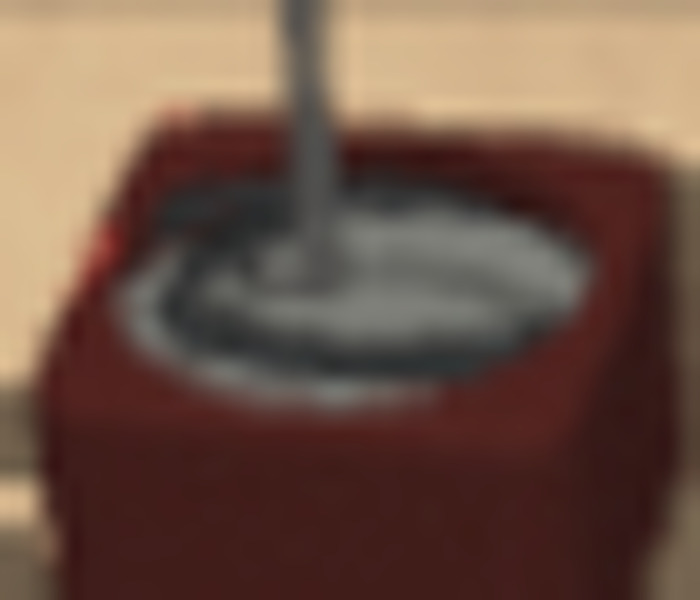

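Emit:
jog_arm(series=[[[0,0,0.003,0],[0,0,0.003,0],[0,0,0,0],[-0.003,0,0,0],[-0.003,0,0,0],[-0.002,0,0,0],[0,0,0,0],[0,0,0,0]]])

```text
time: 14.85
eef_pos: [0.4674, 0.1271, 0.2176]
tool_rot: [0.325, 0.946, 0.0, 0.0]
force: [-0.3, -1.5, -0.7]
width: 0.157
```

Run:
```python
from h import *
print(tool()[0],env.read_state()["force"])
c=grab("wrist"); crop(c,230,150,400,290,4.5,"w12c")
```

```text
[0.46742554 0.1271421  0.21763345] [-0.32174525 -1.54046222 -0.71181274]
```

View pics/w12c.png

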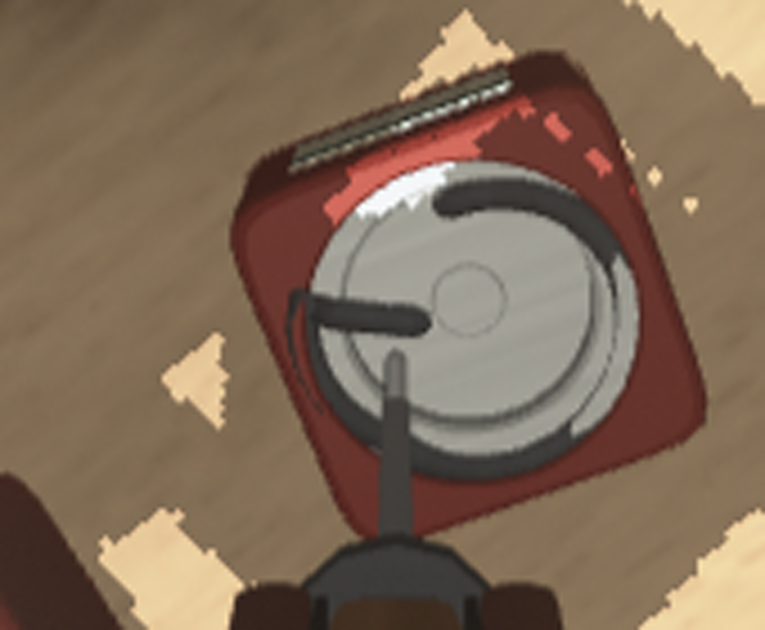

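Run:
```python
from h import *
c=grab("wrist"); s=grab("side"); crop(s,255,205,290,235,20,"s12c")
f=lambda u,v:(u/4.5+230,v/4.5+150)
for z in(.043,.047,.051):
    a=plane(c,f(425,322),z)[0];b=plane(c,f(315,314),z)[0]
    print(z,a,b,np.linalg.norm(b-a), ((proj(s,[a,b])-[255,205])*20).round())
```

```text
0.043 [0.46014262 0.13678026 0.043     ] [0.44896682 0.12448345 0.043     ] 0.016616556124686443 [[293. 306.]
 [192. 380.]]
0.047 [0.45923338 0.137402   0.047     ] [0.44823212 0.12529725 0.047     ] 0.016357039120717443 [[281. 272.]
 [181. 345.]]
0.051 [0.45832413 0.13802374 0.051     ] [0.44749742 0.12611104 0.051     ] 0.016097522116748426 [[270. 238.]
 [171. 309.]]
```

View pics/s12c.png

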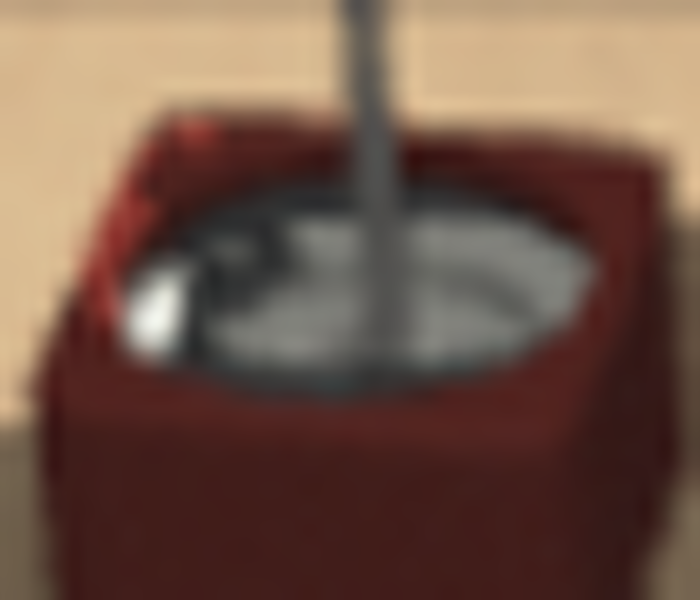

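Emit:
jog_arm(series=[[[0,0,-0.01,0],[0,0,-0.02,0],[0,0,-0.03,0],[0,0,0,-0.1204],[0,0,0,-0.1204],[0,0,0,-0.1204],[0,0,0,-0.1204],[0,0,0,-0.1204],[0,0,0,-0.1204],[0,0,0,-0.1204],[0,0,0,-0.1204],[0,0,0,-0.1204],[0,0,0,-0.1204],[0,0,0,-0.1204],[0,0,0,-0.1204],[0,0,0,0]]])

```text
time: 16.33
eef_pos: [0.4672, 0.1273, 0.2783]
tool_rot: [-0.384, 0.923, -0.0, 0.0]
force: [-0.6, 0.5, -0.5]
width: 0.157
```

Run:
```python
from h import *
print(env.read_state()["q"][5])
go([.4863,.0246,.255],3.927)
s=grab("side"); crop(s,255,205,290,235,20,"s13c")
```

```text
-2.1177400518763845
shift [ 0.0594 -0.0859  0.0233] turn 0.003 psi -2.3532
```

View pics/s13c.png

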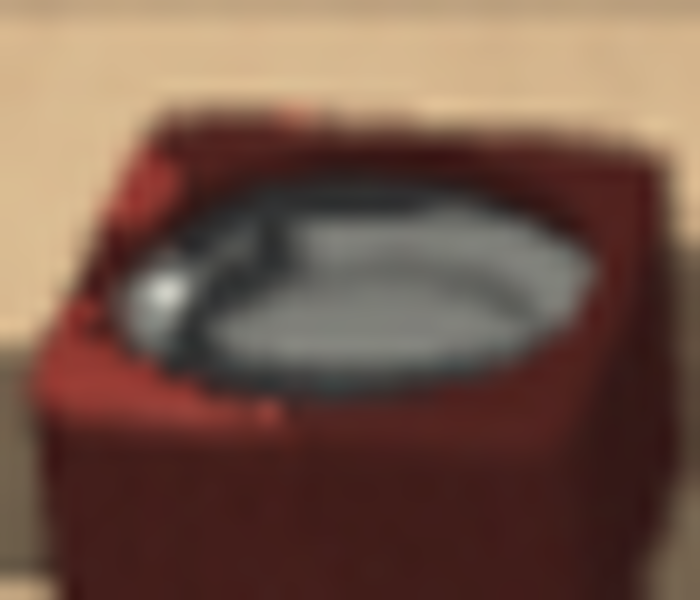

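Emit:
jog_arm(series=[[[0.0198,-0.0286,0,0],[0.0198,-0.0286,0,0],[0.0198,-0.0287,0,0],[0,0,0.0233,0],[0,0,0,0],[0,0,0,0]]])

```text
time: 16.88
eef_pos: [0.485, 0.0243, 0.2539]
tool_rot: [-0.38, 0.925, 0.001, -0.001]
force: [0.2, 0.1, -0.3]
width: 0.155
```

Run:
```python
from h import *
print(tool()[0])
c=grab("wrist"); crop(c,230,150,400,290,4.5,"w14c")
```

```text
[0.48500376 0.02430788 0.25386409]
```

View pics/w14c.png

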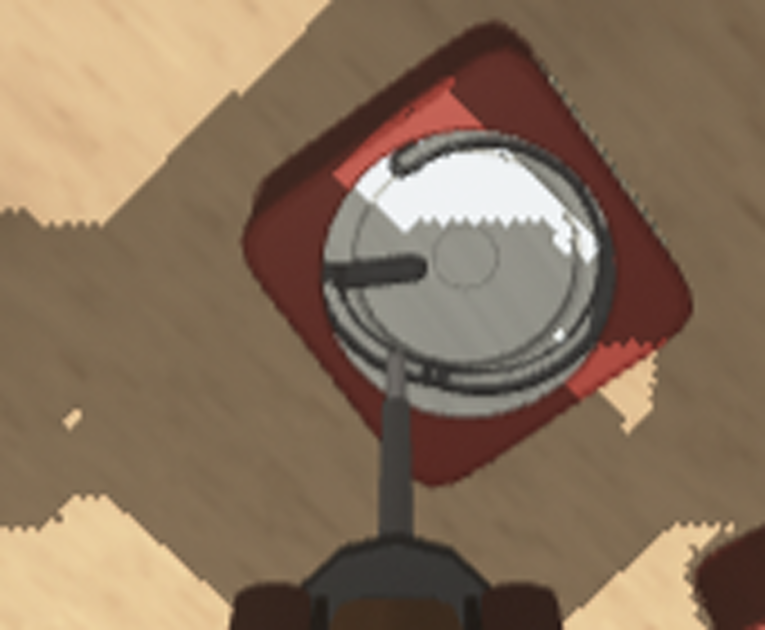

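Emit:
jog_arm(series=[[[-0.002,0,0,0],[0,0,0.012,0],[0,0,0.012,0],[0,0,0.012,0],[0,0,0.0105,0],[0,0,0,0],[0,0,0,0]]])

```text
time: 17.52
eef_pos: [0.4872, 0.0267, 0.2082]
tool_rot: [-0.382, 0.924, 0.0, -0.0]
force: [-2.4, -1.0, 2.2]
width: 0.158
```

Run:
```python
from h import *
print(tool()[0],env.read_state()["force"])
c=grab("wrist"); crop(c,230,150,400,290,4.5,"w15c")
```

```text
[0.48717544 0.02670999 0.20820988] [-2.41683783 -1.00034847  2.176197  ]
```

View pics/w15c.png

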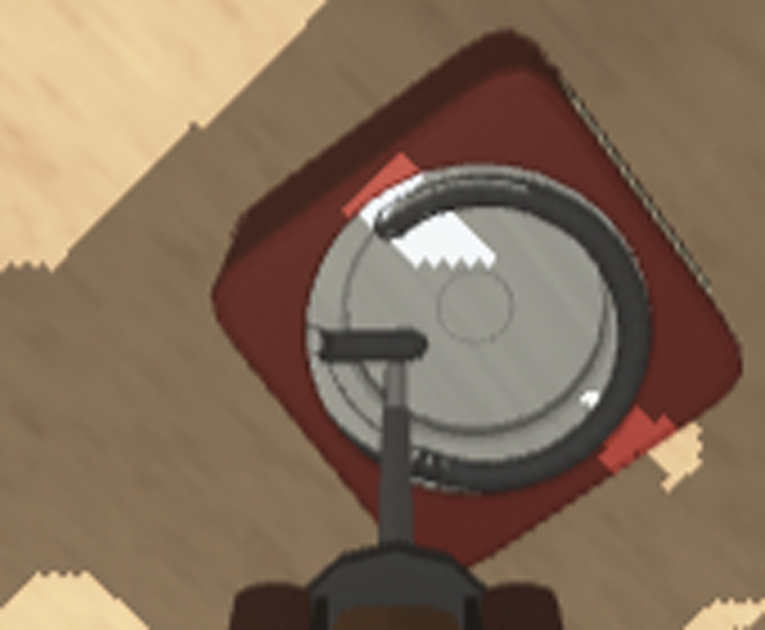

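Emit:
jog_arm(series=[[[0.0015,0,0,0],[0.0015,0,0,0],[0,0,0,0],[0,0,0,0]]])

```text
time: 17.9
eef_pos: [0.4852, 0.0238, 0.2079]
tool_rot: [-0.382, 0.924, -0.0, 0.0]
force: [0.3, 1.1, 0.4]
width: 0.157
```

Run:
```python
from h import *
print(tool()[0],env.read_state()["force"])
c=grab("wrist"); crop(c,230,150,400,290,4.5,"w16c")
```

```text
[0.48521009 0.02383269 0.20793919] [0.25844393 1.06476701 0.43424052]
```

View pics/w16c.png

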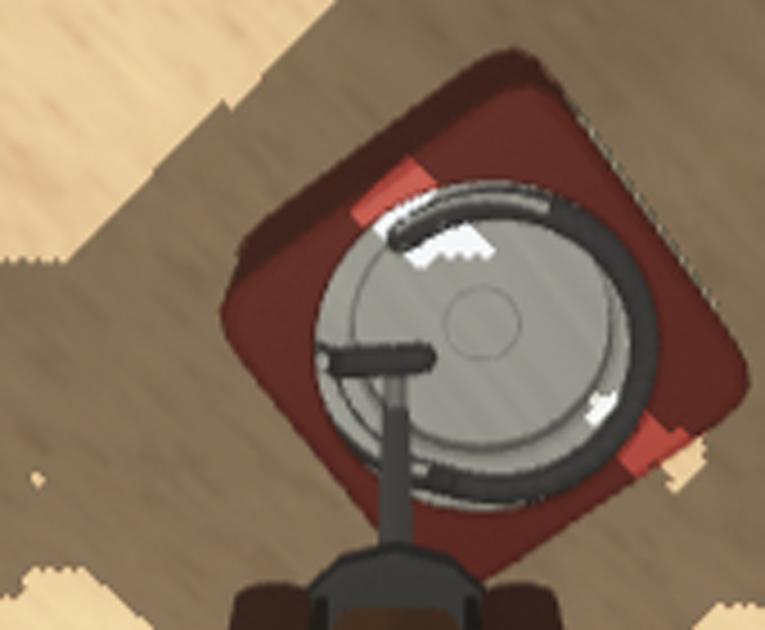

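Emit:
jog_arm(series=[[[0.0015,0,0,0],[0.0015,0,0,0],[0,0,0,0],[0,0,0,0]]])

```text
time: 18.28
eef_pos: [0.4829, 0.0216, 0.2078]
tool_rot: [-0.382, 0.924, 0.0, -0.0]
force: [-0.1, 0.3, -0.8]
width: 0.154
```

Run:
```python
from h import *
print(tool()[0],env.read_state()["force"])
c=grab("wrist"); crop(c,230,150,400,290,4.5,"w17c")
```

```text
[0.48290775 0.02156606 0.2077787 ] [-0.08221543  0.33543394 -0.80518884]
```

View pics/w17c.png

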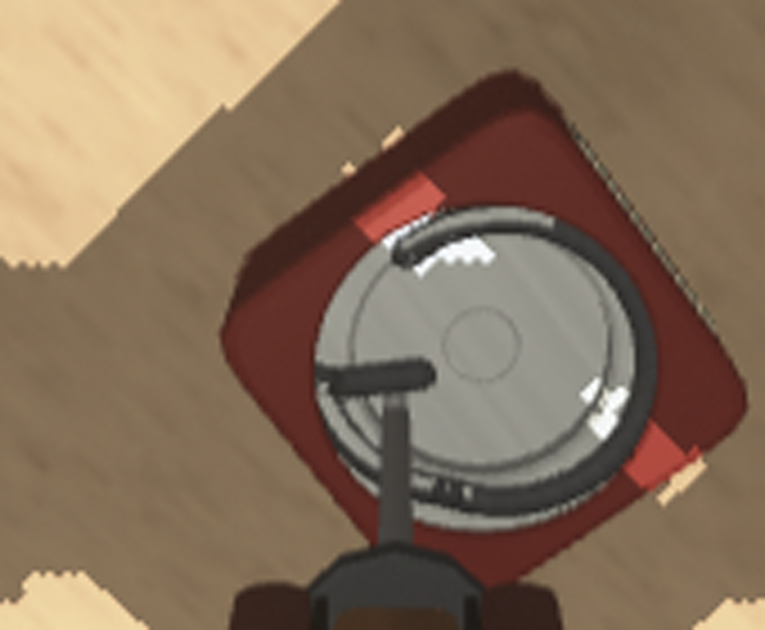

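Emit:
jog_arm(series=[[[0.0013,0,0,0],[0.0012,0,0,0],[0,0,0,0],[0,0,0,0]]])

```text
time: 18.67
eef_pos: [0.4811, 0.0198, 0.2078]
tool_rot: [-0.382, 0.924, 0.0, -0.0]
force: [-0.3, -0.1, -0.8]
width: 0.158
```

Run:
```python
from h import *
print(tool()[0],env.read_state()["force"])
c=grab("wrist"); crop(c,230,150,400,290,4.5,"w18c")
```

```text
[0.48113153 0.01984105 0.20776759] [-0.32760773 -0.0984944  -0.80649045]
```

View pics/w18c.png

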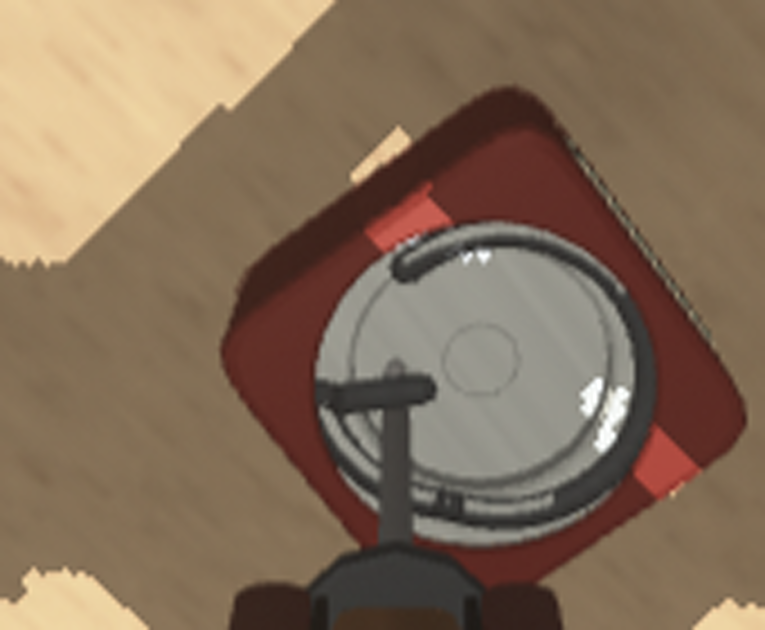

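Tip shows beyond the tail (395,365). Lift as before, 15 mm.

Emit:
jog_arm(series=[[[0,0,-0.002,0],[0,0,-0.002,0],[0,0,-0.0015,0],[0,0,-0.0015,0],[0,0,-0.0015,0],[0,0,-0.0015,0],[0,0,-0.001,0],[0,0,-0.001,0],[0,0,-0.001,0],[0,0,-0.001,0],[0,0,-0.001,0],[0,0,-0.0005,0],[0,0,0,0],[0,0,0,0]]])

```text
time: 19.88
eef_pos: [0.4812, 0.0199, 0.2233]
tool_rot: [-0.382, 0.924, -0.0, 0.0]
force: [0.5, -0.7, -1.0]
width: 0.159
```

Run:
```python
from h import *
print(tool()[0],env.read_state()["force"])
c=grab("wrist"); crop(c,230,150,400,290,4.5,"w19c")
```

```text
[0.48120789 0.01989746 0.22327995] [ 0.45729015 -0.71943219 -0.96110052]
```

View pics/w19c.png

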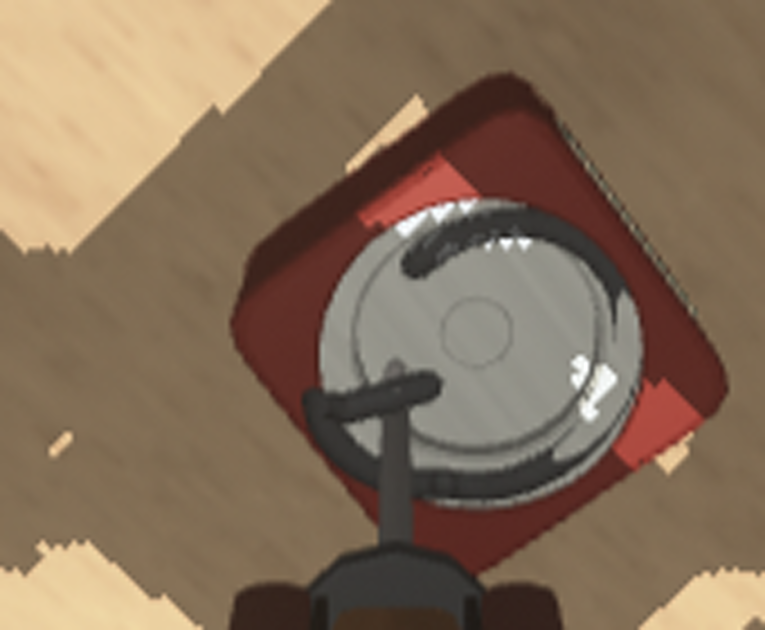

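Emit:
jog_arm(series=[[[0,0,0.003,0],[0,0,0.003,0],[0,0,0,0],[-0.003,0,0,0],[-0.003,0,0,0],[-0.003,0,0,0],[0,0,0,0],[0,0,0,0]]])

```text
time: 20.6
eef_pos: [0.4878, 0.0265, 0.2173]
tool_rot: [-0.382, 0.924, -0.0, 0.0]
force: [-0.3, 0.8, -1.0]
width: 0.154
```

Run:
```python
from h import *
print(tool()[0],env.read_state()["force"])
c=grab("wrist"); crop(c,230,150,400,290,4.5,"w20c")
```

```text
[0.48783433 0.02648552 0.21733982] [-0.27328424  0.8175848  -1.00847648]
```

View pics/w20c.png

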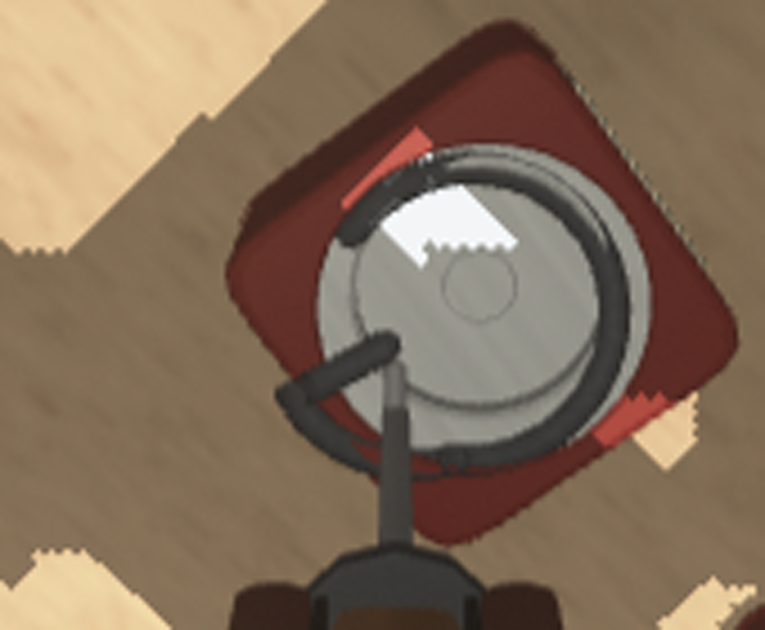

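Emit:
jog_arm(series=[[[0,0.004,0,0],[0,0,0,0],[0,0,-0.005,0],[0,0,-0.01,0],[0,0,-0.02,0],[0,0,-0.03,0],[0,0,0,0]]])

```text
time: 21.23
eef_pos: [0.4872, 0.0291, 0.2876]
tool_rot: [-0.382, 0.924, -0.001, 0.004]
force: [1.6, 0.7, -0.7]
width: 0.16
```

Run:
```python
from h import *
print(tool()[0],env.read_state()["force"])
c=grab("wrist"); crop(c,200,130,400,290,4,"w21c")
```

```text
[0.4872249  0.0291484  0.28758436] [ 1.62608581  0.6853234  -0.7197669 ]
```

View pics/w21c.png

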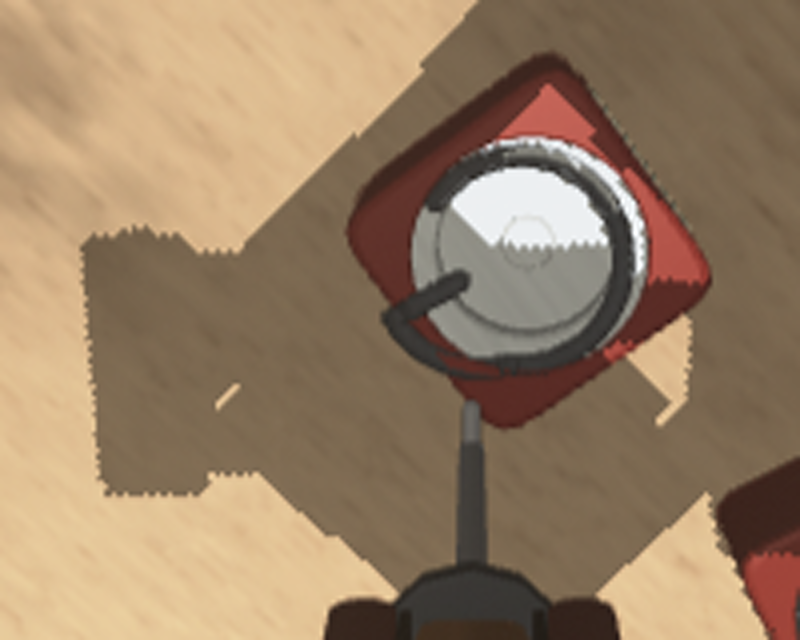

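Emit:
jog_arm(series=[[[0,0,-0.03,0.122],[0,0,0,0.122],[0,0,0,0.122],[0,0,0,0.122],[0,0,0,0.122],[0,0,0,0.122],[0,0,0,0.122],[0,0,0,0.122],[0,0,0,0.122],[0,0,0,0.122],[0,0,0,0.122],[0,0,0,0.122],[0,0,0,0.122],[0,0,0,0.122],[0,0,0,0.122],[0,0,0,0.122],[0,0,0,0.122],[0,0,0,0.122],[0,0,0,0.122],[0,0,0,0.122]]])

```text
time: 22.95
eef_pos: [0.4843, 0.029, 0.3117]
tool_rot: [0.739, 0.674, -0.0, -0.0]
force: [-0.0, 0.2, -0.9]
width: 0.159
```

Emit:
jog_arm(series=[[[0,0,0,0.122],[0,0,0,0.122],[0,0,0,0.122],[0,0,0,0.122],[0,0,0,0.122],[0,0,0,0.122],[0,0,0,0.122],[0,0,0,0.122],[0,0,0,0.122],[0,0,0,0.122],[0,0,0,0.122],[0,0,0,0.122],[0,0,0,0.122],[0,0,0,0.122],[0,0,0,0]]])

```text
time: 24.2
eef_pos: [0.4843, 0.029, 0.3118]
tool_rot: [0.994, -0.113, -0.001, 0.0]
force: [-0.1, -0.4, -0.2]
width: 0.157
```

Run:
```python
from h import *
print(env.read_state()["q"][5],tool()[0])
go([.6203,-.2830,.312],-.2197)
```

```text
1.8329430171466472 [0.48433202 0.02902885 0.31175956]
shift [ 2.026e-01  2.735e-01 -2.000e-04] turn -0.0071 psi -0.2268
```

Emit:
jog_arm(series=[[[0.0203,0.0274,0,0],[0.0203,0.0274,0,0],[0.0203,0.0274,0,0],[0.0203,0.0274,0,0],[0.0203,0.0274,0,0],[0.0203,0.0274,0,0],[0.0203,0.0274,0,0],[0.0203,0.0274,0,0],[0.0203,0.0274,0,0],[0.0203,0.0274,0,0],[0,0,0,0],[0,0,0,0],[0,0,0,0]]])

```text
time: 25.28
eef_pos: [0.6216, -0.2824, 0.3113]
tool_rot: [0.994, -0.11, -0.001, -0.0]
force: [-0.7, 0.7, -0.8]
width: 0.163
```

Run:
```python
from h import *
print(tool()[0],tool()[2])
c=grab("wrist"); crop(c,220,100,430,300,3,"w22c"); s=grab("side"); crop(s,340,220,460,430,4,"s22c")
go([.6203,-.2830,.1803],-.2197)
```

```text
[ 0.62163584 -0.28243925  0.31133552] -0.2206429820944484
shift [-0.0011  0.0016  0.1317] turn -0.0006 psi -0.2203
```

View pics/w22c.png

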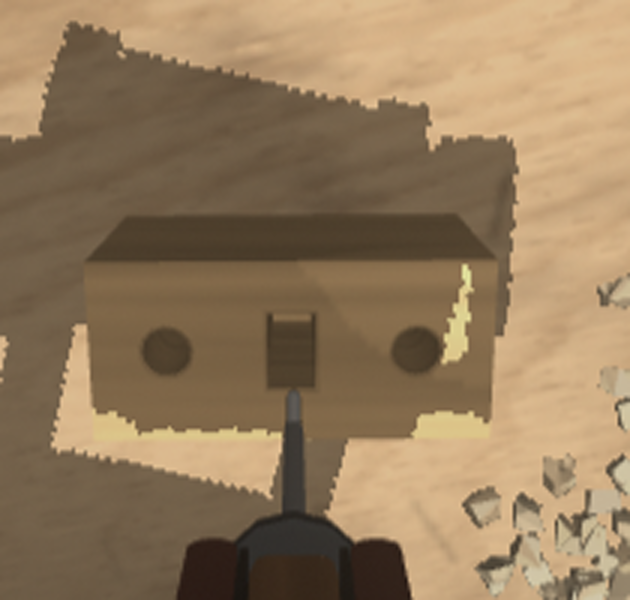

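View pics/s22c.png

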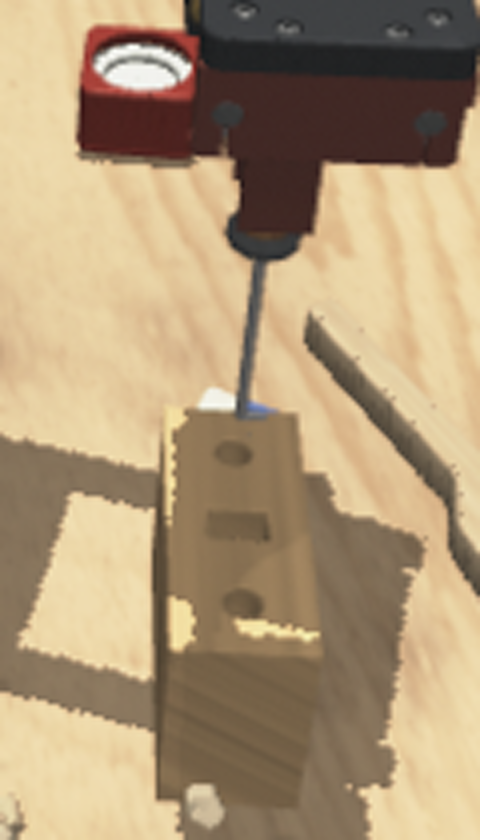

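Run:
```python
from h import *
c=grab("wrist"); p,Rt,ps=tool(); print(p)
f=lambda u,v:(u/3+220,v/3+100)
S=plane(c,f(291,351),.085)[0]; T=plane(c,f(293.5,390),p[2]-.1737)[0]
print(S,T,"rel tool",Rt.T@(S-T), "shaft target",S-Rt@[.0035,0,0], "tip->shaft",T-Rt@[.009,0,0])
```

```text
[ 0.62190619 -0.28162237  0.31221671]
[ 0.62345765 -0.2831708   0.085     ] [ 0.62818232 -0.28485179  0.13851671] rel tool [-0.00497778 -0.00060817  0.05351671] shaft target [ 0.6200422  -0.28240614  0.085     ] tip->shaft [ 0.61939973 -0.28288553  0.13851671]
```

Emit:
jog_arm(series=[[[0,0.0003,0,0],[0,0,0.025,0],[0,0,0.015,0],[0,0,0.015,0],[0,0,0.015,0],[0,0,0.015,0],[0,0,0.015,0],[0,0,0.015,0],[0,0,0.01,0],[0,0,0.004,0],[0,0,0,0],[0,0,0,0]]])

```text
time: 26.43
eef_pos: [0.6226, -0.2831, 0.1838]
tool_rot: [0.994, -0.111, 0.0, 0.0]
force: [-0.6, -1.1, -0.5]
width: 0.158
```

Run:
```python
from h import *
print(tool()[0],env.read_state()["force"])
c=grab("wrist"); crop(c,220,100,430,300,3,"w23c"); s=grab("side"); crop(s,340,260,460,430,4,"s23c")
```

```text
[ 0.62255639 -0.28313877  0.18381661] [-0.6151767  -1.13684853 -0.54272738]
```

View pics/s23c.png

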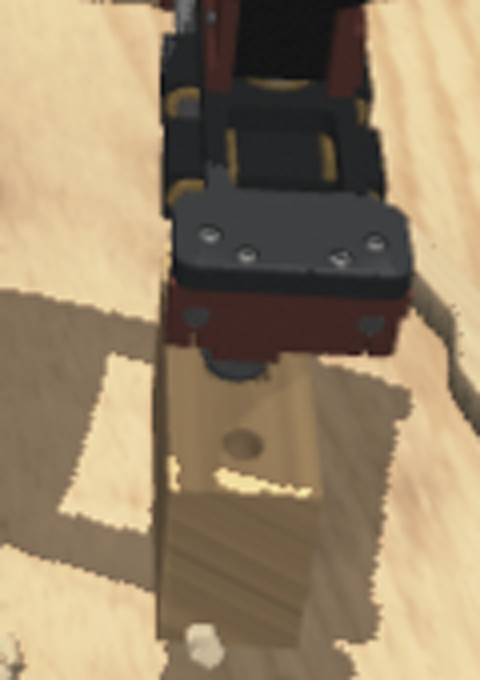

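Emit:
jog_arm(series=[[[0,0,0.0015,0],[0,0,0.0012,0],[0,0,0,0]]])

```text
time: 26.78
eef_pos: [0.6222, -0.2833, 0.1808]
tool_rot: [0.994, -0.111, 0.0, 0.0]
force: [0.1, 0.3, -0.5]
width: 0.158
```

Emit:
jog_arm(series=[[[0,0,0,0],[0,0,0,0],[0,0,0,0],[0,0,0,0],[0,0,0,0],[0,0,0,0]]], hand=1)

```text
time: 27.28
eef_pos: [0.6222, -0.2832, 0.1806]
tool_rot: [0.994, -0.111, -0.0, -0.0]
force: [-0.3, 1.4, 0.5]
width: 0.573
```

Emit:
jog_arm(series=[[[0,0,0,0],[0,0,-0.02,0],[0,0,-0.03,0],[0,0,-0.04,0],[0,0,-0.03,0],[0,0,0,0]]])

```text
time: 27.78
eef_pos: [0.6249, -0.2845, 0.3082]
tool_rot: [0.994, -0.111, 0.005, 0.002]
force: [0.5, 0.0, 0.8]
width: 0.991
```

Run:
```python
from h import *
print(tool()[0],env.read_state()["force"],env.read_state()["width"])
c=grab("wrist"); crop(c,220,100,430,300,3,"w24c"); s=grab("side"); crop(s,340,260,460,430,4,"s24c")
```

```text
[ 0.62492062 -0.28448326  0.30824636] [0.49508256 0.0371269  0.82901042] 0.9909982735421534
```

View pics/w24c.png

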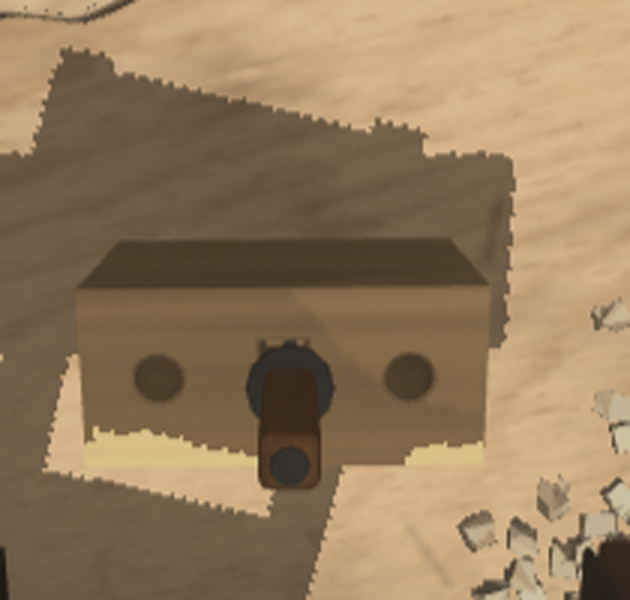

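View pics/s24c.png

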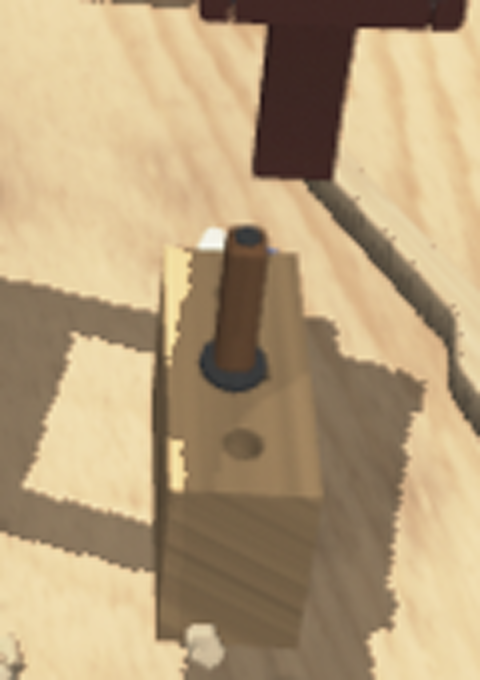

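Emit:
jog_arm(series=[[[-0.021,-0.0296,0,0],[-0.021,-0.0296,0,0],[-0.021,-0.0296,0,0],[-0.021,-0.0296,0,0],[-0.021,-0.0296,0,0],[-0.021,-0.0296,0,0],[-0.021,-0.0296,0,0],[-0.021,-0.0296,0,0],[-0.021,-0.0296,0,0],[-0.021,-0.0296,0,0],[-0.021,-0.0296,0,0],[0,0,0,0],[0,0,0,0],[0,0,0,0]]], hand=0.35)

```text
time: 29.05
eef_pos: [0.4684, 0.0852, 0.2997]
tool_rot: [0.994, -0.11, -0.001, 0.0]
force: [0.0, 0.4, -0.7]
width: 0.346
```

Run:
```python
from h import *
print(tool()[0],tool()[2],env.read_state()["width"])
c=grab("wrist","w25"); crop(c,200,100,440,280,3.3,"w25c"); s=grab("side"); crop(s,250,200,310,280,9,"s25c")
```

```text
[0.46840757 0.08519965 0.29965477] -0.22142581639351086 0.34556700004505664
```

View pics/w25c.png

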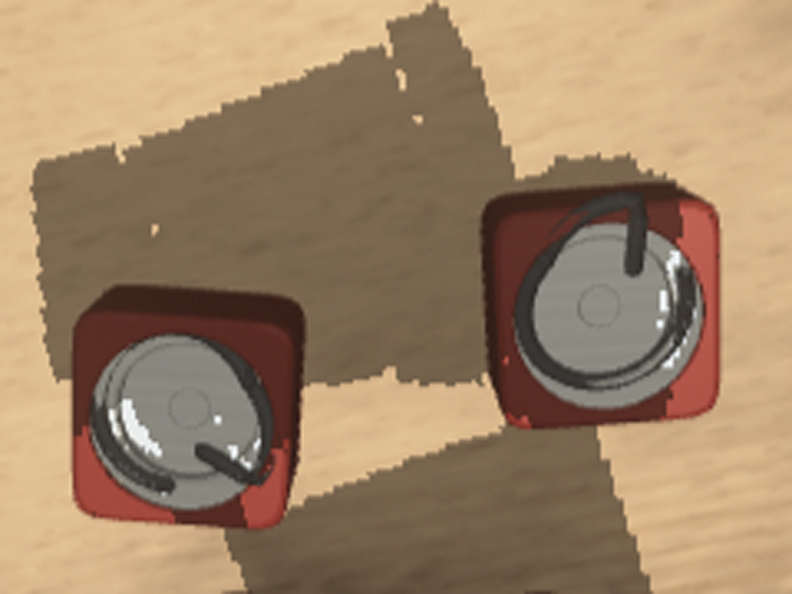

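View pics/s25c.png

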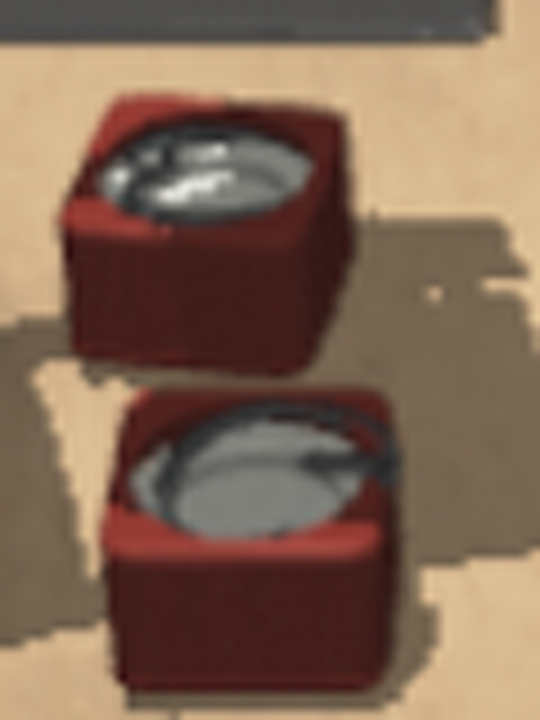

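Run:
```python
from h import *
c=grab("wrist"); s=grab("side"); p,Rt,ps=tool()
f=lambda u,v:(u/3.3+200,v/3.3+100)
for n,i,o in(("2",(634,266),(637,207)),("1",(203,452),(258,478))):
    a=plane(c,f(*i),.052)[0];b=plane(c,f(*o),.050)[0]; d=b-a
    th=np.arctan2(d[1],d[0]); print(n,a,b,np.linalg.norm(d),"dir",th, "side",((proj(s,[a,b])-[250,200])*9).round())
    m=(a+b)/2-.007*d/np.linalg.norm(d)+Rt@[.002,0,0]   # camera bias ~2mm along tool x
    print(m); go(np.r_[m[:2],.1275],th)
```

```text
2 [0.48205922 0.01516451 0.052     ] [0.49635436 0.01159882 0.05      ] 0.014868258371534973 dir -0.24444624322042363 side [[306. 455.]
 [375. 467.]]
[0.48442658 0.01461583 0.0519416 ]
shift [0.0305 0.0645 0.1727] turn 0.0203 psi -0.2242
1 [0.45846373 0.13609615 0.052     ] [0.4474286  0.12395511 0.05      ] 0.016528121433599288 dir -2.3085132583791856 side [[167. 153.]
 [122. 193.]]
[0.45956973 0.13472304 0.05184704]
shift [-0.0205 -0.0471  0.1727] turn -1.0572 psi -0.2242
```

Emit:
jog_arm(series=[[[0,0,0,0.02],[0.0152,0.0322,0,0],[0.0153,0.0323,0,0],[0,0,0.035,0],[0,0,0.035,0],[0,0,0.035,0],[0,0,0.03,0],[0,0,0.015,0],[0,0,0,0],[0,0,0,0]]], hand=0.19)

```text
time: 30.08
eef_pos: [0.4827, 0.0149, 0.1501]
tool_rot: [0.993, -0.122, -0.001, 0.0]
force: [-0.6, -0.6, -0.2]
width: 0.189
```

Run:
```python
from h import *
print(tool()[0],tool()[2],env.read_state()["width"])
c=grab("wrist","w26"); s=grab("side"); crop(s,240,170,330,280,7,"s26c")
```

```text
[0.48271807 0.01488594 0.15007997] -0.2439675248288651 0.18925240731139822
```

View pics/w26.png

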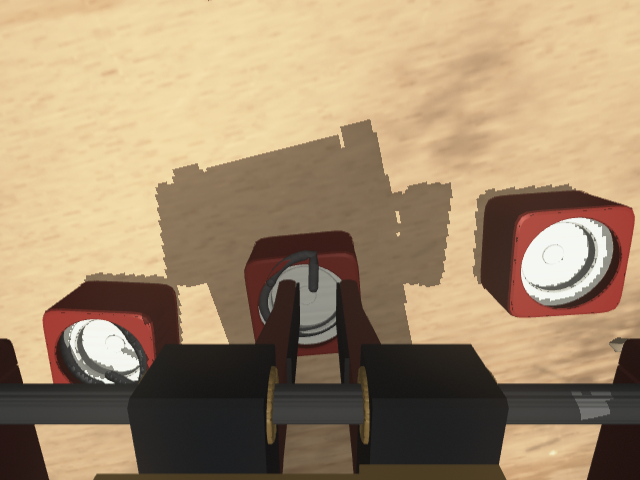

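View pics/s26c.png

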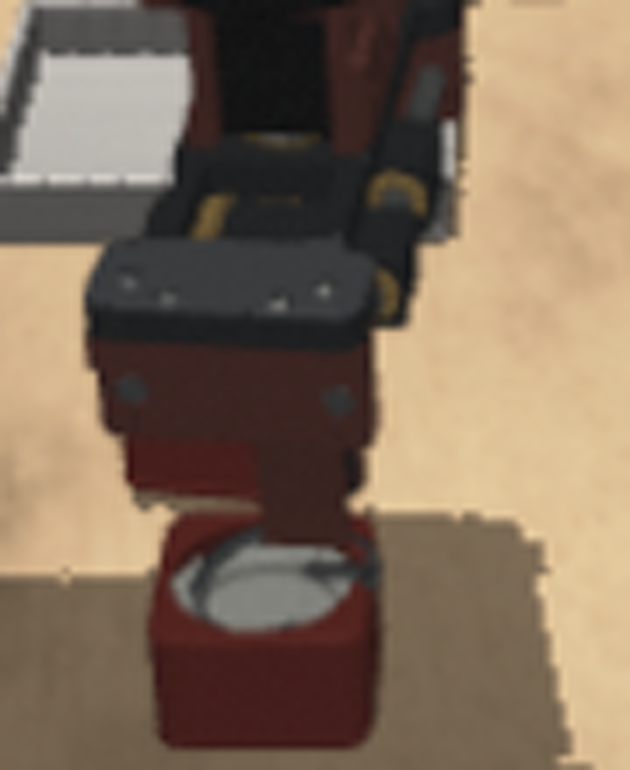

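Emit:
jog_arm(series=[[[0.003,0,0,0],[0,0,0.01,0],[0,0,0.0075,0],[0,0,0.005,0],[0,0,0,0],[0,0,0,0]]])

```text
time: 30.68
eef_pos: [0.4859, 0.0147, 0.1277]
tool_rot: [0.993, -0.121, -0.0, 0.0]
force: [1.2, -0.6, 1.4]
width: 0.189
```

Emit:
jog_arm(series=[[[0,0,0,0],[0,0,0,0],[0,0,0,0],[0,0,0,0],[0,0,0,0],[0,0,0,0]]], hand=0)

```text
time: 31.18
eef_pos: [0.4862, 0.0148, 0.1285]
tool_rot: [0.993, -0.121, 0.001, -0.0]
force: [0.9, 1.7, 6.1]
width: 0.002
```

Run:
```python
from h import *
print(tool()[0],env.read_state()["force"])
c=grab("wrist"); crop(c,220,180,420,340,4,"w27c"); s=grab("side"); crop(s,250,200,320,290,8,"s27c")
```

```text
[0.4862482  0.01475301 0.12851361] [0.90977462 1.66695027 6.14652388]
```

View pics/w27c.png

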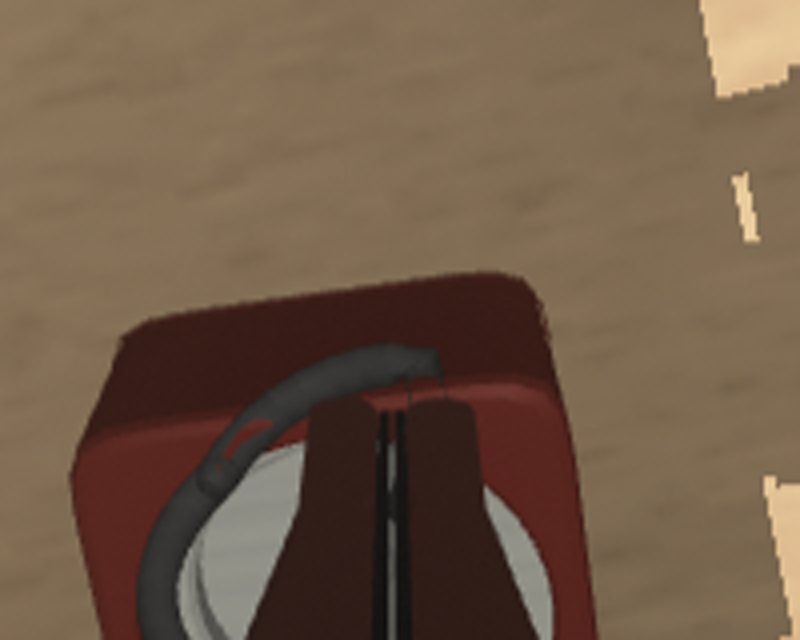

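View pics/s27c.png

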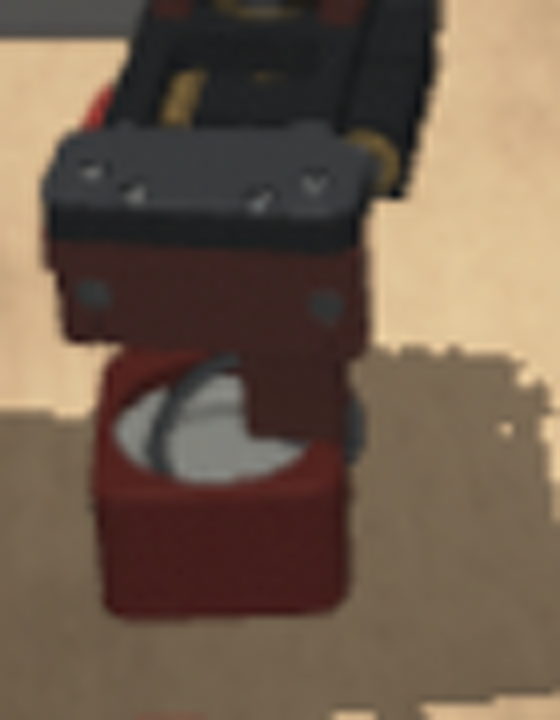

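Emit:
jog_arm(series=[[[0,0,-0.01,0],[0,0,-0.015,0],[0,0,0,0],[0,0,0,0],[0,0,0,0]]], hand=0.2)

```text
time: 31.7
eef_pos: [0.4856, 0.0146, 0.153]
tool_rot: [0.993, -0.121, -0.0, 0.0]
force: [-0.3, -0.3, -0.3]
width: 0.198
```

Run:
```python
from h import *
print(tool()[0],tool()[2],env.read_state()["width"])
c=grab("wrist"); crop(c,220,180,420,340,4,"w28c"); s=grab("side"); crop(s,250,200,320,290,8,"s28c")
```

```text
[0.48557468 0.01461735 0.15299493] -0.24240605527456138 0.19839883382240223
```

View pics/w28c.png

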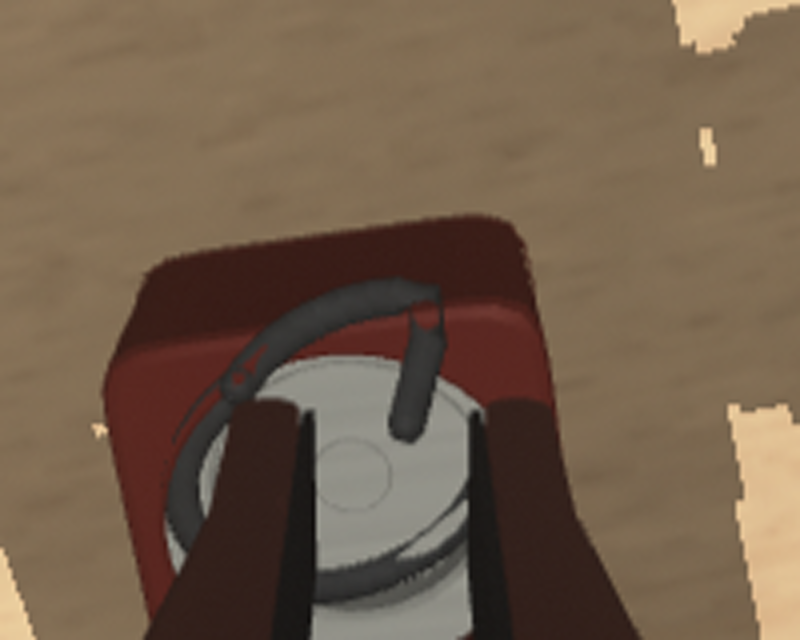

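View pics/s28c.png

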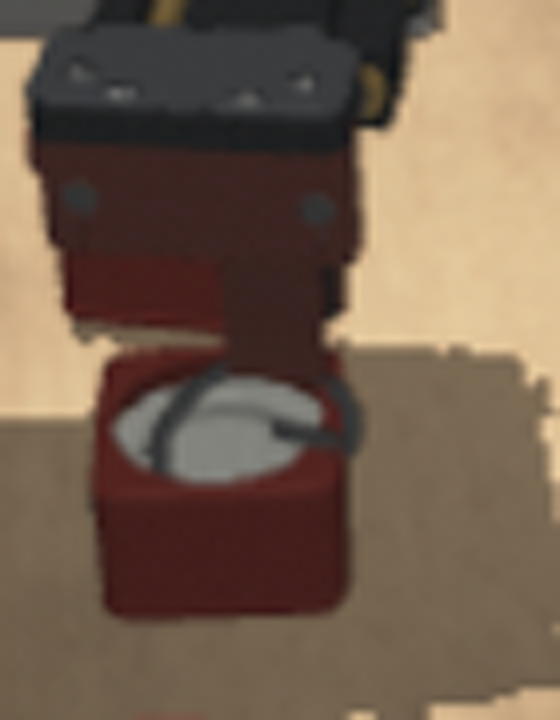

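Run:
```python
from h import *
c=grab("wrist"); s=grab("side"); p,Rt,ps=tool()
f=lambda u,v:(u/4+220,v/4+180)
for z in (.046,.049,.052):
    a=plane(c,f(405,432),z)[0];b=plane(c,f(425,330),z)[0]; print(z,a,b,np.linalg.norm(b-a),((proj(s,[a,b])-[250,200])*8).round())
a=plane(c,f(405,432),.048)[0];b=plane(c,f(426,325),.047)[0]
d=b-a; th=np.arctan2(d[1],d[0]); u=d/np.linalg.norm(d); u[2]=0
m=a+.001*u; print(th,m); go(np.r_[m[:2],.1262],th)
```

```text
0.046 [0.47983809 0.01252903 0.046     ] [0.49318648 0.00658999 0.046     ] 0.014609986024076066 [[265. 432.]
 [323. 442.]]
0.049 [0.4812114  0.01222136 0.049     ] [0.49434692 0.00637703 0.049     ] 0.014377002211137913 [[270. 423.]
 [327. 432.]]
0.052 [0.4825847 0.0119137 0.052    ] [0.49550736 0.00616407 0.052     ] 0.014144018398199813 [[275. 413.]
 [332. 422.]]
-0.42504860678932216 [0.48166257 0.01191249 0.048     ]
shift [-0.003   0.0036  0.0264] turn 0.1827 psi -0.2424
```

Emit:
jog_arm(series=[[[-0.001,0.0036,0,0],[0,0,0,0.09],[0,0,0,0.09],[0,0,0.01,0],[0,0,0.01,0],[0,0,0.005,0],[0,0,0.002,0],[0,0,0,0],[0,0,0,0]]], hand=0.15)

```text
time: 32.65
eef_pos: [0.4835, 0.0114, 0.1255]
tool_rot: [0.978, -0.209, -0.001, 0.0]
force: [-1.0, -0.1, -0.4]
width: 0.143
```

Run:
```python
from h import *
print(tool()[0],tool()[2],env.read_state()["width"],env.read_state()["force"])
c=grab("wrist"); crop(c,220,180,420,340,4,"w29c"); s=grab("side"); crop(s,250,200,320,290,8,"s29c")
```

```text
[0.48352435 0.01137684 0.12553377] -0.4214438071479533 0.14279353007854 [-0.98731424 -0.11156651 -0.42996829]
```

View pics/w29c.png

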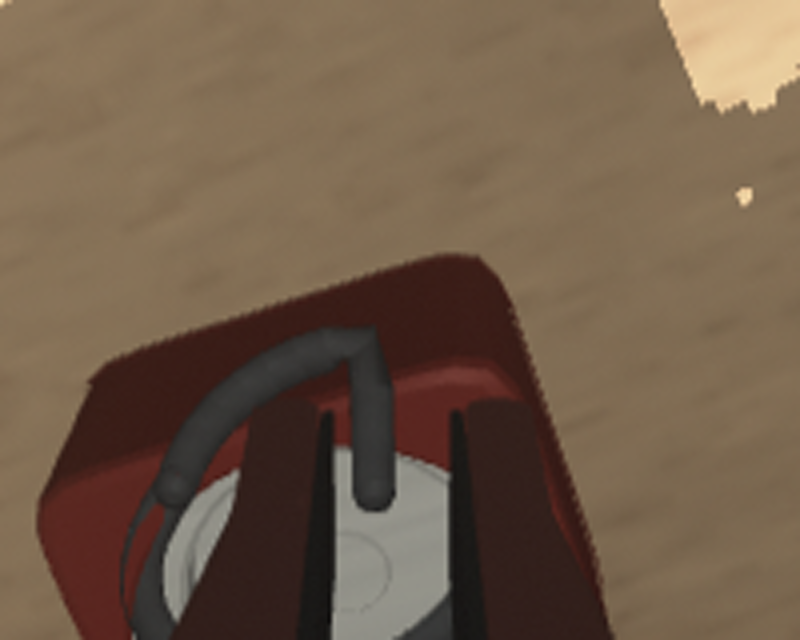

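View pics/s29c.png

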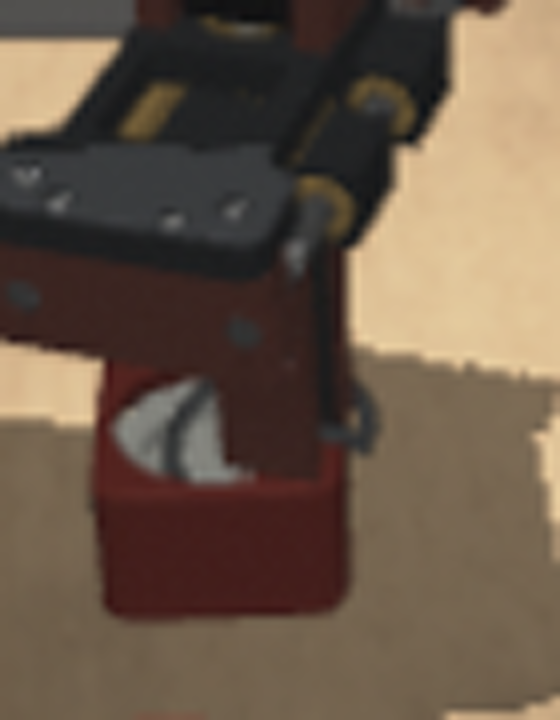

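Emit:
jog_arm(series=[[[0,0,0,0],[0,0,0,0],[0,0,0,0],[0,0,0,0],[0,0,0,0]]], hand=0)

```text
time: 33.17
eef_pos: [0.484, 0.0115, 0.1261]
tool_rot: [0.978, -0.21, 0.0, -0.0]
force: [-0.3, 0.2, 0.8]
width: 0.042
```

Emit:
jog_arm(series=[[[0,0,-0.002,0],[0,0,-0.003,0],[0,0,-0.005,0],[0,0,-0.008,0],[0,0,-0.01,0],[0,0,-0.012,0],[0,0,0,0]]])

```text
time: 33.75
eef_pos: [0.4854, 0.0113, 0.1687]
tool_rot: [0.978, -0.21, 0.002, -0.0]
force: [0.2, 0.2, -1.0]
width: 0.038
```

Run:
```python
from h import *
print(tool()[0],tool()[2],env.read_state()["width"],env.read_state()["force"])
c=grab("wrist"); crop(c,220,180,420,340,4,"w30c"); s=grab("side"); crop(s,250,200,320,290,8,"s30c")
```

```text
[0.48539307 0.01129952 0.16870075] -0.42242782172612225 0.037809641919758594 [ 0.20917659  0.24065809 -1.02165663]
```

View pics/w30c.png

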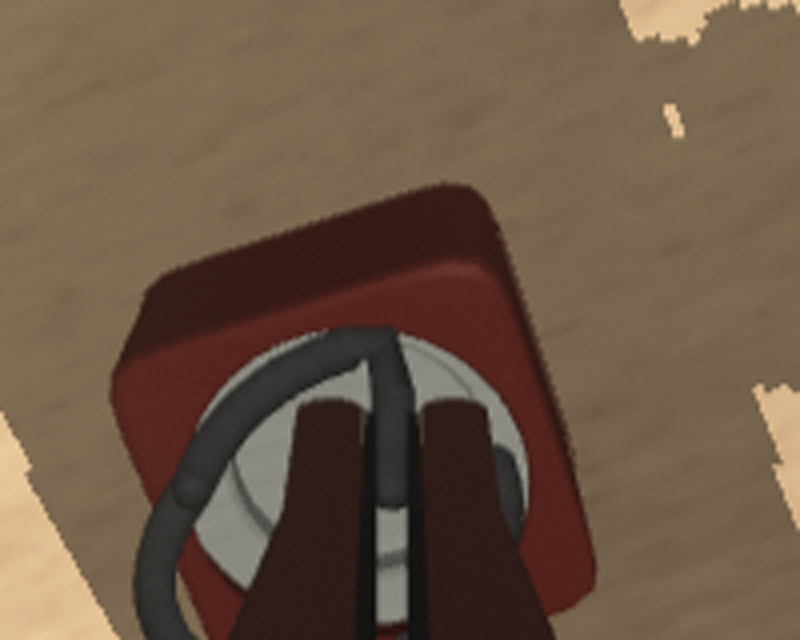

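View pics/s30c.png

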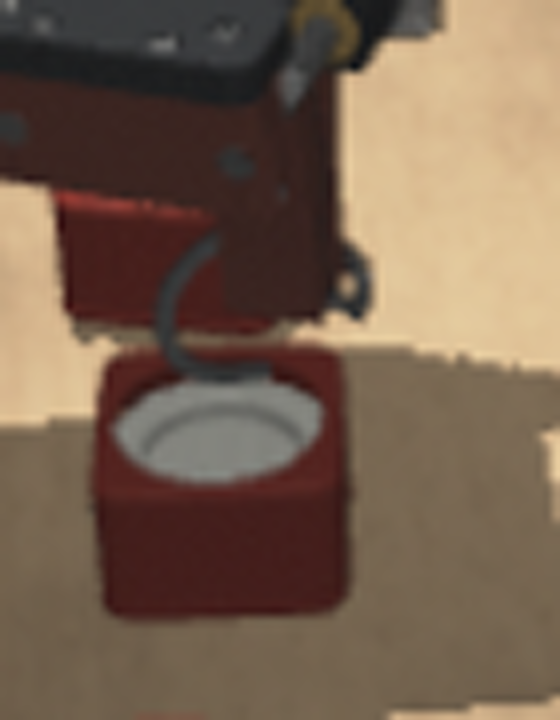

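Emit:
jog_arm(series=[[[0,0,-0.03,0],[0,0,-0.03,0],[-0.016,-0.0372,0,0],[-0.016,-0.0372,0,0],[-0.016,-0.0372,0,0],[-0.016,-0.0372,0,0],[-0.016,-0.0372,0,0],[-0.016,-0.0372,0,0],[-0.016,-0.0372,0,0],[-0.016,-0.0372,0,0],[0,0,0.02,0],[0,0,0,0],[0,0,0,0]]])

```text
time: 34.93
eef_pos: [0.4912, 0.3295, 0.2044]
tool_rot: [0.979, -0.205, -0.005, -0.003]
force: [-0.9, -0.4, 0.9]
width: 0.035
```

Run:
```python
from h import *
print(tool()[0],tool()[2],env.read_state()["width"],env.read_state()["force"])
c=grab("wrist","w31"); s=grab("side"); crop(s,200,120,340,260,5,"s31c")
```

```text
[0.49116373 0.3294915  0.20439405] -0.4126788210452234 0.03538857716196538 [-0.92269454 -0.38802363  0.87128613]
```

View pics/w31.png

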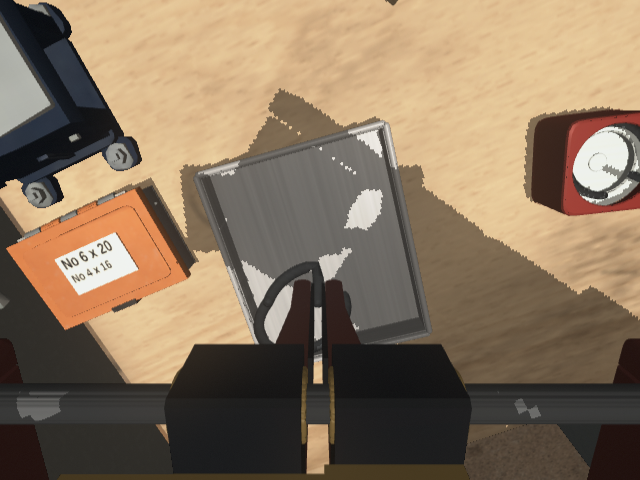

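View pics/s31c.png

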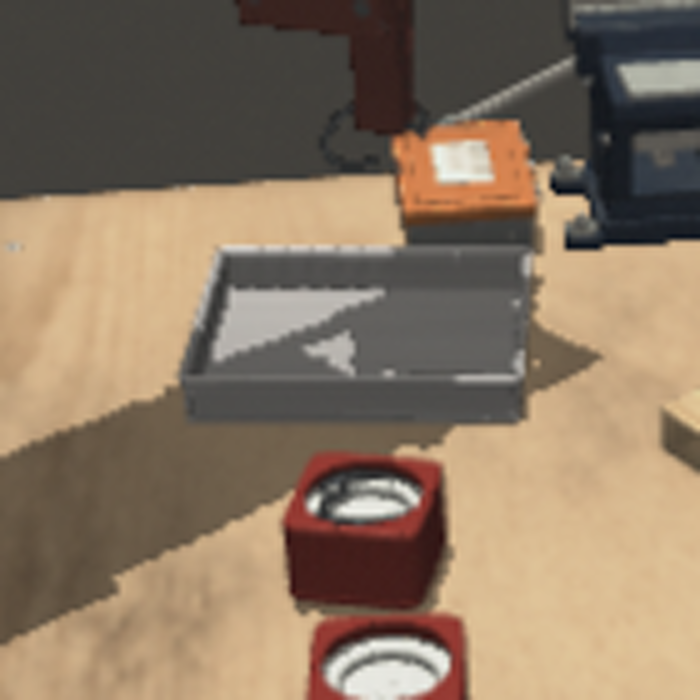

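Run:
```python
from h import *
c=grab("wrist")
P=plane(c,[[198,172],[387,122],[430,332]],.024); print(P); cen=(P[0]+P[2])/2; print("centre",cen)
print(np.linalg.norm(P[1]-P[0]),np.linalg.norm(P[2]-P[1]))
R_=plane(c,[[285,310]],.11);print("ring centre-ish",R_); go([*cen[:2],.2])
```

```text
[[0.56559299 0.38289521 0.024     ]
 [0.54450205 0.2553595  0.024     ]
 [0.38658796 0.2800893  0.024     ]]
centre [0.47609047 0.33149226 0.024     ]
0.12926788177469403 0.15983874171753434
ring centre-ish [[0.48757345 0.34769667 0.11      ]]
shift [-0.016   0.0045  0.0063] turn None psi -0.4145
```

Emit:
jog_arm(series=[[[0.01,0.01,0,0],[0,0,0.025,0],[0,0,0.025,0],[0,0,0.02,0],[0,0,0.01,0],[0,0,0.01,0],[0,0,0,0],[0,0,0,0]]])

```text
time: 35.75
eef_pos: [0.4974, 0.3175, 0.1162]
tool_rot: [0.979, -0.205, -0.004, -0.004]
force: [1.2, 0.4, -0.8]
width: 0.042
```

Emit:
jog_arm(series=[[[0,0,0,0],[0,0,0,0],[0,0,0,0],[0,0,0,0],[0,0,-0.01,0],[0,0,-0.02,0],[0,0,-0.03,0],[0,0,-0.03,0],[0,0,-0.03,0],[0,0,0,0]]], hand=0.3)

```text
time: 36.58
eef_pos: [0.5002, 0.3182, 0.2426]
tool_rot: [0.979, -0.205, -0.0, -0.008]
force: [1.0, 0.7, -0.2]
width: 0.3
```

Run:
```python
from h import *
print(tool()[0],tool()[2],env.read_state()["width"],env.read_state()["force"])
c=grab("wrist","w32"); s=grab("side"); crop(s,200,120,340,260,5,"s32c")
```

```text
[0.50021461 0.31816935 0.24258571] -0.4129610775244724 0.2995507925932537 [ 1.0074694   0.72101552 -0.22075475]
```

View pics/w32.png

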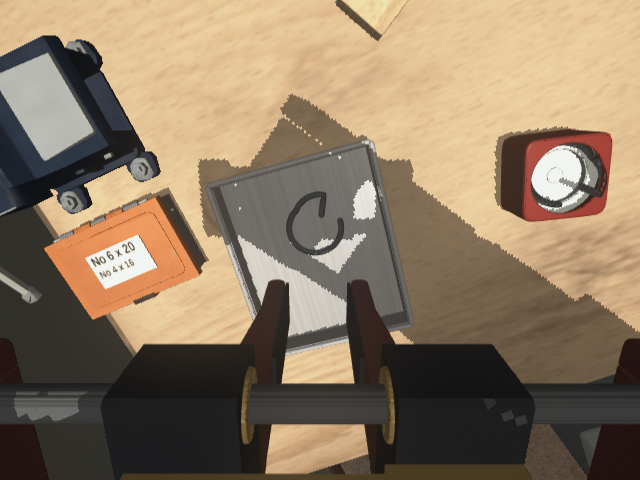

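View pics/s32c.png

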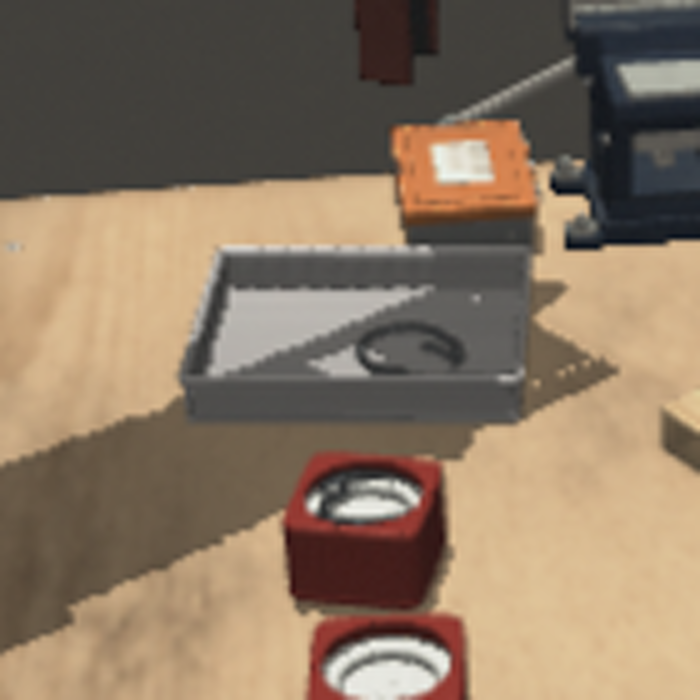

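Emit:
jog_arm(series=[[[0.0075,0.0365,0,0],[0.0075,0.0365,0,0],[0.0075,0.0365,0,0],[0.0075,0.0365,0,0],[0.0075,0.0365,0,0],[0,0,0,-0.1246],[0,0,0,-0.1246],[0,0,0,-0.1246],[0,0,0,-0.1246],[0,0,0,-0.1246],[0,0,0,-0.1246],[0,0,0,-0.1246],[0,0,0,-0.1246],[0,0,0,-0.1246],[0,0,0,-0.1246],[0,0,0.035,0],[0,0,0.035,0],[0,0,0,0],[0,0,0,0]]], hand=0.25)

```text
time: 38.27
eef_pos: [0.4565, 0.1347, 0.1624]
tool_rot: [0.915, 0.404, -0.004, -0.006]
force: [0.3, 0.6, 0.0]
width: 0.248
```

Run:
```python
from h import *
print(tool()[0],tool()[2],env.read_state()["width"],env.read_state()["force"])
c=grab("wrist","w33"); crop(c,220,160,420,320,4,"w33c"); s=grab("side"); crop(s,245,195,305,245,10,"s33c")
```

```text
[0.45651537 0.13469873 0.16237885] 0.8328247438534886 0.24753348785678878 [0.3381781  0.62399705 0.01563111]
```

View pics/w33c.png

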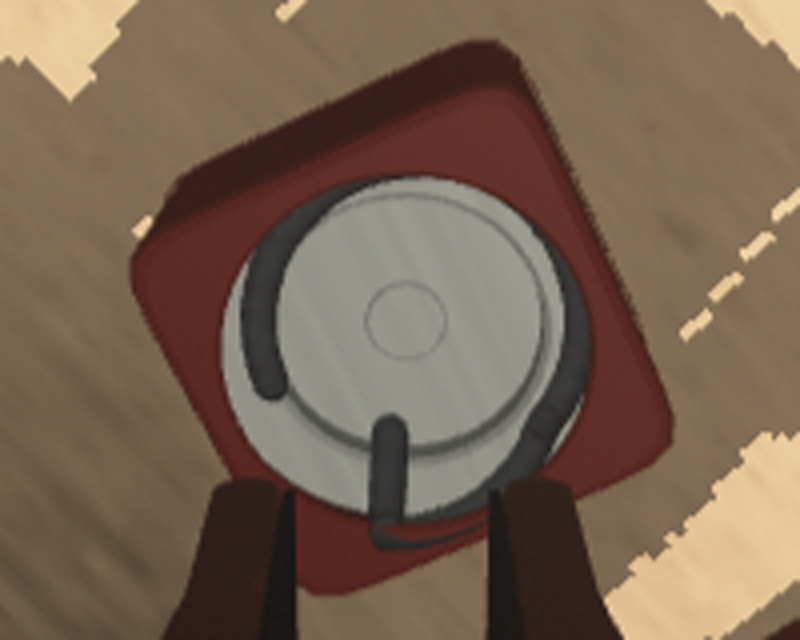

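View pics/s33c.png

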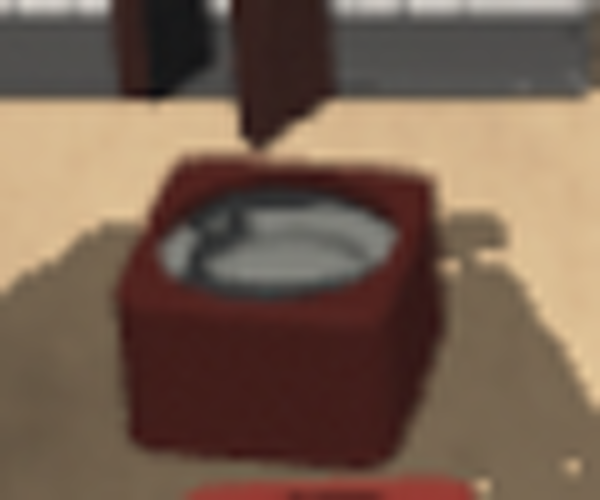

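Run:
```python
from h import *
c=grab("wrist"); s=grab("side"); p,Rt,ps=tool()
f=lambda u,v:(u/4+220,v/4+160)
for z in (.047,.05):
    a=plane(c,f(390,420),z)[0];b=plane(c,f(388,525),z)[0]; print(z,a,b,np.linalg.norm(b-a),((proj(s,[a,b])-[245,195])*10).round())
d=Rt.T@(plane(c,f(390,440),.049)[0]-p); print(d, "dz to .1262:",p[2]-.1262)
```

```text
0.047 [0.46067499 0.13618545 0.047     ] [0.44982803 0.12471613 0.047     ] 0.01578612511129987 [[248. 239.]
 [198. 273.]]
0.05 [0.46148505 0.13707109 0.05      ] [0.45080122 0.12577427 0.05      ] 0.015548702437365136 [[250. 224.]
 [202. 258.]]
[-0.00059622  0.00048818  0.11680787] dz to .1262: 0.0396078737110529
```

Emit:
jog_arm(series=[[[0.0015,0.0005,0,0],[0,0,0.015,0],[0,0,0.01,0],[0,0,0.006,0],[0,0,0.0045,0],[0,0,0,0],[0,0,0,0]]], hand=0.15)

```text
time: 39.05
eef_pos: [0.4595, 0.1363, 0.1287]
tool_rot: [0.915, 0.404, -0.001, -0.006]
force: [-0.8, -0.1, -0.2]
width: 0.152
```

Run:
```python
from h import *
print(tool()[0],tool()[2],env.read_state()["width"],env.read_state()["force"])
c=grab("wrist"); crop(c,220,160,420,320,4,"w34c"); s=grab("side"); crop(s,245,185,305,245,10,"s34c")
```

```text
[0.45951908 0.13628838 0.12866754] 0.8328413605497735 0.15234361836637644 [-0.79116574 -0.05906359 -0.23298819]
```

View pics/w34c.png

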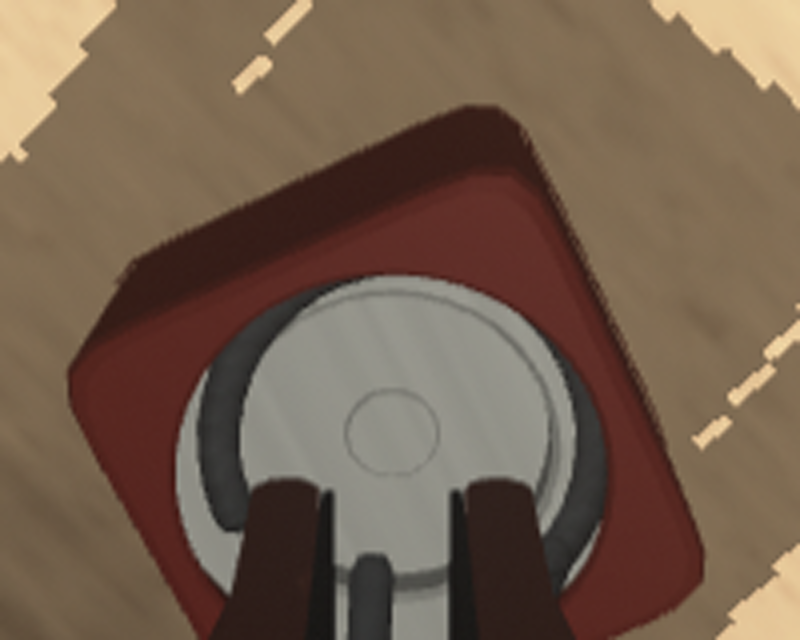

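View pics/s34c.png

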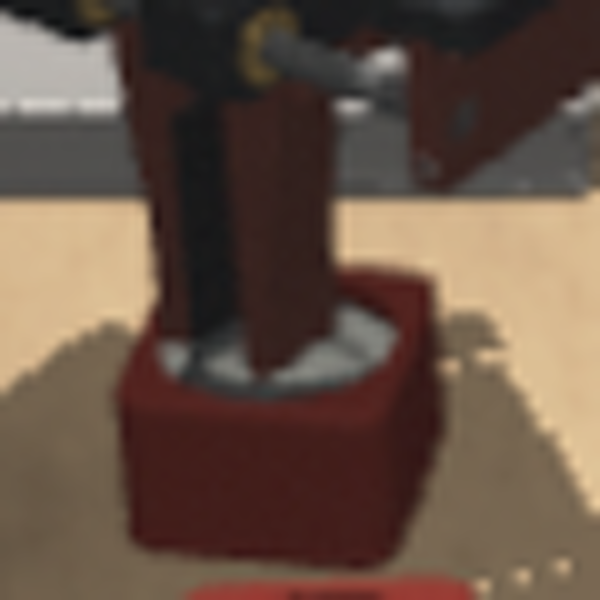

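Emit:
jog_arm(series=[[[0,-0.002,0,0],[0,0,0.0015,0],[0,0,0.0015,0],[0,0,0,0],[0,0,0,0]]])

```text
time: 39.57
eef_pos: [0.4582, 0.1378, 0.1258]
tool_rot: [0.915, 0.405, -0.001, -0.006]
force: [0.7, 0.2, 1.6]
width: 0.15
```

Emit:
jog_arm(series=[[[0,0,0,0],[0,0,0,0],[0,0,0,0],[0,0,0,0],[0,0,0,0]]], hand=0)

```text
time: 39.98
eef_pos: [0.4579, 0.1376, 0.1257]
tool_rot: [0.915, 0.404, -0.001, -0.006]
force: [0.3, 0.6, 1.8]
width: 0.036
```

Emit:
jog_arm(series=[[[0,0,-0.002,0],[0,0,-0.003,0],[0,0,-0.005,0],[0,0,-0.008,0],[0,0,-0.01,0],[0,0,-0.012,0],[0,0,-0.03,0],[0,0,-0.03,0],[0,0,0,0]]])

```text
time: 40.73
eef_pos: [0.4615, 0.1374, 0.2314]
tool_rot: [0.915, 0.405, 0.004, -0.005]
force: [1.2, -0.0, 0.2]
width: 0.041
```

Run:
```python
from h import *
print(tool()[0],tool()[2],env.read_state()["width"],env.read_state()["force"])
c=grab("wrist"); crop(c,200,130,440,320,3.3,"w35c"); s=grab("side"); crop(s,235,145,315,245,8,"s35c")
go([.45,.325,.22])
```

```text
[0.46149265 0.13742442 0.23144013] 0.8328539309610843 0.04128973137413521 [ 1.15257966 -0.00247306  0.22804785]
shift [ 0.1327 -0.1336  0.0077] turn None psi 0.8328
```

View pics/w35c.png

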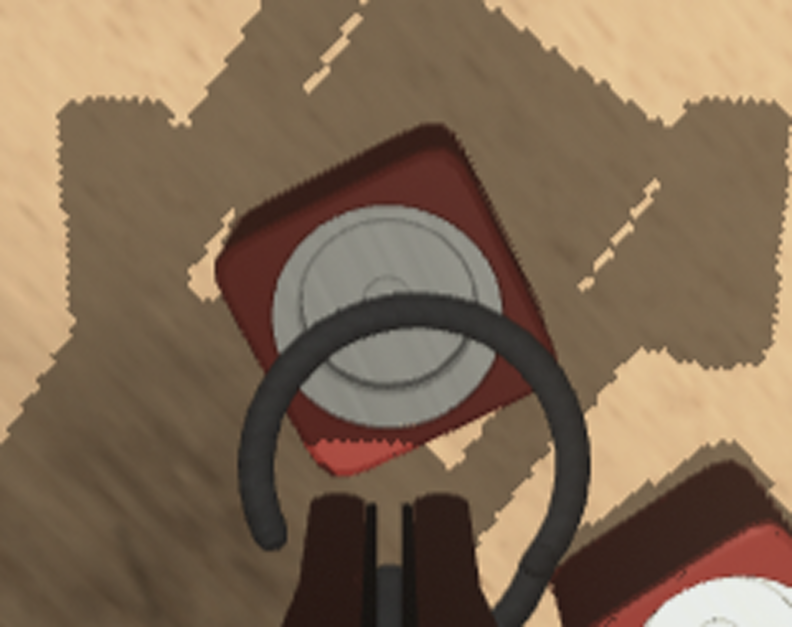

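View pics/s35c.png

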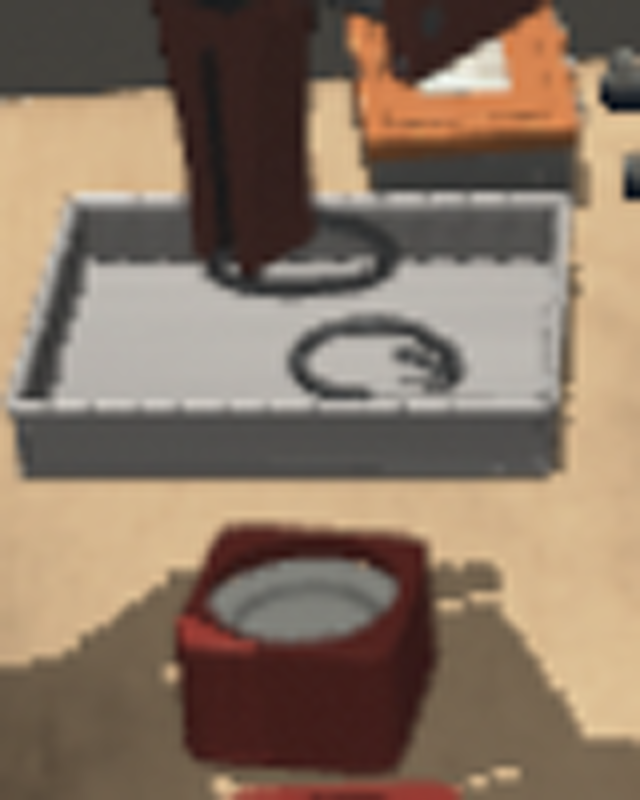

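Emit:
jog_arm(series=[[[0.024,-0.0284,0,0],[0.024,-0.0284,0,0],[0.024,-0.0284,0,0],[0.024,-0.0284,0,0],[0.024,-0.0284,0,0],[0,0,0,0],[0,0,0.035,0],[0,0,0.035,0],[0,0,0.03,0],[0,0,0.02,0],[0,0,0.01,0],[0,0,0,0],[0,0,0,0]]])

```text
time: 41.92
eef_pos: [0.4335, 0.3219, 0.0975]
tool_rot: [0.915, 0.404, -0.001, -0.006]
force: [-0.4, 0.3, -0.3]
width: 0.044
```

Emit:
jog_arm(series=[[[0,0,0,0],[0,0,0,0],[0,0,0,0],[0,0,0,0],[0,0,-0.01,0],[0,0,-0.02,0],[0,0,-0.03,0],[0,0,-0.04,0],[0,0,-0.04,0],[0,0,-0.04,0],[0,0,0,0]]], hand=0.3)

```text
time: 42.83
eef_pos: [0.4375, 0.3224, 0.2864]
tool_rot: [0.914, 0.404, 0.006, -0.007]
force: [2.0, 1.0, 1.0]
width: 0.3
```

Run:
```python
from h import *
print(tool()[0],tool()[2],env.read_state()["width"],env.read_state()["force"])
c=grab("wrist","w36"); s=grab("side","s36"); t=grab("top","t36")
```

```text
[0.4374603  0.32237828 0.2863972 ] 0.8328317342610198 0.30015272244430047 [1.96437212 1.03769848 0.95175449]
```

View pics/w36.png

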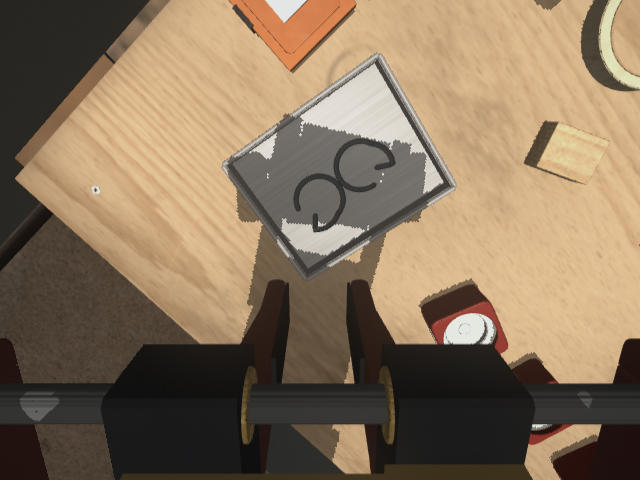

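View pics/s36.png

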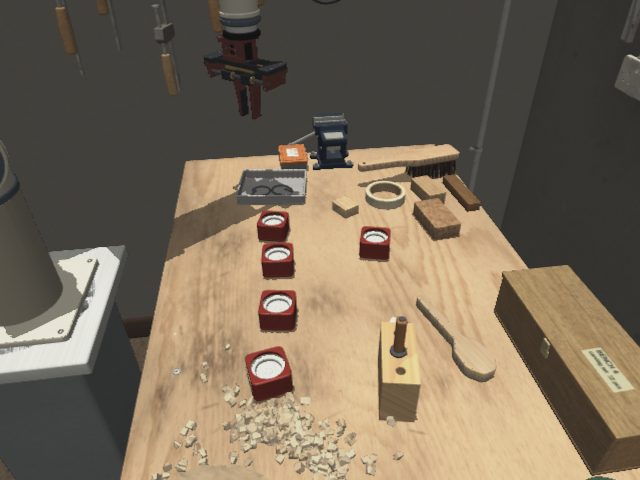

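View pics/t36.png

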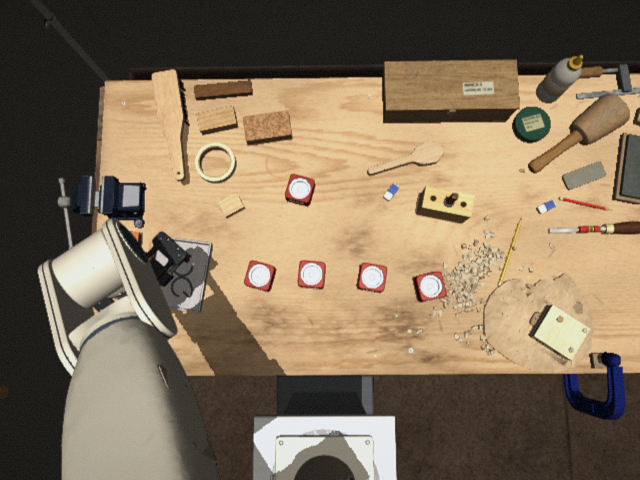

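```bash
python3 - <<'E'
s=open('h.py').read()
s=s.replace('+np.array(s["eef_pos"])\n','+np.array(s["eef_pos"])+Rt@[.0016,-.0017,0]\n',1)
s+='''
def mouths(c,amin,z=.045,rmin=60):
    """mouth ellipses: non-red holes inside red blobs; returns px centre, world point at z, tin yaw(mod 90)"""
    hsv=cv2.cvtColor(c["img"],cv2.COLOR_BGR2HSV)
    m=(((hsv[...,0]<8)|(hsv[...,0]>170))&(hsv[...,1]>110)&(hsv[...,2]>25)).astype(np.uint8)
    cs,h=cv2.findContours(m,cv2.RETR_CCOMP,cv2.CHAIN_APPROX_NONE)
    out=[]
    for i,k in enumerate(cs):
        if h[0][i][3]<0 or cv2.contourArea(k)<amin: continue
        (u,v),ax,an=cv2.fitEllipse(cv2.convexHull(k))
        o=cs[h[0][i][3]]
        # yaw from mask rectangle on top plane
        q=plane(c,o[:,0,:],z)[:,:2].astype(np.float32)
        r=cv2.minAreaRect(q)
        E=plane(c,k[:,0,:],z)[:,:2].astype(np.float32); (ex,ey),ea,_=cv2.fitEllipse(cv2.convexHull(E))
        out.append(((u,v),np.array([ex,ey]),np.round(ea,4),np.round(r[1],4),round(((r[2]+45)%90)-45,1)))
    return out
'''
open('h.py','w').write(s)
E
python3 - <<'E'
from h import *
for n,a in(("top",80),("side",80),("wrist",200)):
    c=grab(n)
    for o in mouths(c,a): print(n,np.round(o[0],1),o[1].round(4),*o[2:])
E
```

```text
top [430.8 285.8] [ 0.4371 -0.2431] [0.0546 0.0554] [0.0591 0.0653] 10.7
top [372.1 276.7] [ 0.4589 -0.1119] [0.0551 0.0562] [0.0601 0.0596] -11.0
top [311.  273.6] [0.4676 0.0256] [0.055  0.0561] [0.059  0.0597] -6.5
top [258.8 275. ] [0.4653 0.144 ] [0.0551 0.056 ] [0.0614 0.059 ] -15.8
top [299.3 187.9] [0.6669 0.0517] [0.0545 0.0556] [0.061  0.0639] -15.0
side [267.4 365.7] [ 0.4381 -0.2475] [0.0499 0.0531] [0.0598 0.0868] 8.7
side [276.9 302.8] [ 0.4599 -0.1179] [0.0498 0.0534] [0.0937 0.062 ] -8.5
side [276.8 253.1] [0.468 0.019] [0.0494 0.0517] [0.1031 0.0584] -5.0
side [374.9 236.1] [0.6665 0.0448] [0.0492 0.0526] [0.1056 0.0577] -14.3
side [272.5 219.4] [0.4664 0.1366] [0.0496 0.0529] [0.1092 0.0687] -15.1
side [230.9  53. ] [0.358  1.4534] [0.0657 0.2672] [0.1082 0.4445] 6.0
```

Emit:
jog_arm(series=[[[-0.0247,0.0281,0,0],[-0.0247,0.0281,0,0],[-0.0247,0.0281,0,0],[-0.0247,0.0281,0,0],[-0.0247,0.0281,0,0],[-0.0247,0.0281,0,0],[-0.0247,0.0281,0,0],[-0.0247,0.0281,0,0],[0,0,0,0.118],[0,0,0,0.118],[0,0,0,0.118],[0,0,0,0.118],[0,0,0,0.118],[0,0,0,0.118],[0,0,0,0.118],[0,0,0,0.118],[0,0,0.03,0],[0,0,0,0],[0,0,0,0]]], hand=1)

```text
time: 44.72
eef_pos: [0.4663, 0.0233, 0.2427]
tool_rot: [0.998, -0.055, -0.006, -0.005]
force: [0.1, -0.0, -0.0]
width: 1.0
```

Run:
```python
from h import *
print(tool()[0],tool()[2],env.read_state()["width"])
c=grab("wrist","w37")
for o in mouths(c,1000): print(np.round(o[0],1),o[1].round(4),*o[2:]); go([*o[1],.0893],np.radians(o[4]))
```

```text
[0.46629816 0.02332867 0.24269616] -0.11040466169537706 0.9996986478154094
[162.4 242.1] [0.4703 0.1405] [0.0501 0.0511] [0.0671 0.068 ] -16.1
shift [-0.0097 -0.1168  0.1544] turn 0.1706 psi -0.1104
[317.4 223.3] [0.4719 0.023 ] [0.0511 0.0513] [0.059  0.0651] -5.2
shift [ 0.0048 -0.0002  0.1544] turn -0.0197 psi -0.1104
[504.9 214.4] [ 0.4632 -0.1149] [0.0509 0.0516] [0.0604 0.0633] -10.6
shift [0.0113 0.1379 0.1544] turn 0.0746 psi -0.1104
```

View pics/w37.png

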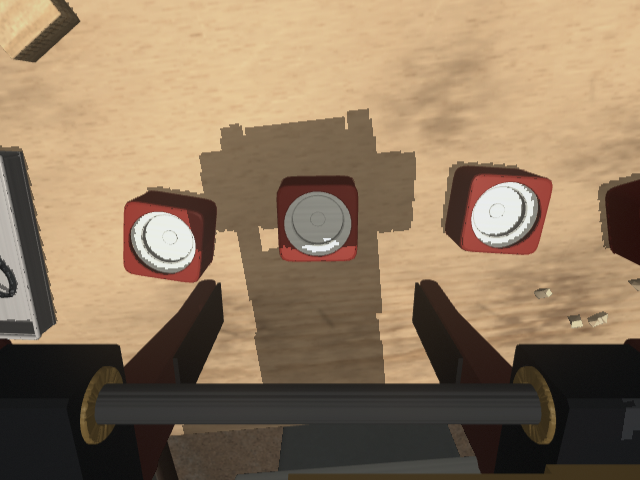

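Emit:
jog_arm(series=[[[0,0,0,0.02],[0,0,0,0],[0,0,0,0]]])

```text
time: 45.02
eef_pos: [0.4682, 0.0234, 0.2453]
tool_rot: [0.998, -0.066, -0.003, -0.005]
force: [-0.5, 0.4, -0.4]
width: 1.001
```

```bash
sed -i 's/vert(R.from_quat(s\["tool_rot"\]).as_matrix())/R.from_quat(s["tool_rot"]).as_matrix()/' h.py
python3 - <<'E'
from h import *
for i in range(3):
    s=env.read_state(); print(s["tool_rot"].round(4) if hasattr(s["tool_rot"],"round") else s["tool_rot"], s["q"]); 
    c=grab("wrist")
    for o in mouths(c,1000): print(np.round(o[0],1),o[1].round(4),*o[2:])
p,Rt,ps=tool(); print(Rt.round(4))
E
```

```text
[ 0.9978 -0.0655 -0.0028 -0.0048] [0.01955707 0.28191057 2.01009444 0.01338031 0.85437547 1.71269506]
[165.6 248.1] [0.4677 0.1429] [0.0507 0.0513] [0.0677 0.0686] -15.9
[317.9 226.5] [0.4696 0.025 ] [0.0513 0.0513] [0.0589 0.065 ] -5.8
[503.5 214.1] [ 0.4612 -0.1123] [0.0508 0.0513] [0.06   0.0631] -10.0
[ 0.9978 -0.0654 -0.0028 -0.0048] [0.01955159 0.28193109 2.01020533 0.01336171 0.85425224 1.71253806]
[165.6 248. ] [0.4677 0.1429] [0.0508 0.0513] [0.0677 0.0688] -15.9
[317.9 226.5] [0.4695 0.025 ] [0.0512 0.0513] [0.0589 0.065 ] -5.8
[503.6 214.1] [ 0.4612 -0.1123] [0.0507 0.0513] [0.06   0.0632] -10.2
[ 0.9978 -0.0654 -0.0029 -0.0048] [0.01958883 0.2820349  2.01035675 0.01340204 0.85416642 1.71250889]
[165.5 248. ] [0.4677 0.1429] [0.0508 0.0513] [0.0676 0.0688] -16.0
[317.9 226.5] [0.4695 0.025 ] [0.0512 0.0513] [0.0588 0.065 ] -5.8
[503.6 214. ] [ 0.4612 -0.1123] [0.0508 0.0512] [0.06   0.0632] -10.1
[[ 0.9914 -0.1307 -0.0052]
 [-0.1306 -0.9914  0.01  ]
 [-0.0065 -0.0092 -0.9999]]
```

Run:
```python
from h import *
go([.4696,.025,.0893],np.radians(-6))
```

```text
shift [ 0.0024 -0.0004  0.1557] turn -0.0263 psi -0.131
```

Emit:
jog_arm(series=[[[0.0024,-0.0004,0,-0.026],[0,0,0.03,0],[0,0,0.03,0],[0,0,0.03,0],[0,0,0.03,0],[0,0,0.02,0],[0,0,0.0157,0],[0,0,0,0],[0,0,0,0],[0,0,0,0]]])

```text
time: 46.0
eef_pos: [0.4699, 0.025, 0.0896]
tool_rot: [0.999, -0.053, -0.003, -0.005]
force: [-0.2, 0.1, -0.1]
width: 0.998
```

Emit:
jog_arm(series=[[[0,0,0,0],[0,0,0,0],[0,0,0,0],[0,0,0,0],[0,0,0,0],[0,0,0,0]]], hand=0)

```text
time: 46.5
eef_pos: [0.4695, 0.0248, 0.0892]
tool_rot: [0.999, -0.052, -0.003, -0.005]
force: [-0.8, -3.0, 5.6]
width: 0.685
```

Run:
```python
from h import *
print(tool()[0],tool()[2],env.read_state()["width"],env.read_state()["force"],env.read_state()["tool_rot"])
```

```text
[0.46952623 0.02477882 0.08922214] -0.10494236503563777 0.6851844597142697 [-0.849477   -3.00510308  5.58124144] [ 0.99860746 -0.05246088 -0.00296892 -0.00471015]
```

Emit:
jog_arm(series=[[[0,0,-0.01,0],[0,0,-0.025,0],[0,0,-0.03,0],[0,0,-0.03,0],[0,0,-0.025,0],[0.0254,-0.0077,0,0],[0.0254,-0.0077,0,0],[0.0254,-0.0077,0,0],[0.0254,-0.0077,0,0],[0.0254,-0.0077,0,0],[0,0,0,0.052],[0,0,0,0.105],[0,0,0,0],[0,0,0,0],[0,0,0,0]]])

```text
time: 47.75
eef_pos: [0.5997, 0.0487, 0.2081]
tool_rot: [0.992, -0.129, -0.004, -0.004]
force: [0.2, -0.6, -5.3]
width: 0.681
```

Run:
```python
from h import *
print(tool()[0],tool()[2],env.read_state()["width"],env.read_state()["tool_rot"])
c=grab("wrist","w38")
for o in mouths(c,500): print(np.round(o[0],1),o[1].round(4),*o[2:])
```

```text
[0.59965408 0.04873399 0.20807179] -0.2594443104515121 0.6807657714859607 [ 0.99157627 -0.12937483 -0.00431205 -0.00447864]
[287.1 139.8] [0.6692 0.0508] [0.051  0.0513] [0.0592 0.0589] -16.4
```

View pics/w38.png

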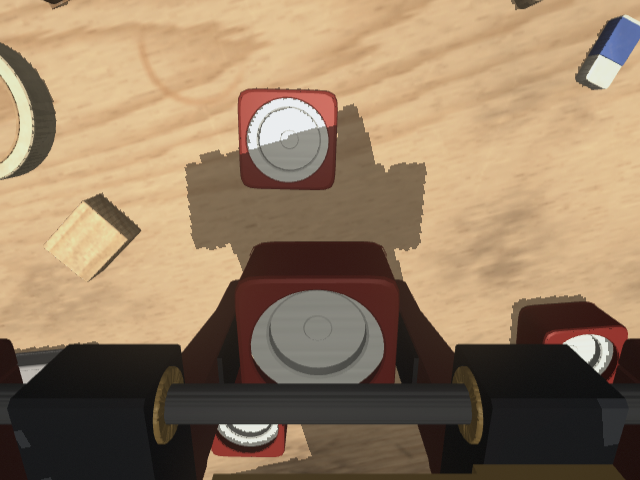

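Run:
```python
from h import *
go([.6685,.0508,.1443],-.275)
```

```text
shift [ 0.0665 -0.0191  0.0634] turn 0.0151 psi -0.2599
```

Emit:
jog_arm(series=[[[0.0222,-0.0064,0,0],[0.0222,-0.0064,0,0],[0.0221,-0.0063,0,0],[0,0,0,0.015],[0,0,0.025,0],[0,0,0.02,0],[0,0,0.0184,0],[0,0,0,0],[0,0,0,0],[0,0,0,0]]])

```text
time: 48.63
eef_pos: [0.6696, 0.0506, 0.1455]
tool_rot: [0.99, -0.138, -0.003, -0.005]
force: [0.6, 0.0, -5.5]
width: 0.68
```

Run:
```python
from h import *
print(tool()[0],tool()[2],env.read_state()["force"],env.read_state()["tool_rot"])
c=grab("wrist","w39"); s=grab("side"); crop(s,320,170,430,280,7,"s39c")
```

```text
[0.66959544 0.05061373 0.14549209] -0.2766610192744536 [ 0.56994315  0.04111302 -5.51027354] [ 0.99042982 -0.13790313 -0.003173   -0.00462938]
```

View pics/w39.png

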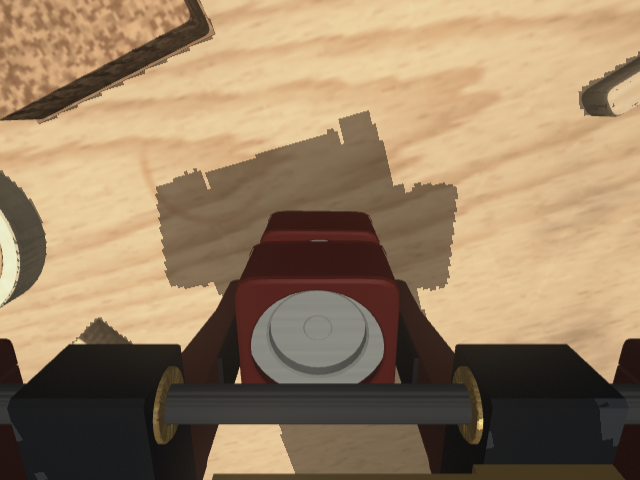

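View pics/s39c.png

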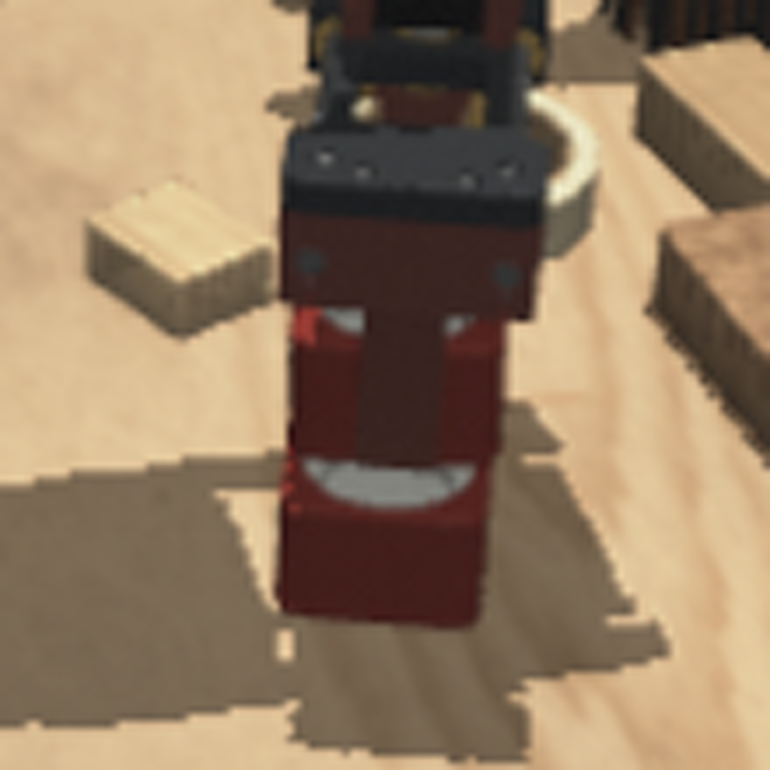

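Emit:
jog_arm(series=[[[0,0,0.004,0],[0,0,0.004,0],[0,0,0.003,0],[0,0,0.002,0],[0,0,0.002,0],[0,0,0,0],[0,0,0,0]]])

```text
time: 49.32
eef_pos: [0.6692, 0.0507, 0.1296]
tool_rot: [0.99, -0.138, -0.004, -0.005]
force: [-0.9, 0.0, -3.6]
width: 0.682
```

Emit:
jog_arm(series=[[[0,0,0.0005,0],[0,0,0,0],[0,0,0,0],[0,0,0,0],[0,0,0,0],[0,0,0,0]]], hand=1)

```text
time: 49.82
eef_pos: [0.6692, 0.0508, 0.1292]
tool_rot: [0.99, -0.138, -0.003, -0.005]
force: [0.0, -0.1, 0.2]
width: 0.997
```

Emit:
jog_arm(series=[[[0,0,-0.01,0],[0,0,-0.025,0],[0,0,-0.03,0],[0,0,-0.03,0],[0,0,-0.025,0],[-0.035,0,0,0],[-0.035,0,0,0],[0,0,0,0],[0,0,0,0]]])

```text
time: 50.57
eef_pos: [0.6012, 0.0691, 0.2506]
tool_rot: [0.99, -0.138, -0.004, -0.005]
force: [-0.1, 0.1, 0.1]
width: 1.0
```

Run:
```python
from h import *
print(tool()[0],tool()[2],env.read_state()["force"],env.read_state()["tool_rot"])
c=grab("wrist","w40"); s=grab("side","s40"); crop(s,320,150,430,280,6,"s40c")
for z in(.045,.085):
  for o in mouths(c,500,z): print(z,np.round(o[0],1),o[1].round(4),*o[2:])
```

```text
[0.60122347 0.06909012 0.25058948] -0.2762095534441168 [-0.11185869  0.0919212   0.10073763] [ 0.99045954 -0.13768062 -0.00367128 -0.00452448]
0.045 [317.7 133.5] [0.667  0.0522] [0.0593 0.0598] [0.0685 0.0682] -15.3
0.085 [317.7 133.5] [0.6693 0.0512] [0.0509 0.0515] [0.0589 0.0587] -15.3
```

View pics/w40.png

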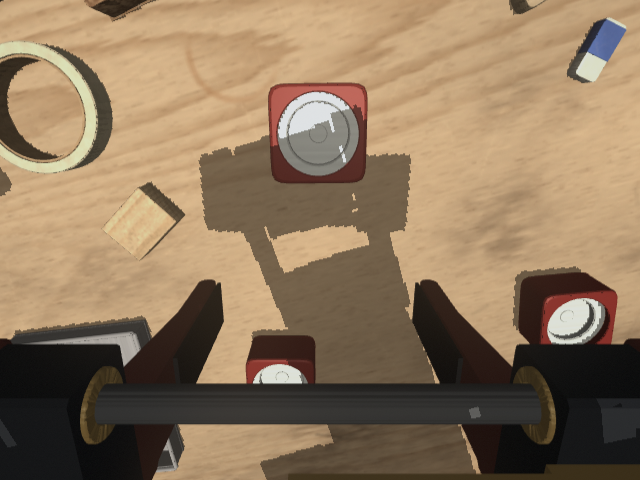

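View pics/s40c.png

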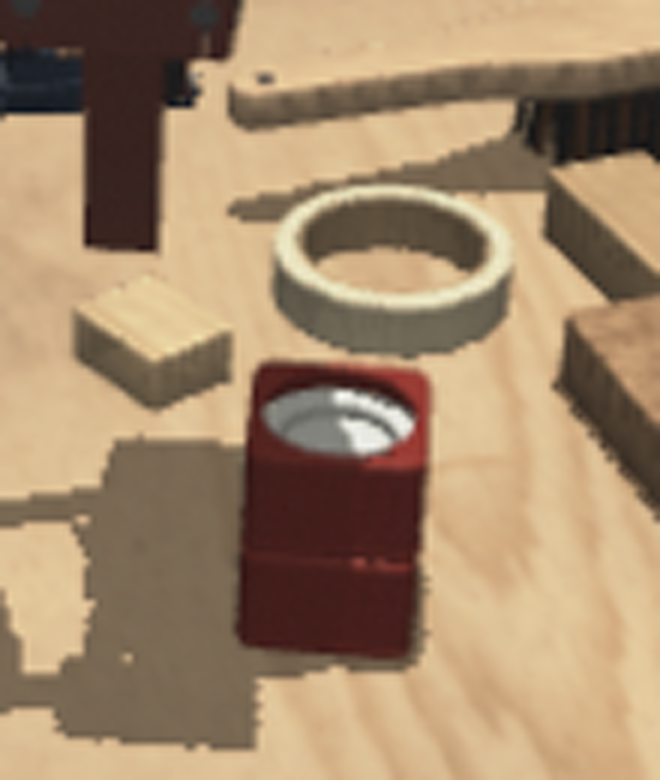

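Emit:
jog_arm(series=[[[-0.0298,-0.0068,0,0],[-0.0298,-0.0068,0,0],[-0.0298,-0.0068,0,0],[-0.0298,-0.0068,0,0],[-0.0298,-0.0068,0,0],[0,0,0,0],[0,0,0,0],[0,0,0,0],[0,0,0,0]]])

```text
time: 51.42
eef_pos: [0.4703, 0.1419, 0.2514]
tool_rot: [0.99, -0.138, -0.003, -0.005]
force: [0.9, -0.4, 0.2]
width: 0.998
```

Run:
```python
from h import *
print(tool()[0],tool()[2],env.read_state()["tool_rot"])
c=grab("wrist","w41")
for o in mouths(c,1000): print(np.round(o[0],1),o[1].round(4),*o[2:]); go([*o[1],.0893],np.radians(o[4]))
```

```text
[0.47033245 0.14194358 0.25139759] -0.2778613818872035 [ 0.99034701 -0.13849728 -0.0029559  -0.00475138]
[319.3 229.7] [0.4675 0.1435] [0.0512 0.0515] [0.0591 0.0654] -15.9
shift [-0.0017  0.0005  0.162 ] turn -0.0006 psi -0.2782
```

Emit:
jog_arm(series=[[[-0.0017,0.0005,0,0],[0,0,0.03,0],[0,0,0.03,0],[0,0,0.03,0],[0,0,0.03,0],[0,0,0.025,0],[0,0,0.017,0],[0,0,0,0],[0,0,0,0],[0,0,0,0]]])

```text
time: 52.3
eef_pos: [0.4665, 0.1437, 0.0898]
tool_rot: [0.99, -0.138, -0.003, -0.005]
force: [-0.4, 0.9, 0.5]
width: 1.001
```

Emit:
jog_arm(series=[[[0,0,0,0],[0,0,0,0],[0,0,0,0],[0,0,0,0],[0,0,0,0],[0,0,0,0]]], hand=0)

```text
time: 52.8
eef_pos: [0.4658, 0.1436, 0.0896]
tool_rot: [0.99, -0.138, -0.003, -0.004]
force: [0.4, -3.3, 5.4]
width: 0.683
```

Run:
```python
from h import *
p,Rt,ps=tool(); s=env.read_state(); print(p,s["width"],s["force"])
# from lifted pose (z+.15) to pre-look (.60,.06)
go([.599,.0675,.24],-.27)
```

```text
[0.46582551 0.1435984  0.08959851] 0.6826886660505488 [ 0.44548797 -3.32982708  5.39746233]
shift [ 0.1477  0.0356 -0.1519] turn -0.007 psi -0.277
```

Emit:
jog_arm(series=[[[0,0,-0.01,0],[0,0,-0.025,0],[0,0,-0.03,0],[0,0,-0.03,0],[0,0,-0.03,0],[0,0,-0.027,0],[0.0296,0.0071,0,0],[0.0296,0.0071,0,0],[0.0296,0.0071,0,0],[0.0296,0.0071,0,0],[0.0296,0.0071,0,0],[0,0,0,0],[0,0,0,0],[0,0,0,0],[0,0,0,0]]])

```text
time: 54.05
eef_pos: [0.5979, 0.068, 0.2392]
tool_rot: [0.99, -0.138, -0.005, -0.004]
force: [-0.5, 0.3, -5.4]
width: 0.681
```

Run:
```python
from h import *
print(tool()[0],tool()[2],env.read_state()["width"],env.read_state()["tool_rot"])
c=grab("wrist","w42"); s=grab("side","s42")
for o in mouths(c,500,.085): print(np.round(o[0],1),o[1].round(4),*o[2:])
go([.668,.0512,.1843],-.267)
```

```text
[0.59789036 0.06802411 0.23916312] -0.27668040741035305 0.6812274074863671 [ 0.99042292 -0.13791578 -0.00475767 -0.00436315]
[314.1 128.9] [0.6693 0.0512] [0.051  0.0512] [0.0591 0.0583] -15.9
shift [ 0.0723 -0.0023  0.0545] turn -0.0092 psi -0.2762
```

View pics/s42.png

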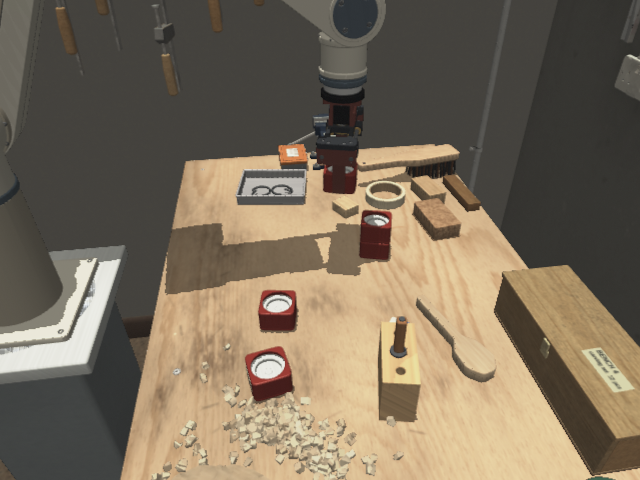

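Emit:
jog_arm(series=[[[0.0241,-0.0008,0,0],[0.0241,-0.0008,0,0],[0.0241,-0.0007,0,0.005],[0,0,0.02,0],[0,0,0.02,0],[0,0,0.0145,0],[0,0,0,0],[0,0,0,0],[0,0,0,0]]])

```text
time: 54.9
eef_pos: [0.6694, 0.051, 0.1854]
tool_rot: [0.99, -0.14, -0.003, -0.005]
force: [-0.3, 0.2, -4.2]
width: 0.686
```

Run:
```python
from h import *
s=env.read_state(); print(tool()[0],tool()[2],s["force"],s["tool_rot"])
go([.668,.0512,.1693])
```

```text
[0.66936742 0.05097136 0.18535371] -0.28162585886786823 [-0.29255079  0.22959397 -4.15220809] [ 0.99008427 -0.14036152 -0.00324917 -0.00460679]
shift [-0.0013  0.0003  0.0161] turn None psi -0.2816
```

Emit:
jog_arm(series=[[[-0.001,0,0.004,0],[0,0,0.004,0],[0,0,0.003,0],[0,0,0.002,0],[0,0,0.0022,0],[0,0,0,0],[0,0,0,0]]])

```text
time: 55.48
eef_pos: [0.6684, 0.051, 0.1697]
tool_rot: [0.99, -0.141, -0.003, -0.005]
force: [0.7, 0.6, -2.0]
width: 0.676
```

Emit:
jog_arm(series=[[[0,0,0,0],[0,0,0,0],[0,0,0,0],[0,0,0,0],[0,0,0,0]]], hand=1)

```text
time: 55.9
eef_pos: [0.6682, 0.051, 0.1695]
tool_rot: [0.99, -0.141, -0.004, -0.005]
force: [0.6, -0.0, 0.6]
width: 0.994
```

Emit:
jog_arm(series=[[[0,0,-0.01,0],[0,0,-0.025,0],[0,0,-0.03,0],[0,0,-0.025,0],[-0.022,0.0306,0,0],[-0.022,0.0306,0,0],[-0.022,0.0306,0,0],[-0.022,0.0306,0,0],[-0.022,0.0306,0,0],[-0.022,0.0306,0,0],[-0.022,0.0306,0,0],[0,0,0,-0.098],[0,0,0,0],[0,0,0,0],[0,0,0,0]]])

```text
time: 57.15
eef_pos: [0.4621, -0.1125, 0.2596]
tool_rot: [0.996, -0.093, -0.003, -0.005]
force: [-0.3, -0.4, -0.3]
width: 1.002
```

Run:
```python
from h import *
print(tool()[0],tool()[2],env.read_state()["tool_rot"])
c=grab("wrist","w43"); s=grab("side","s43"); crop(s,320,150,430,280,6,"s43c")
for o in mouths(c,1000): print(np.round(o[0],1),o[1].round(4),*o[2:]); go([*o[1],.0893],np.radians(o[4]))
```

```text
[ 0.46207689 -0.11251697  0.25955473] -0.18591058093616944 [ 0.99566735 -0.09283361 -0.0027101  -0.00459488]
[321.4 223.6] [ 0.4614 -0.1134] [0.0513 0.0515] [0.0591 0.0651] -10.1
shift [0.0009 0.0027 0.1698] turn -0.0082 psi -0.1845
[490.6 220.4] [ 0.4395 -0.2438] [0.0509 0.0514] [0.0691 0.0597] 11.4
shift [0.0033 0.1348 0.1686] turn -0.3834 psi -0.1845
```

View pics/s43.png

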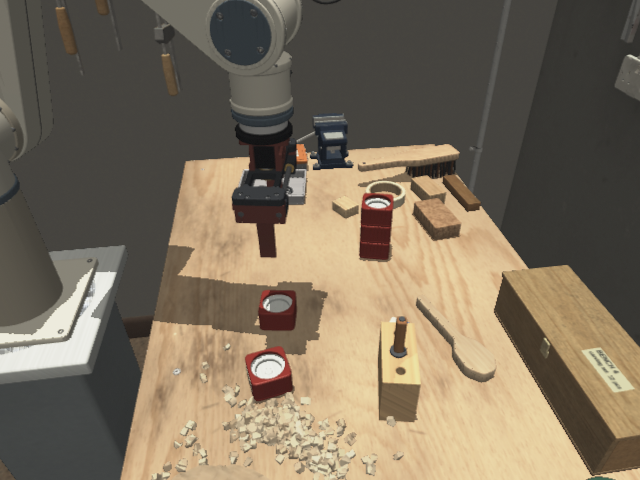

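View pics/w43.png

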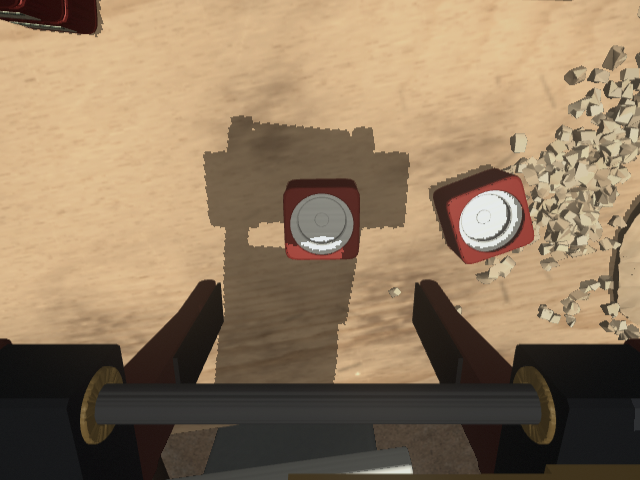

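Emit:
jog_arm(series=[[[0.0009,0.0027,0,-0.008],[0,0,0.03,0],[0,0,0.03,0],[0,0,0.03,0],[0,0,0.03,0],[0,0,0.03,0],[0,0,0.0195,0],[0,0,0,0],[0,0,0,0],[0,0,0,0]]])

```text
time: 58.08
eef_pos: [0.4611, -0.1139, 0.0901]
tool_rot: [0.996, -0.088, -0.003, -0.005]
force: [0.3, -0.1, 0.4]
width: 0.996
```

Emit:
jog_arm(series=[[[0,0,0,0],[0,0,0,0],[0,0,0,0],[0,0,0,0],[0,0,0,0],[0,0,0,0]]], hand=0)

```text
time: 58.58
eef_pos: [0.4608, -0.114, 0.0901]
tool_rot: [0.996, -0.088, -0.003, -0.005]
force: [-1.0, -0.7, 6.7]
width: 0.683
```

Run:
```python
from h import *
p,Rt,ps=tool(); s=env.read_state(); print(p,ps,s["width"],s["force"])
q=p+[0,0,.205]; print(Rt.T@(np.array([.595,.07,p[2]+.205])-p))
```

```text
[ 0.46076327 -0.11399471  0.09006065] -0.17608379019527012 0.6833722530359299 [-0.95193604 -0.74066806  6.69812239]
[ 0.09855374 -0.20642362 -0.20389949]
```

Emit:
jog_arm(series=[[[0,0,-0.01,0],[0,0,-0.025,0],[0,0,-0.034,0],[0,0,-0.034,0],[0,0,-0.034,0],[0,0,-0.034,0],[0,0,-0.034,0],[0.0141,-0.0295,0,0],[0.0141,-0.0295,0,0],[0.0141,-0.0295,0,0],[0.0141,-0.0295,0,0],[0.0141,-0.0295,0,0],[0.0141,-0.0295,0,0],[0.0141,-0.0295,0,0],[0,0,0,0.099],[0,0,0,0],[0,0,0,0],[0,0,0,0],[0,0,0,0]]])

```text
time: 60.17
eef_pos: [0.5942, 0.0692, 0.2953]
tool_rot: [0.991, -0.137, -0.004, -0.004]
force: [-0.1, 0.7, -5.1]
width: 0.681
```

Run:
```python
from h import *
print(tool()[0],tool()[2],env.read_state()["width"],env.read_state()["tool_rot"])
c=grab("wrist","w44")
for o in mouths(c,500,.125): print(np.round(o[0],1),o[1].round(4),*o[2:]); go([*o[1],.226],np.radians(o[4]))
```

```text
[0.59421495 0.0692372  0.29530615] -0.2745977217465893 0.6807816614816586 [ 0.99056869 -0.13688302 -0.00422571 -0.00434225]
[314.9 121.6] [0.6692 0.0512] [0.051  0.0514] [0.059  0.0581] -15.9
shift [ 0.0775 -0.0024  0.0688] turn 0.0025 psi -0.275
```

View pics/w44.png

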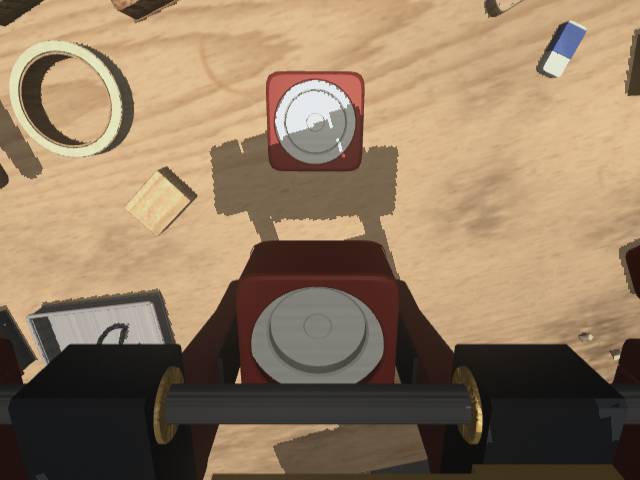

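Emit:
jog_arm(series=[[[0.0255,-0.0008,0,0],[0.0255,-0.0008,0,0],[0.0255,-0.0008,0,0],[0,0,0.025,0],[0,0,0.025,0],[0,0,0.0188,0],[0,0,0,0],[0,0,0,0],[0,0,0,0]]])

```text
time: 60.97
eef_pos: [0.6695, 0.052, 0.2273]
tool_rot: [0.991, -0.137, -0.003, -0.005]
force: [0.5, 0.0, -4.0]
width: 0.681
```

Run:
```python
from h import *
s=env.read_state(); print(tool()[0],tool()[2],s["force"],s["tool_rot"])
go([.6687,.0512,.2101])
s=grab("side"); crop(s,320,120,430,280,5,"s45c")
```

```text
[0.66949421 0.05199183 0.22733796] -0.27524376061309075 [ 0.45854246  0.01792714 -3.98411181] [ 0.99052806 -0.13720049 -0.00288997 -0.00467288]
shift [-0.0004  0.0011  0.0172] turn None psi -0.2752
```

View pics/s45c.png

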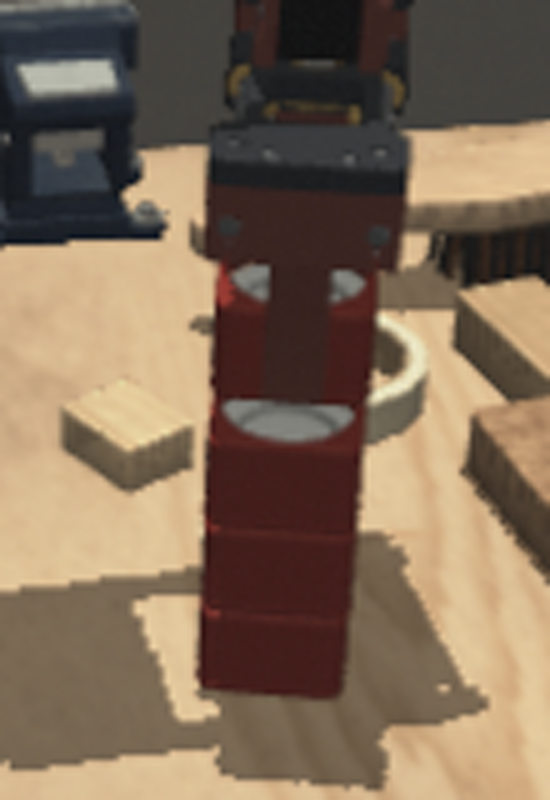

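Emit:
jog_arm(series=[[[-0.0004,0.0006,0.004,0],[0,0,0.004,0],[0,0,0.004,0],[0,0,0.002,0],[0,0,0.002,0],[0,0,0,0],[0,0,0,0]]])

```text
time: 61.6
eef_pos: [0.6684, 0.0521, 0.2101]
tool_rot: [0.991, -0.137, -0.003, -0.005]
force: [0.4, 0.0, -3.8]
width: 0.682
```

Emit:
jog_arm(series=[[[0,0,0.0007,0],[0,0,0,0]]])

```text
time: 61.77
eef_pos: [0.6686, 0.052, 0.21]
tool_rot: [0.991, -0.137, -0.003, -0.005]
force: [-0.2, 0.9, 1.7]
width: 0.683
```

Emit:
jog_arm(series=[[[0,0,0,0],[0,0,0,0],[0,0,0,0],[0,0,0,0],[0,0,0,0]]], hand=1)

```text
time: 62.18
eef_pos: [0.6683, 0.052, 0.2093]
tool_rot: [0.991, -0.137, -0.004, -0.005]
force: [-0.2, 0.9, 0.2]
width: 0.992
```

Emit:
jog_arm(series=[[[0,0,-0.01,0],[0,0,-0.025,0],[0,0,-0.03,0],[-0.014,0.0347,0,0],[-0.014,0.0347,0,0],[-0.014,0.0347,0,0],[-0.014,0.0347,0,0],[-0.014,0.0347,0,0],[-0.014,0.0347,0,0],[-0.014,0.0347,0,0],[-0.014,0.0347,0,0],[-0.014,0.0347,0,0],[-0.014,0.0347,0,0],[0,0,0,-0.118],[0,0,0,-0.118],[0,0,0,-0.118],[0,0,0,-0.118],[0,0,0,0],[0,0,0,0],[0,0,0,0]]])

```text
time: 63.85
eef_pos: [0.4397, -0.2445, 0.2732]
tool_rot: [0.995, 0.097, -0.002, -0.005]
force: [0.6, 0.1, -0.4]
width: 0.998
```

Run:
```python
from h import *
print(tool()[0],tool()[2],env.read_state()["tool_rot"])
c=grab("wrist","w46"); s=grab("side","s46")
for o in mouths(c,1000): print(np.round(o[0],1),o[1].round(4),*o[2:]); go([*o[1],.0893],np.radians(o[4]))
```

```text
[ 0.4397439  -0.24452375  0.2731543 ] 0.19357115505506292 [ 0.99530526  0.09662332 -0.00234601 -0.00508706]
[319.8 219.5] [ 0.4387 -0.2439] [0.0512 0.0519] [0.0642 0.0593] 11.1
shift [-0.0002  0.0013  0.1837] turn 0.0012 psi 0.1949
```

View pics/s46.png

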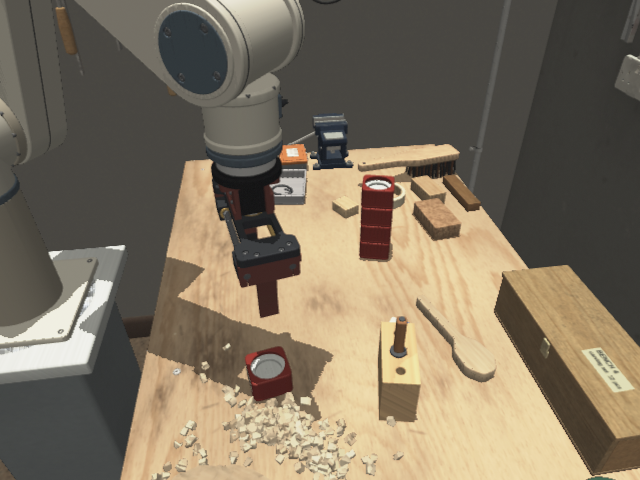

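Emit:
jog_arm(series=[[[-0.0002,0.0013,0,0],[0,0,0.034,0],[0,0,0.034,0],[0,0,0.034,0],[0,0,0.03,0],[0,0,0.03,0],[0,0,0.0212,0],[0,0,0,0],[0,0,0,0],[0,0,0,0]]])

```text
time: 64.78
eef_pos: [0.4392, -0.2444, 0.0905]
tool_rot: [0.995, 0.098, -0.002, -0.005]
force: [1.0, -0.2, -0.1]
width: 1.001
```

Emit:
jog_arm(series=[[[0,0,0,0],[0,0,0,0],[0,0,0,0],[0,0,0,0],[0,0,0,0],[0,0,0,0]]], hand=0)

```text
time: 65.28
eef_pos: [0.4389, -0.2443, 0.0903]
tool_rot: [0.995, 0.098, -0.002, -0.005]
force: [-0.8, -0.4, 6.7]
width: 0.679
```

Run:
```python
from h import *
p,Rt,ps=tool(); s=env.read_state(); print(p,ps,s["width"],s["force"])
print(Rt.T@(np.array([.59,.07,p[2]+.245])-p))
```

```text
[ 0.43891441 -0.24429865  0.09025748] 0.1969626703819434 0.6787786050852448 [-0.76313788 -0.38352855  6.67090235]
[ 0.20889744 -0.2811022  -0.24285575]
```

Emit:
jog_arm(series=[[[0,0,-0.01,0],[0,0,-0.025,0],[0,0,-0.035,0],[0,0,-0.035,0],[0,0,-0.035,0],[0,0,-0.035,0],[0,0,-0.035,0],[0,0,-0.033,0],[0.0209,-0.0281,0,0],[0.0209,-0.0281,0,0],[0.0209,-0.0281,0,0],[0.0209,-0.0281,0,0],[0.0209,-0.0281,0,0],[0.0209,-0.0281,0,0],[0.0209,-0.0281,0,0],[0.0209,-0.0281,0,0],[0.0209,-0.0281,0,0],[0.0209,-0.0281,0,0]]])

```text
time: 66.78
eef_pos: [0.5895, 0.0717, 0.3344]
tool_rot: [0.995, 0.098, -0.004, -0.005]
force: [0.9, -0.5, -4.5]
width: 0.681
```

Emit:
jog_arm(series=[[[0,0,0,0.118],[0,0,0,0.118],[0,0,0,0.118],[0,0,0,0.118],[0,0,0,0],[0,0,0,0],[0,0,0,0],[0,0,0,0]]])

```text
time: 67.45
eef_pos: [0.5898, 0.0699, 0.3347]
tool_rot: [0.991, -0.136, -0.004, -0.004]
force: [-0.0, -0.5, -4.7]
width: 0.684
```

Run:
```python
from h import *
print(tool()[0],tool()[2],env.read_state()["width"],env.read_state()["tool_rot"])
c=grab("wrist","w47"); grab("top","t47")
for o in mouths(c,500,.165): print(np.round(o[0],1),o[1].round(4),*o[2:]); go([*o[1],.266],np.radians(o[4]))
```

```text
[0.58980774 0.06989309 0.33470429] -0.2728832371264803 0.6837054133487187 [ 0.99068635 -0.13603361 -0.00393892 -0.00446008]
[312.3 115.7] [0.6687 0.0527] [0.051  0.0513] [0.0591 0.0586] -15.8
shift [ 0.0811 -0.0042  0.0681] turn 0.0019 psi -0.2739
```

View pics/w47.png

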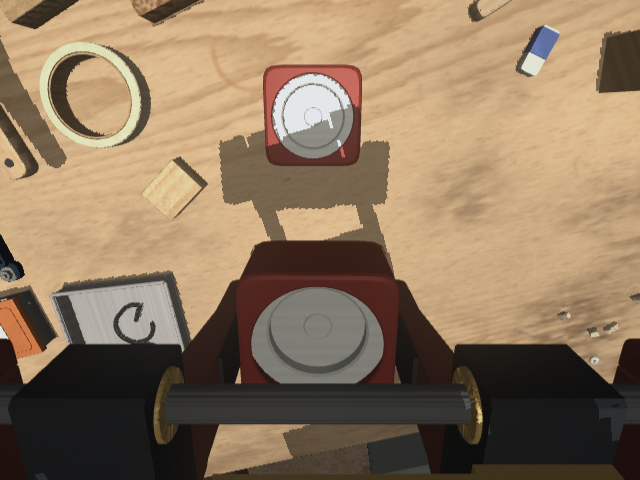

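Emit:
jog_arm(series=[[[0.0269,-0.0014,0,0],[0.0269,-0.0014,0,0],[0.0269,-0.0014,0,0],[0,0,0,0],[0,0,0.025,0],[0,0,0.025,0],[0,0,0.018,0],[0,0,0,0],[0,0,0,0],[0,0,0,0]]])

```text
time: 68.38
eef_pos: [0.669, 0.0528, 0.2674]
tool_rot: [0.991, -0.137, -0.003, -0.005]
force: [0.7, -0.0, -3.5]
width: 0.681
```

Run:
```python
from h import *
s=env.read_state(); print(tool()[0],tool()[2],s["force"],s["tool_rot"])
go([.6685,.0525,.2503])
s=grab("side"); crop(s,320,100,430,280,4.4,"s48c")
```

```text
[0.66904558 0.05283634 0.2673737 ] -0.27480626229116056 [ 0.72688141 -0.04503104 -3.52909342] [ 0.99055792 -0.13698391 -0.00290968 -0.00468451]
shift [-0.0003  0.0006  0.0171] turn None psi -0.2748
```

View pics/s48c.png

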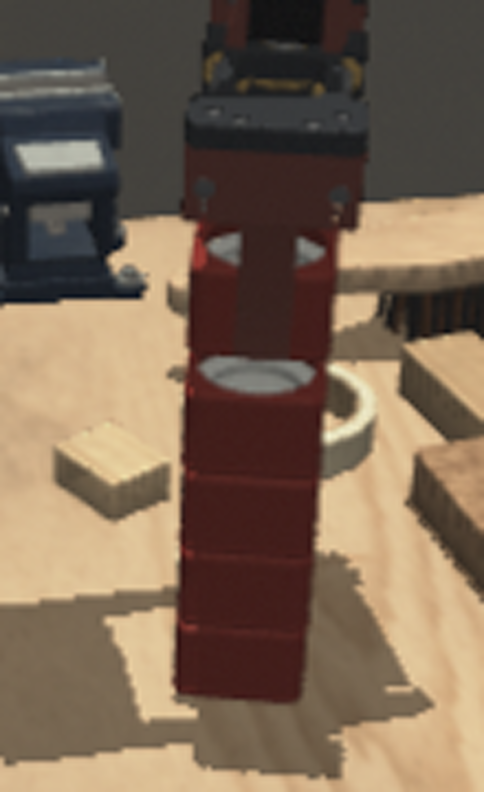

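Emit:
jog_arm(series=[[[-0.0003,0.0003,0.004,0],[0,0,0.004,0],[0,0,0.004,0],[0,0,0.003,0],[0,0,0.0018,0],[0,0,0,0],[0,0,0,0]]])

```text
time: 69.02
eef_pos: [0.6683, 0.0527, 0.2502]
tool_rot: [0.991, -0.137, -0.003, -0.005]
force: [-1.0, -0.2, 2.5]
width: 0.682
```

Emit:
jog_arm(series=[[[0,0,0,0],[0,0,0,0],[0,0,0,0],[0,0,0,0],[0,0,0,0],[0,0,0,0]]], hand=1)

```text
time: 69.52
eef_pos: [0.668, 0.0528, 0.2492]
tool_rot: [0.991, -0.137, -0.004, -0.005]
force: [-0.2, -0.4, 0.1]
width: 0.997
```

Emit:
jog_arm(series=[[[0,0,-0.01,0],[0,0,-0.025,0],[0,0,-0.03,0],[0,0,-0.03,0],[-0.03,0,0,0],[-0.035,0,0,0],[-0.035,0,0,0],[-0.035,0,0,0],[-0.035,0,0,0],[0,0,0,0],[0,0,0,0],[0,0,0,0],[0,0,0,0]]])

```text
time: 70.6
eef_pos: [0.5063, 0.0979, 0.3464]
tool_rot: [0.991, -0.137, -0.003, -0.005]
force: [0.1, 0.1, -0.1]
width: 1.002
```

Run:
```python
from h import *
print(tool()[0],env.read_state()["force"])
c=grab("wrist","w49"); s=grab("side","s49"); t=grab("top","t49")
for z in (.205,):
  for o in mouths(c,500,z): print(np.round(o[0],1),o[1].round(4),*o[2:])
```

```text
[0.50634158 0.09786348 0.34639945] [ 0.14783092  0.08916124 -0.09074799]
```

View pics/s49.png

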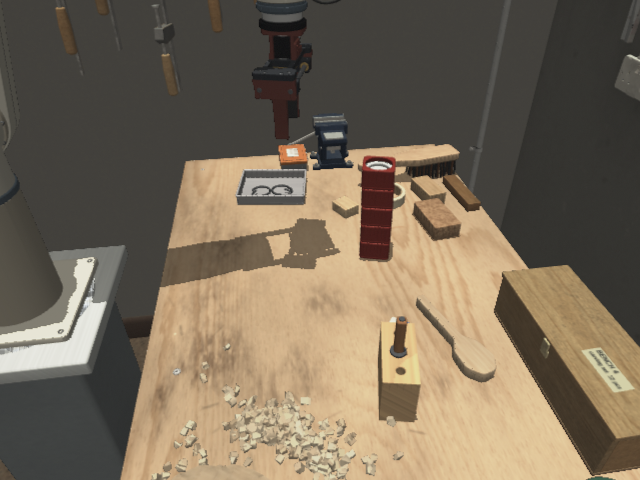

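View pics/t49.png

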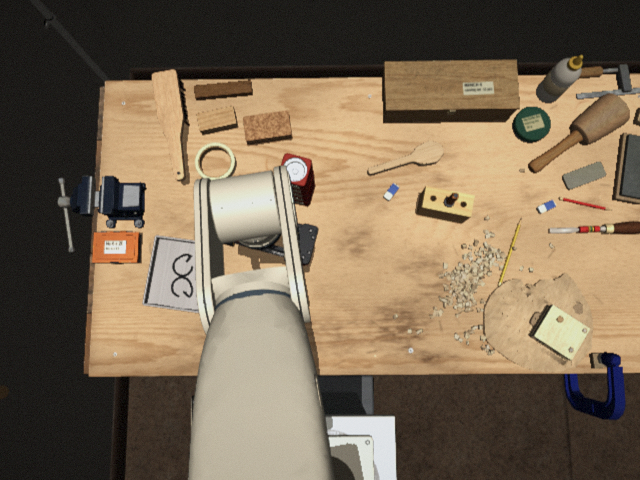

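View pics/w49.png

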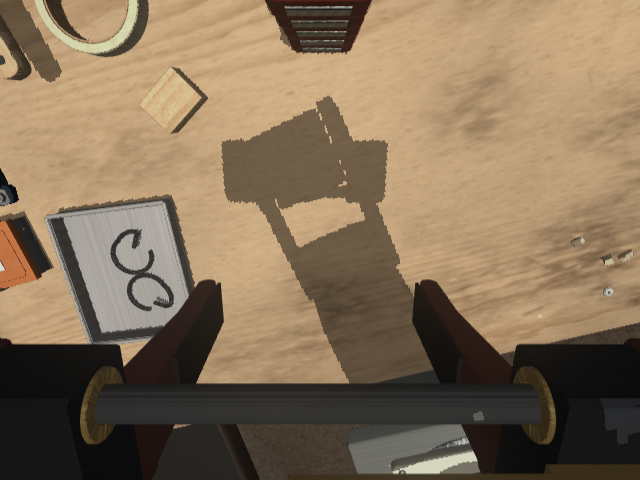

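Run:
```python
from h import *
t=grab("top"); s=grab("side"); crop(s,340,140,420,270,6,"s50c")
a=[o for o in mouths(t,60,.205)]; b=[o for o in mouths(s,60,.205)]
for o in a+b: print(np.round(o[0],1),o[1].round(4),*o[2:])
print(tri([(t,(297.5,171.5)),(s,(378.5,168))]))
```

```text
[378.5 164.8] [0.6644 0.0439] [0.0452 0.0503] [0.3088 0.0588] -15.5
(array([0.66441844, 0.0478456 , 0.195912  ]), [np.float64(1.395774071649837), np.float64(1.3957740716499292)])
```

View pics/s50c.png

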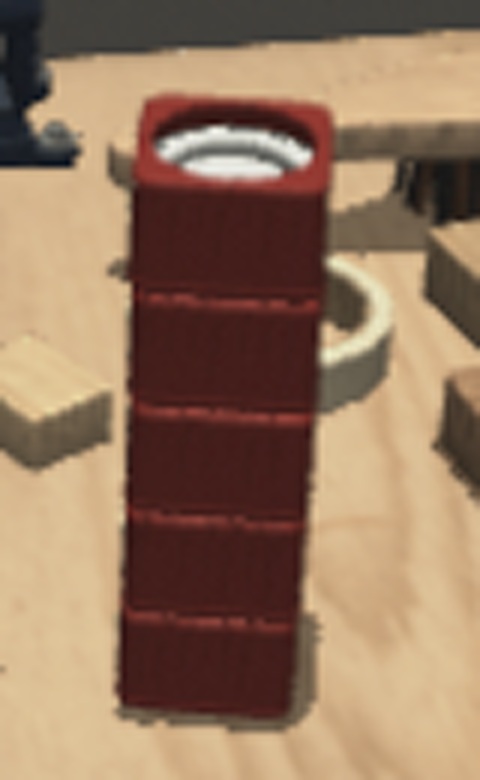

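Run:
```python
from h import *
print(env.read_state()["time"]); print(env.sign_off())
```

```text
70.85
the job is handed in; nothing more can be done
None
```

The job is handed in at about 71 s of the 210 s allowed. Both rings are in the tray, all four front-row tins are stacked on the far tin, and the pick is back upright in its slot.

- **Rings:** I lifted both tailed ends out of their grooves with the pick. The first tail slipped off the tip once, so I repeated it with the tip pushed further under. One finger grasp of a freed tail also missed, because the fingertips were a little too high, and worked on the second try. That ring's end was already out of its groove.
- **Last checks that agree:** The side view shows a straight column of five tins with four tight seams. While building, the wrist camera put the centre of each new top mouth within about 2 mm of the base's. The top and wrist views show both rings flat in the tray. The pick was last checked up close when released, with its collar down on the block, and the later side view shows it unchanged. The gripper is clear of everything.
- **Checks that disagreed:** A rough two-view height of the column's top came out at 196 mm instead of 205 mm, from hand-picked pixels with a 1.4 mm miss. I did not re-measure it and trusted the seams and the touchdown heights instead. The three cameras also differed from one another by about 2 to 7 mm in y. For placing, I relied on the wrist camera after correcting its offset.

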